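# Fit and trim the warming-table controller's modules

### The job

Switch the grey controller off by pulling its toggle lever over towards the robot, then fit every loose plug-in module on the bench into a recess of its own in it, pressed down fully home so that its face plate lies flat on top. Push the lever back over to on, away from the robot, and only then, with the white plastic tuning tool, turn each fitted module's slotted trimmer until its pointer nose points at the white index mark on the plate (never turn or touch a trimmer with the gripper itself). Finally put the tool back upright in its wooden stand and let go, leaving the jars and other things on the bench where they are.

Things in the scene. Friction and masses are not known exactly. Their poses are not given: they have to be found in the camera images.
- mod1_mid (a point): Plug-in module 1 (all alike; not always there): black plug 76 x 36 x 28 mm (x,y,z) under a grey plate 104 x 56 x 6; 160 g. On the plate a black grip fin 40 x 14 x 32 mm, its centre 18 mm to +x of this point and 16 mm above it; trimmer at the -x end. This point: on the module's vertical middle axis, on the plate's upper face, 34 mm above the plug's underside; x along the plate, z up.
- trim1_head: White slotted head of module 1's trimmer, 27 mm across, 9 mm tall on the plate, 26 mm to -x of the module's middle. Slot straight across its top, 6.2 mm wide, 7 mm deep (its floor 2 mm above the plate). Origin on the turning axis at the foot of the head, on the plate; x runs along the slot; the white pointer nose (7 mm, on the rim) is at the -x end.
- trim1 (a joint): Angle of trimmer 1, rad, counter-clockwise positive from above; stops at -1.9 and 1.9. At 0 the pointer nose points at the white index mark at the -x end of the plate, and the slot runs along the plate. Starts 0.7 to 1.4 off, either way. Light friction (0.02 N m); stays where left.
- mod2_mid (a point): Plug-in module 2 (all alike; not always there): black plug 76 x 36 x 28 mm (x,y,z) under a grey plate 104 x 56 x 6; 160 g. On the plate a black grip fin 40 x 14 x 32 mm, its centre 18 mm to +x of this point and 16 mm above it; trimmer at the -x end. This point: on the module's vertical middle axis, on the plate's upper face, 34 mm above the plug's underside; x along the plate, z up.
- trim2_head: White slotted head of module 2's trimmer, 27 mm across, 9 mm tall on the plate, 26 mm to -x of the module's middle. Slot straight across its top, 6.2 mm wide, 7 mm deep (its floor 2 mm above the plate). Origin on the turning axis at the foot of the head, on the plate; x runs along the slot; the white pointer nose (7 mm, on the rim) is at the -x end.
- trim2 (a joint): Angle of trimmer 2, rad, counter-clockwise positive from above; stops at -1.9 and 1.9. At 0 the pointer nose points at the white index mark at the -x end of the plate, and the slot runs along the plate. Starts 0.7 to 1.4 off, either way. Light friction (0.02 N m); stays where left.
- mod3_mid (a point): Plug-in module 3 (all alike; not always there): black plug 76 x 36 x 28 mm (x,y,z) under a grey plate 104 x 56 x 6; 160 g. On the plate a black grip fin 40 x 14 x 32 mm, its centre 18 mm to +x of this point and 16 mm above it; trimmer at the -x end. This point: on the module's vertical middle axis, on the plate's upper face, 34 mm above the plug's underside; x along the plate, z up.
- trim3_head: White slotted head of module 3's trimmer, 27 mm across, 9 mm tall on the plate, 26 mm to -x of the module's middle. Slot straight across its top, 6.2 mm wide, 7 mm deep (its floor 2 mm above the plate). Origin on the turning axis at the foot of the head, on the plate; x runs along the slot; the white pointer nose (7 mm, on the rim) is at the -x end.
- trim3 (a joint): Angle of trimmer 3, rad, counter-clockwise positive from above; stops at -1.9 and 1.9. At 0 the pointer nose points at the white index mark at the -x end of the plate, and the slot runs along the plate. Starts 0.7 to 1.4 off, either way. Light friction (0.02 N m); stays where left.
- recess0 (a point): Recess 0 of three, 95 mm apart along y in the grey controller (130 x 310 x 45 mm tall). Mouth 79 x 39 mm (x,y), 31 deep; this point: centre of the mouth, level with the top. A module fits either way round. A spring ball in the +y wall stops it about 22 mm proud; pressed past with some 10 N it goes home, plate flat on the top (module point 6 mm above this point), and the ball holds it.
- recess1 (a point): Recess 1 of three, 95 mm apart along y in the grey controller (130 x 310 x 45 mm tall). Mouth 79 x 39 mm (x,y), 31 deep; this point: centre of the mouth, level with the top. A module fits either way round. A spring ball in the +y wall stops it about 22 mm proud; pressed past with some 10 N it goes home, plate flat on the top (module point 6 mm above this point), and the ball holds it.
- recess2 (a point): Recess 2 of three, 95 mm apart along y in the grey controller (130 x 310 x 45 mm tall). Mouth 79 x 39 mm (x,y), 31 deep; this point: centre of the mouth, level with the top. A module fits either way round. A spring ball in the +y wall stops it about 22 mm proud; pressed past with some 10 N it goes home, plate flat on the top (module point 6 mm above this point), and the ball holds it.
- tool_mid (a point): White plastic tuning tool, 134 mm long, 60 g, upright in the stand: square handle 32 x 32 x 70 mm, below it a shaft 18 mm dia x 50, then a flat blade 20 mm wide (along the tool's x), 3.2 thick (y; 2 at its last 2 mm), 14 long. Blade parallel to the handle's sides. This point: centre of the handle; z up along the tool; blade tip 99 mm below, handle's shoulder 35 mm below.
- stand_mouth (a point): Fixed wooden tool stand, 62 x 62 mm, 75 tall, with a 25 x 25 mm square hole 70 deep. This point: centre of the hole's mouth, level with the stand's top. The tool's shaft goes down the hole and the handle's shoulder rests on the top (handle centre 35 mm above this point). The stand is on one side of the bench, left or right.
- switch (a joint): Toggle lever of the controller's supply switch, on a grey block at the controller's +y end. Swings in the controller's x-z plane about a pivot 22 mm above the table, friction only, about 1 N at its ball. 1.0 rad: leaning fully to +x, away from the robot (on; it starts here). 0: leaning fully to -x, towards the robot (off).
- switch_tip (a point): Centre of the black ball (26 mm dia) at the lever's end, 60 mm from the pivot; 75 mm above the table and 29 mm to either side of the pivot at both ends of its swing. The lever's shank is a 10 mm rod. The lever's plane follows the controller's (recess's) x axis.
- jar_b: Empty open glass jar, 72 mm dia, 85 mm tall; bystander, loose. Origin on its underside.
- jar_c: Closed glass jar, 68 mm dia, 90 mm tall; bystander, loose. Origin on its underside.
- pot: White plastic pot, 74 mm dia, 100 mm tall; bystander, loose. Origin on its underside.
- cork: Cork sanding block 90 x 50 x 35 mm; bystander, loose. Origin on its underside.
- spatula: Spatula about 200 mm long lying flat; bystander, loose. Origin on its underside.
- syringe: Clear plastic syringe about 140 mm long lying flat; bystander, loose. Origin on its underside.
- jar_a: Open glass jar, 72 mm dia, 75 mm tall, fixed bystander. It and the tool stand stand one on each side, either way. Origin centre of underside.
Mind the look-alikes: they are no part of the job. What is shaped like the part that bears stand_mouth but orange or pink is not meant.

How it is judged (in metres and radians):
On the way, in this order (a step that is already met when the one before it is completed fails the run):
1. the supply switch is off (lever towards the robot) (value of joint switch below 0.2 rad), for 0.2 s.
2. every module is pressed home in a recess, with the switch off (((horizontal distance between mod1_mid and recess0 below 0.005 m and z of mod1_mid in the frame of recess0 between 0.003 and 0.0085 m) or (horizontal distance between mod1_mid and recess1 below 0.005 m and z of mod1_mid in the frame of recess1 between 0.003 and 0.0085 m) or (horizontal distance between mod1_mid and recess2 below 0.005 m and z of mod1_mid in the frame of recess2 between 0.003 and 0.0085 m)) and angle between each of mod1_mid, mod2_mid, mod3_mid's own z axis and vertical below 0.06 rad and ((horizontal distance between mod2_mid and recess0 below 0.005 m and z of mod2_mid in the frame of recess0 between 0.003 and 0.0085 m) or (horizontal distance between mod2_mid and recess1 below 0.005 m and z of mod2_mid in the frame of recess1 between 0.003 and 0.0085 m) or (horizontal distance between mod2_mid and recess2 below 0.005 m and z of mod2_mid in the frame of recess2 between 0.003 and 0.0085 m)) and ((horizontal distance between mod3_mid and recess0 below 0.005 m and z of mod3_mid in the frame of recess0 between 0.003 and 0.0085 m) or (horizontal distance between mod3_mid and recess1 below 0.005 m and z of mod3_mid in the frame of recess1 between 0.003 and 0.0085 m) or (horizontal distance between mod3_mid and recess2 below 0.005 m and z of mod3_mid in the frame of recess2 between 0.003 and 0.0085 m)) and value of joint switch below 0.2 rad), for 0.2 s.
3. the switch is on again, modules home (((horizontal distance between mod1_mid and recess0 below 0.005 m and z of mod1_mid in the frame of recess0 between 0.003 and 0.0085 m) or (horizontal distance between mod1_mid and recess1 below 0.005 m and z of mod1_mid in the frame of recess1 between 0.003 and 0.0085 m) or (horizontal distance between mod1_mid and recess2 below 0.005 m and z of mod1_mid in the frame of recess2 between 0.003 and 0.0085 m)) and angle between each of mod1_mid, mod2_mid, mod3_mid's own z axis and vertical below 0.06 rad and ((horizontal distance between mod2_mid and recess0 below 0.005 m and z of mod2_mid in the frame of recess0 between 0.003 and 0.0085 m) or (horizontal distance between mod2_mid and recess1 below 0.005 m and z of mod2_mid in the frame of recess1 between 0.003 and 0.0085 m) or (horizontal distance between mod2_mid and recess2 below 0.005 m and z of mod2_mid in the frame of recess2 between 0.003 and 0.0085 m)) and ((horizontal distance between mod3_mid and recess0 below 0.005 m and z of mod3_mid in the frame of recess0 between 0.003 and 0.0085 m) or (horizontal distance between mod3_mid and recess1 below 0.005 m and z of mod3_mid in the frame of recess1 between 0.003 and 0.0085 m) or (horizontal distance between mod3_mid and recess2 below 0.005 m and z of mod3_mid in the frame of recess2 between 0.003 and 0.0085 m)) and value of joint switch above 0.8 rad), for 0.2 s.
4. every trimmer points at its mark, modules home, switch on (all of step 3 and value of joint trim1 between -0.2 and 0.2 rad and value of joint trim2 between -0.2 and 0.2 rad and value of joint trim3 between -0.2 and 0.2 rad), for 0.2 s.
At the end, for the whole second after the job is handed in: Modules home in recesses (within 5 mm of its centre, plate within 2.5 mm of the controller's top, tilt under 0.06 rad), every trimmer within 0.2 rad of its mark, the switch is on (over 0.8 rad), and the tool stands upright in its stand (within 10 mm of the hole, shoulder within 5 mm of the top) (all of step 4 and horizontal distance between tool_mid and stand_mouth below 0.01 m and z of tool_mid in the frame of stand_mouth between 0.03 and 0.04 m and angle between tool_mid's own z axis and vertical below 0.1 rad); the robot touches nothing.
It fails at once if the gripper or arm touches a trimmer head (contact force between any of the fingers, the arm and trim1_head above 0.5 N or contact force between any of the fingers, the arm and trim2_head above 0.5 N or contact force between any of the fingers, the arm and trim3_head above 0.5 N).
It fails at once if a bystander is knocked away (over 40 mm) (distance of any of jar_b, jar_c, pot, cork, spatula, syringe from where it was at the start of the episode above 0.04 m).
Of mod1, mod2, mod3 only 2 to 3 are there at a start; the rules pass over those that are not, and their reading is None.
At some moment in a run one of mod1, mod2, mod3 may be knocked a few centimetres aside while the robot is not near it.
It also fails if it takes over 210 s, if anything falls off the work surface, if the arm or the gripper's body presses on something with over 40 N, if the wrist force passes 120 N, or if a joint passes its speed limit or range.

### The arm

A 6-joint arm with a two-finger parallel gripper is mounted at the origin on the work surface. World frame = base frame: x ahead of the robot, y to its left, z up, the work surface at z = 0. Lengths are in mm, angles in rad, forces in N, time in s.
With the tool pointing down it reaches from about 250 to 725 mm from the base axis. Payload 4 kg.
Tool frame: the origin (TCP) lies at the very end of the fingers, on their centre line; the grasp point (between the pads) lies 19 mm behind it (r.hold_point_z is the distance from the TCP to the grasp point, in mm); x points along the fingers, y is the direction in which the jaws open and shut, and the axes are right-handed (so a half turn about x gives the same grasp; the last joint's range is limited). The gripper opens to 85 mm and grips with 20 to 120 N. Pads are 22 mm wide; open, the fingers measure 114 mm over their backs; the gripper's body (76 mm by 85 mm) begins 54 mm behind the grasp point. The pads swing forward as they close: fully open they stand 13 mm farther back than shut.
Start: joints at [-1.135, 0.241, 0.005, 1.335, 0, 1.571], TCP at [211.066, -453.267, 231.306] pointing down, gripper open.
Joint ranges: [-2.72, 2.72], [-1.05, 1.87], [-1.09, 1.28], [-1.99, 2.15], [-1.42, 1.44], [-3.14, 3.14]. Speed limits (rad/s): [2.79, 2.79, 3.14, 3.14, 3.14, 3.14].

### API

Orientations are given as a unit quaternion [w, x, y, z].
In Python, from plant import r, grab_frame, ticket, spot_in gives the robot as it stands.
- The arm moves only by the tool step_arm, never from a script. Its argument "motion" is a list of rows, each an object with "offset": the shift along the tool's x, y, z in m, a list of three; "rot": the turn, a rotation vector about the tool's x, y, z in rad, a list of three. A call has 1 to 20 rows; each row shifts and turns the pose as measured when the row begins, along the tool's axes as they then stand; what a row does not reach is not made up. A row lasts 1/12 s, in which the tool goes at most 41.7 mm and 7.16 degrees, less where a joint would pass 70% of its speed; a pose out of reach is approached as far as the arm can. A call with a gripper value outside its range is refused whole. "hand" is the finger opening in m, from 0 to 0.0854, set as the call begins (left out, the last holds). The fingers move at their own pace and stop on an object; "newtons" is the grip in N (left out, the last holds). Time passes only in rows, so rows that do not move let the fingers close. It gives the time, the measured TCP pose, the force and the opening at its end, in the units of the state.
- r.get_state(): the state, without advancing time (a new reading comes with each control period).
- grab_frame(name): name is "side" or "top" or "wrist"; returns a dict with "image" (384x512x3 uint8, red, green, blue), "z_map" (384x512 float32, mm along the optical axis (not along the pixel's ray), 0 where there is no reading), "camera_matrix" (3x3 intrinsics, pixels), "D" ([k1, k2, p1, p2, k3] as OpenCV has them; the pictures are not rectified), "cam_to_world" (4x4, takes a point from camera to world coordinates). Camera axes: x right, y up, looking along -z (the intrinsics and any distortion apply to the point x, -y, -z); pixel columns grow to the right and rows downward; lengths in mm; the calibration is good to about 2 mm. A picture is of the moment at which its call begins.
- ticket.hand_in(): hands the job in, once; it reports no verdict.
Trained networks look in a picture, given as the dict that the camera call returned (one of the last four; its "shot" number tells which), for a name from the list of things; names that differ only in an ending like _2 or _b are one class to them, and where a whole thing is asked for, a point or a joint stands for the part that bears it (a point fixed in the world has none). Each returns a list of dicts, best first, with "confidence" (0 to 1); they miss things now and then, are a little off and sometimes report something else, mostly with a low value. They report only what shows in the picture. A call takes as long as a camera call. They do not tell look-alikes from the thing itself.
- spot_in(picture, thing): "xy" ([column, row] in pixels, amid what is visible of it).
The state is a dict: "clock": time; "joint_positions": joint angles; "joint_vel": joint speeds; "joint_efforts": joint torques, N m; "eef_pos": TCP position; "eef_rot": TCP orientation; "ft_force": force on the tool from outside, world axes, zero at the start; "wrist_torque": the same for the moment, N m; "finger_gap": opening from 0.0 (shut) to 1.0 (fully open).
Only numpy, scipy, OpenCV 4.12 (cv2) and the standard library are available. Lean on these libraries where they do the work, as an engineer would, in place of code of your own. Each camera call takes 0.05 s, during which the arm holds its last target.

## Working session

There is one attempt and no reset: what is moved stays moved. The work goes in short steps, Python scripts to look and compute and a tool call to move; the robot and the scene stay as the last step left them, time stands still between calls to the robot, and variables do not carry over. Pictures are saved under pics/ and viewed, and the job is handed in when it is done.

Besides the shell and the picture viewer there is one more tool, called after "Request:" in YAML: its name, and indented under it one key for each argument. step_arm: Moves the arm, as the interface text tells. Its arguments: {"type":"object","properties":{"motion":{"type":"array"},"hand":{"type":"number"},"newtons":{"type":"number"}},"required":["motion"]}

```bash
ls; mkdir -p pics; cat > h.py <<'E'
import numpy as np, cv2
from plant import r, grab_frame, ticket, spot_in
def save(f,n): cv2.imwrite('pics/'+n+'.png',cv2.cvtColor(f['image'],cv2.COLOR_RGB2BGR))
def cloud(f):
    K=np.array(f['camera_matrix']);D=np.array(f['D']);z=f['z_map'];h,w=z.shape
    u,v=np.meshgrid(np.arange(w),np.arange(h))
    p=cv2.undistortPoints(np.stack([u,v],-1).reshape(-1,1,2).astype(np.float64),K,D).reshape(h,w,2)
    c=np.stack([p[...,0]*z,-p[...,1]*z,-z,np.ones_like(z)],-1)
    P=c@np.array(f['cam_to_world']).T
    P=P[...,:3]; P[z==0]=np.nan
    return P
def atz(f,uv,Z):
    K=np.array(f['camera_matrix']);D=np.array(f['D']);T=np.array(f['cam_to_world'])
    p=cv2.undistortPoints(np.array(uv,float).reshape(-1,1,2),K,D).reshape(-1,2)
    d=np.c_[p[:,0],-p[:,1],-np.ones(len(p))]@T[:3,:3].T
    o=T[:3,3]; return o+d*((Z-o[2])/d[:,2])[:,None]
def proj(f,P):
    T=np.linalg.inv(np.array(f['cam_to_world'])); c=np.atleast_2d(P)@T[:3,:3].T+T[:3,3]
    c=c*[1,-1,-1]
    return cv2.projectPoints(c,np.zeros(3),np.zeros(3),np.array(f['camera_matrix']),np.array(f['D']))[0].reshape(-1,2)
E
python3 - <<'E'
from h import *
s=r.get_state()
for k in s: print(k,s[k])
for n in ['side','top','wrist']:
    f=grab_frame(n); save(f,n+'0'); print(n,f['cam_to_world'],f['camera_matrix'],f['D'])
    for t in ['mod1_mid','trim1_head','tool_mid','switch','stand_mouth','jar_b','cork','pot','recess0','switch_tip']:
        try:print(t,[(np.round(d['xy']).tolist(),round(d['confidence'],2)) for d in spot_in(f,t)])
        except Exception as e:print(t,e)
E
```

```text
pics
clock 0.0
joint_positions [-1.13500603e+00  2.41391430e-01  3.69253401e-03  1.33518077e+00
 -2.04900687e-05  1.57080541e+00]
joint_vel [ 8.35903888e-04 -1.59131746e-05  1.43091979e-03  1.43904599e-04
 -3.04232280e-03 -1.32504014e-03]
joint_efforts [-4.31129547e-04 -3.72314179e+01  2.52409887e+01  1.70490006e-02
 -9.70706992e-05 -1.01385558e-05]
eef_pos [ 210.78770905 -452.69085287  230.41161519]
eef_rot [-0.15213802 -0.69022099 -0.1535732   0.6905536 ]
ft_force [0.8328079  0.43642302 0.1058311 ]
wrist_torque [ 0.00432333 -0.00478436 -0.02823479]
finger_gap 1.000714506896671
side [[-8.37845183e-01  2.81262475e-01 -4.67874845e-01 -9.22088484e+01]
 [-5.45860654e-01 -4.20359701e-01  7.24799192e-01  9.82535989e+02]
 [ 7.18308449e-03  8.62663980e-01  5.05726469e-01  7.92351114e+02]
 [ 0.00000000e+00  0.00000000e+00  0.00000000e+00  1.00000000e+00]] [[401.6444171    0.         254.88716942]
 [  0.         401.6444171  183.83741254]
 [  0.           0.           1.        ]] [0.04180392 0.         0.         0.         0.        ]
mod1_mid [([247.0, 236.0], 0.56)]
trim1_head [([192.0, 2
[... 1383 characters left out ...]
], 0.7)]
pot [([100.0, 168.0], 0.78)]
recess0 [([256.0, 163.0], 0.71)]
switch_tip [([129.0, 128.0], 0.7), ([188.0, 146.0], 0.54)]
wrist [[ 4.22932440e-01  8.72941390e-01  2.43107959e-01  2.72596285e+02]
 [-9.06161213e-01  4.07401993e-01  1.13558235e-01 -4.23749684e+02]
 [ 8.70165995e-05 -2.68322465e-01  9.63329148e-01  3.73525141e+02]
 [ 0.00000000e+00  0.00000000e+00  0.00000000e+00  1.00000000e+00]] [[277.07552681   0.         256.52193976]
 [  0.         277.07552681 194.49321733]
 [  0.           0.           1.        ]] [0.01350444 0.         0.         0.         0.        ]
mod1_mid []
trim1_head []
tool_mid []
switch []
stand_mouth []
jar_b []
cork []
pot []
recess0 []
switch_tip []
```

View pics/side0.png

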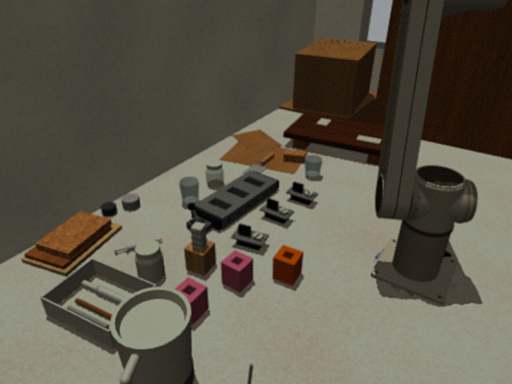

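View pics/top0.png

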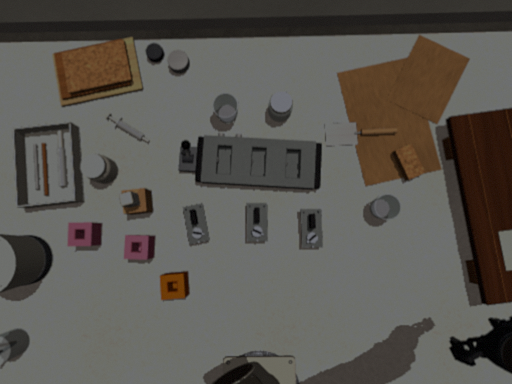

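```bash
python3 - <<'E'
import cv2
a=cv2.imread('pics/top0.png')[80:310,60:350]; cv2.imwrite('pics/top0z.png',cv2.resize(a,None,fx=2.6,fy=2.6,interpolation=cv2.INTER_CUBIC))
E
```

```text
(no output)
```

View pics/top0z.png

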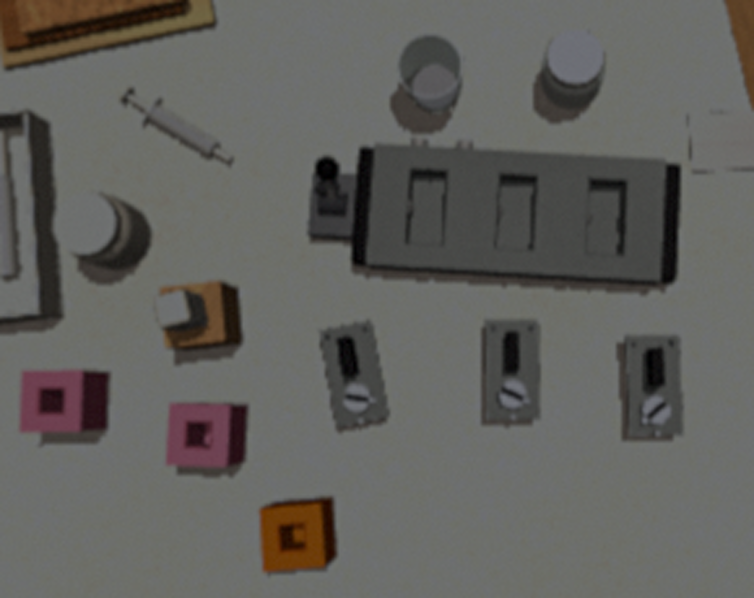

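The top view has the controller at about (258,163), with the switch at (187,150) on its +y side. There are three modules, at (196,224), (256,222) and (311,229), and the tool is in the wooden stand at (131,200). The orange and pink blocks are decoys. Next I'll measure coarsely.

```bash
cat >> h.py <<'E'
def rect_at(P,mask):
    q=P[mask][:,:2].astype(np.float32)
    return cv2.minAreaRect(q)
def comps(m,minA=30):
    n,l,st,c=cv2.connectedComponentsWithStats(m.astype(np.uint8)); 
    return [(l==i) for i in range(1,n) if st[i,4]>=minA]
E
python3 - <<'E'
from h import *
f=grab_frame('top'); P=cloud(f); Z=P[...,2]
print('table z', np.nanmedian(Z[250:300,200:250]))
for nm,lo,hi in [('ctrl',40,52),('plate',28,40),('stand',68,82),('tooltop',120,160)]:
    for m in comps((Z>lo)&(Z<hi),20):
        R=rect_at(P,m); ys,xs=np.nonzero(m)
        print(nm,m.sum(),'px',xs.mean().round(),ys.mean().round(),np.round(R[0],1),np.round(R[1],1),round(R[2],1),'z',np.median(Z[m]).round(1))
ball=atz(f,[[186,146]],75); print('ball',ball)
E
```

```text
table z 0.5444431547704198
ctrl 2609 px 96.0 66.0 [903.6 450.8] [124.7 184.6] 10.6 z 44.9
ctrl 43 px 225.0 102.0 [784.2  81.9] [26.2 56.5] 0.9 z 45.8
ctrl 20 px 282.0 117.0 [744.6 -76.3] [ 9.6 42.7] 13.1 z 48.2
ctrl 27 px 446.0 123.0 [ 718.1 -521.7] [27.6  5.7] 8.1 z 47.5
ctrl 26 px 60.0 126.0 [730.  543.8] [ 3.1 40.9] 3.7 z 45.5
ctrl 39 px 73.0 134.0 [704.2 508. ] [61.9  3. ] 5.6 z 46.2
ctrl 211 px 20.0 160.0 [625.5 654.1] [ 69.  222.4] 76.5 z 46.3
ctrl 105 px 452.0 151.0 [ 631.3 -531.7] [139.7   7.2] 6.3 z 47.0
ctrl 4101 px 258.0 162.0 [620.6  -3.9] [324.3 130.8] 85.8 z 45.4
ctrl 32 px 74.0 155.0 [644.9 502.3] [49.4  3.8] 6.2 z 46.9
ctrl 42 px 111.0 171.0 [603.3 403.5] [22.1 65. ] 82.6 z 45.9
ctrl 71 px 76.0 184.0 [567.2 494.6] [97.6  8.5] 1.3 z 45.2
ctrl 34 px 460.0 191.0 [ 531.3 -545.5] [51.8  4. ] 8.1 z 48.7
ctrl 42 px 393.0 205.0 [ 493.2 -362.1] [52.9 19.1] 11.3 z 46.0
ctrl 21 px 463.0 207.0 [ 484.  -551.1] [32.8  4.3] 10.9 z 48.0
ctrl 151 px 474.0 260.0 [ 349.7 -567.1] [228.    5.1] 6.9 z 47.7
ctrl 38 px 95.0 235.0 [428.3 437.3] [59.2  3.5] 0.4 z 45.7
ctrl 68 px 257.0 232.0 [4
[... 1850 characters left out ...]
 23.8] 62.0 z 79.6
stand 131 px 103.0 171.0 [599.9 417.6] [47.7 70.5] 63.0 z 74.1
stand 319 px 137.0 202.0 [514.9 326.5] [62.2 62.8] 6.2 z 75.6
stand 154 px 388.0 207.0 [ 488.4 -341.6] [70.3 68.5] 88.0 z 74.7
stand 487 px 80.0 234.0 [428.9 467.8] [65.2 57.7] 89.2 z 75.8
stand 497 px 136.0 247.0 [392.6 318. ] [64.3 61.6] 86.5 z 75.4
stand 105 px 34.0 259.0 [368.3 593.5] [122.4  39.5] 8.6 z 74.5
stand 513 px 172.0 286.0 [290.5 222.6] [62.4 63. ] 4.0 z 75.5
stand 95 px 11.0 344.0 [151.2 638.8] [68.6 28.6] 24.8 z 74.7
tooltop 202 px 127.0 199.0 [515.1 325.7] [32.3 33.4] 13.8 z 144.7
tooltop 412 px 21.0 260.0 [368.9 596.1] [137.1  54.8] 10.2 z 140.7
ball [[660.04954194 187.98056659  75.        ]]
```

```bash
cat >> h.py <<'E'
from scipy.spatial.transform import Rotation as Rt
def pose():
    s=r.get_state(); q=s['eef_rot']; return np.array(s['eef_pos']),Rt.from_quat([q[1],q[2],q[3],q[0]]).as_matrix(),s
def Rdown(yawdeg):  # tool y axis at yawdeg from world +x, x down
    a=np.radians(yawdeg); y=np.array([np.cos(a),np.sin(a),0]); x=np.array([0,0,-1.]); return np.c_[x,y,np.cross(x,y)]
def plan(target,yawdeg=None):
    p,R,s=pose(); 
    print('clk',round(s['clock'],2),'tcp',p.round(1),'F',np.round(s['ft_force'],1),'gap',round(s['finger_gap'],3),'ydir deg',round(np.degrees(np.arctan2(R[1,1],R[0,1])),2),'tilt',np.round(np.degrees(np.arccos(-R[2,0])),2))
    R2=R
    if yawdeg is not None:
        best=None
        for k in (0,180):
            v=Rt.from_matrix(R.T@Rdown(yawdeg+k)).as_rotvec()
            if best is None or np.linalg.norm(v)<np.linalg.norm(best[0]): best=(v,yawdeg+k)
        print('rotvec',best[0].round(4),'rows',np.linalg.norm(best[0])/0.125, 'q6',s['joint_positions'][5].round(3)); R2=Rdown(best[1])
    if target is not None:
        d=R2.T@(np.array(target)-p); print('offset mm',d.round(1),'rows',np.linalg.norm(d)/41.7)
E
python3 - <<'E'
from h import *
plan([520,0,300],90)
E
```

```text
clk 1.7 tcp [ 211.  -453.3  231.3] F [ 0.5 -0.5  0.2] gap 0.997 ydir deg -65.03 tilt 0.0
rotvec [ 0.4357  0.     -0.    ] rows 3.4858653060959153 q6 1.571
offset mm [ -68.7 -453.3 -309. ] rows 13.257928307393161
```

Request:
step_arm:
  motion:
    - {"offset":[-0.02,0,0],"rot":[0.12,0,0]}
    - {"offset":[-0.02,0,0],"rot":[0.12,0,0]}
    - {"offset":[-0.02,0,0],"rot":[0.12,0,0]}
    - {"offset":[-0.01,0,0],"rot":[0.076,0,0]}
    - {"offset":[0,-0.033,-0.021],"rot":[0,0,0]}
    - {"offset":[0,-0.033,-0.021],"rot":[0,0,0]}
    - {"offset":[0,-0.033,-0.021],"rot":[0,0,0]}
    - {"offset":[0,-0.033,-0.021],"rot":[0,0,0]}
    - {"offset":[0,-0.033,-0.021],"rot":[0,0,0]}
    - {"offset":[0,-0.033,-0.021],"rot":[0,0,0]}
    - {"offset":[0,-0.033,-0.021],"rot":[0,0,0]}
    - {"offset":[0,-0.033,-0.021],"rot":[0,0,0]}
    - {"offset":[0,-0.033,-0.021],"rot":[0,0,0]}
    - {"offset":[0,-0.033,-0.021],"rot":[0,0,0]}
    - {"offset":[0,-0.033,-0.021],"rot":[0,0,0]}
    - {"offset":[0,-0.033,-0.021],"rot":[0,0,0]}
    - {"offset":[0,-0.033,-0.021],"rot":[0,0,0]}
    - {"offset":[0,-0.024,-0.016],"rot":[0,0,0]}

```text
clock: 3.2
eef_pos: [522.3, -4.9, 305.2]
eef_rot: [-0.007, 0.709, -0.001, -0.705]
ft_force: [0.7, -0.3, -0.3]
finger_gap: 1.0
```

```bash
python3 - <<'E'
from h import *
plan([520,0,300],90)
f=grab_frame('wrist'); save(f,'w1'); np.save('w1_T.npy',f['cam_to_world'])
P=cloud(f); np.save('w1_P.npy',P)
E
```

```text
clk 3.2 tcp [522.3  -4.9 305.2] F [ 0.7 -0.3 -0.3] gap 1.0 ydir deg -90.68 tilt 0.59
rotvec [-0.0118 -0.0066  0.008 ] rows 0.1258682741990557 q6 3.139
offset mm [ 5.2 -4.9  2.3] rows 0.17919135900309496
```

View pics/w1.png

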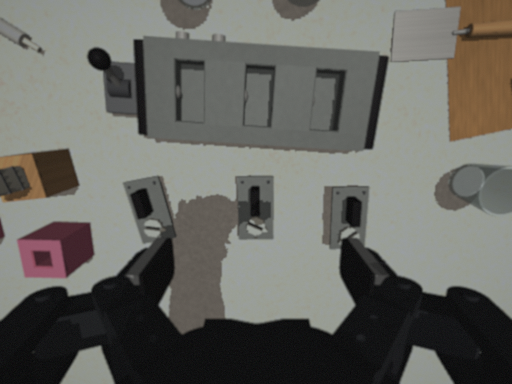

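The wrist view shows the controller with recesses at (190,92), (259,97) and (327,100). The lever ball is at (99,58), and the modules are at (150,209), (255,208) and (347,216).

```bash
cat >> h.py <<'E'
def measure(f,verbose=True):
    P=cloud(f); Z=P[...,2]; im=f['image'].astype(int)
    out={}
    ctrl=[m for m in comps((Z>41)&(Z<50),800)]
    near=lambda m:np.hypot(*(np.nanmean(P[m][:,:2],0)-[620,-4]))<40
    ctrl=[m for m in ctrl if near(m)]
    if ctrl:
        m=ctrl[0]; u8=m.astype(np.uint8)
        R=rect_at(P,m); print('ctrl',np.round(R[0],1),np.round(R[1],1),round(R[2],2),'z',np.median(Z[m]).round(1))
        cs,h=cv2.findContours(u8,cv2.RETR_CCOMP,cv2.CHAIN_APPROX_NONE)
        for c,hh in zip(cs,h[0]):
            if hh[3]>=0 and cv2.contourArea(c)>150:
                q=atz(f,c.reshape(-1,2),45)[:,:2].astype(np.float32)
                R=cv2.minAreaRect(q); print(' hole',np.round(R[0],1),np.round(R[1],1),round(R[2],2))
    for m in comps((Z>28)&(Z<40),200):
        q=atz(f,np.argwhere(m)[:,::-1],34)[:,:2].astype(np.float32)
        R=cv2.minAreaRect(q)
        if 90<max(R[1])<115 and 45<min(R[1])<66: print('plate',np.round(R[0],1),np.round(R[1],1),round(R[2],2),'z',np.median(Z[m]).round(1))
    b=comps((Z>60)&(Z<95)&(im.max(2)<60),20)
    for m in b:
        c=np.nanmean(P[m],0)
        if np.hypot(c[0]-630,c[1]-185)<60: print('ball',c.round(1),m.sum())
E
python3 - <<'E'
from h import *
for n in ('wrist','top'):
    f=grab_frame(n);print(n); measure(f)
E
```

```text
wrist
ctrl [620.2  -5.6] [311.5 131.2] 85.86 z 44.6
 hole [612.3 -99.4] [41.  80.6] 85.89
 hole [619.2  -5.4] [41.4 80.5] 85.96
 hole [626.5  88.3] [41.  81.5] 85.96
plate [452.8 165.7] [103.7  56.9] 10.61 z 33.7
plate [455.1   1.2] [102.8  55.3] 0.2 z 33.8
plate [ 437.5 -145.6] [103.8  56.6] 0.84 z 33.8
ball [660.6 185.5  81.8] 385
top
plate [452.8 167.5] [103.7  56.3] 10.45 z 34.6
plate [ 436.6 -149.6] [103.5  49.3] 0.79 z 34.5
ball [660.8 188.9  82.3] 74
```

Request:
step_arm:
  motion:
    - {"offset":[0,0,0],"rot":[-0.12,0,0]}
    - {"offset":[0,0,0],"rot":[-0.12,0,0]}
    - {"offset":[0,0,0],"rot":[-0.12,0,0]}
    - {"offset":[0,0,0],"rot":[-0.12,0,0]}
    - {"offset":[0,0,0],"rot":[-0.12,0,0]}
    - {"offset":[0,0,0],"rot":[-0.12,0,0]}
    - {"offset":[0,0,0],"rot":[-0.12,0,0]}
    - {"offset":[0,0,0],"rot":[-0.12,0,0]}
    - {"offset":[0,0,0],"rot":[-0.12,0,0]}
    - {"offset":[0,0,0],"rot":[-0.12,0,0]}
    - {"offset":[0,0,0],"rot":[-0.12,0,0]}
    - {"offset":[0,0,0],"rot":[-0.12,0,0]}
    - {"offset":[0,0,0],"rot":[-0.07,0,0]}
  hand: 0.05

```text
clock: 4.43
eef_pos: [510.0, -23.5, 307.0]
eef_rot: [-0.492, -0.508, -0.492, 0.508]
ft_force: [-1.1, -0.1, 0.4]
finger_gap: 0.586
```

```bash
python3 - <<'E'
from h import *
plan([660,186,160],-4.1)
E
```

```text
clk 4.43 tcp [510.  -23.5 307. ] F [-1.1 -0.1  0.4] gap 0.586 ydir deg -1.8 tilt 0.01
rotvec [ 0.0402 -0.0001  0.0001] rows 0.3213825593816606 q6 1.556
offset mm [ 147.   134.6 -219.7] rows 7.113168814997512
```

Request:
step_arm:
  motion:
    - {"offset":[0,0,0],"rot":[0.04,0,0]}
    - {"offset":[0.0,0.019,-0.031],"rot":[0,0,0]}
    - {"offset":[0.0,0.019,-0.031],"rot":[0,0,0]}
    - {"offset":[0.0,0.019,-0.031],"rot":[0,0,0]}
    - {"offset":[0.021,0.019,-0.031],"rot":[0,0,0]}
    - {"offset":[0.021,0.019,-0.031],"rot":[0,0,0]}
    - {"offset":[0.021,0.019,-0.031],"rot":[0,0,0]}
    - {"offset":[0.021,0.019,-0.031],"rot":[0,0,0]}
    - {"offset":[0.02,0,0],"rot":[0,0,0]}
    - {"offset":[0.02,0,0],"rot":[0,0,0]}
    - {"offset":[0.0,0,0],"rot":[0,0,0]}

```text
clock: 5.35
eef_pos: [662.9, 171.1, 181.1]
eef_rot: [-0.476, -0.524, -0.471, 0.526]
ft_force: [-0.5, -0.4, -1.4]
finger_gap: 0.589
```

```bash
python3 - <<'E'
from h import *
plan([660.5,187,62],-4.1)
E
```

```text
clk 5.35 tcp [662.9 171.1 181.1] F [-0.5 -0.4 -1.4] gap 0.589 ydir deg -5.9 tilt 0.4
rotvec [-0.0313  0.006  -0.0034] rows 0.2567548605994723 q6 1.929
offset mm [119.1  -3.5 -15.6] rows 2.881887544777345
```

Request:
step_arm:
  motion:
    - {"offset":[0,0,-0.016],"rot":[-0.03,0.006,-0.003]}
    - {"offset":[0.03,-0.003,0],"rot":[0,0,0]}
    - {"offset":[0.03,0,0],"rot":[0,0,0]}
    - {"offset":[0.0,0,0],"rot":[0,0,0]}

```text
clock: 5.68
eef_pos: [663.6, 186.1, 126.6]
eef_rot: [0.482, 0.521, 0.48, -0.515]
ft_force: [-2.0, 0.0, -1.5]
finger_gap: 0.582
```

```bash
python3 - <<'E'
from h import *
plan([660.5,187,62],-4.1)
f=grab_frame('wrist'); save(f,'w2')
E
```

```text
clk 5.68 tcp [663.6 186.1 126.6] F [-2.   0.  -1.5] gap 0.582 ydir deg -4.22 tilt 0.44
rotvec [-0.0021 -0.0038 -0.0067] rows 0.06388633638456194 q6 1.917
offset mm [64.6 -3.2 -0.7] rows 1.5505753963728686
```

View pics/w2.png

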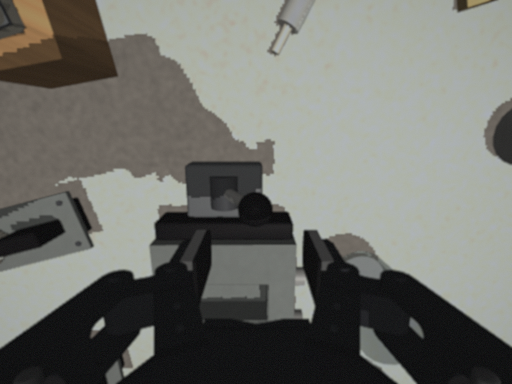

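The ball at (256,208) sits midway between the fingers, so I'll lower and then pull.

Request:
step_arm:
  motion:
    - {"offset":[0.03,-0.003,-0.001],"rot":[0,-0.004,-0.007]}
    - {"offset":[0.025,0,0],"rot":[0,0,0]}
    - {"offset":[0.011,0,0],"rot":[0,0,0]}
    - {"offset":[0,0,0],"rot":[0,0,0]}

```text
clock: 6.07
eef_pos: [670.6, 189.0, 78.7]
eef_rot: [0.485, 0.526, 0.477, -0.51]
ft_force: [-0.4, 0.0, -1.0]
finger_gap: 0.583
```

Request:
step_arm:
  motion:
    - {"offset":[0,-0.015,0],"rot":[0,0,0]}
    - {"offset":[0,-0.015,0],"rot":[0,0,0]}
    - {"offset":[0,-0.015,0],"rot":[0,0,0]}
    - {"offset":[0,-0.015,0],"rot":[0,0,0]}
    - {"offset":[0,0,0],"rot":[0,0,0]}

```text
clock: 6.48
eef_pos: [616.9, 194.5, 92.1]
eef_rot: [0.487, 0.533, 0.473, -0.505]
ft_force: [-0.9, 0.7, -0.5]
finger_gap: 0.583
```

```bash
python3 - <<'E'
from h import *
plan([590,191,62],-4.1)
E
```

```text
clk 6.48 tcp [616.9 194.5  92.1] F [-0.9  0.7 -0.5] gap 0.583 ydir deg -4.43 tilt 2.56
rotvec [-0.0055 -0.0162 -0.0416] rows 0.35965559994402496 q6 1.953
offset mm [ 30.1 -26.6   5.4] rows 0.9720148798823286
```

```bash
python3 - <<'E'
from h import *
f=grab_frame('wrist'); save(f,'w3'); measure(f)
f=grab_frame('top'); measure(f)
plan(None)
E
```

```text
plate [455.5 168.9] [103.4  56.9] 10.45 z 33.8
ball [662.4 195.5  82.5] 942
ctrl [620.3  -6.3] [314.  131.2] 85.83 z 45.4
 hole [ 613.9 -101. ] [46.3 85.5] 85.36
 hole [620.1  -3.5] [48.2 83.4] 84.84
 hole [628.3  90.1] [46.6 85.8] 85.48
plate [4.549e+02 2.000e-01] [ 54.4 103.1] 89.27 z 34.4
plate [ 436.7 -146.2] [103.7  56.2] 0.79 z 34.3
ball [665.1 183.2  83.6] 25
clk 6.58 tcp [620.1 194.6  92.8] F [0.3 0.  0.1] gap 0.585 ydir deg -4.47 tilt 2.82
```

View pics/w3.png

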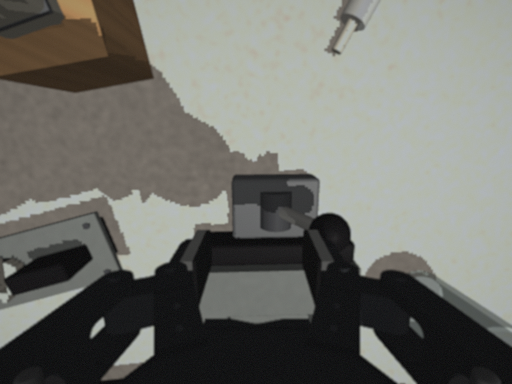

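The fingers rode up and passed over the ball. I'll go back, settle and retry more slowly.

Request:
step_arm:
  motion:
    - {"offset":[-0.015,0,0.004],"rot":[0,-0.02,-0.045]}
    - {"offset":[0,0.02,0.004],"rot":[0,0,0]}
    - {"offset":[0,0.02,0],"rot":[0,0,0]}
    - {"offset":[0,0,0],"rot":[0,0,0]}
    - {"offset":[0,0,0],"rot":[0,0,0]}

```text
clock: 7.0
eef_pos: [663.9, 182.5, 114.7]
eef_rot: [0.482, 0.521, 0.478, -0.518]
ft_force: [0.3, 0.3, 0.1]
finger_gap: 0.588
```

```bash
python3 - <<'E'
from h import *
plan([660.5,187,62],-4.1)
E
```

```text
clk 7.0 tcp [663.9 182.5 114.7] F [0.3 0.3 0.1] gap 0.588 ydir deg -4.49 tilt 0.39
rotvec [-0.0068  0.0011 -0.0067] rows 0.07682042258804846 q6 1.919
offset mm [52.7 -3.7 -4.3] rows 1.270877325289932
```

Request:
step_arm:
  motion:
    - {"offset":[0,-0.004,-0.004],"rot":[-0.007,0,-0.007]}
    - {"offset":[0,0,0],"rot":[0,0,0]}
    - {"offset":[0.015,0,0],"rot":[0,0,0]}
    - {"offset":[0.015,0,0],"rot":[0,0,0]}
    - {"offset":[0.012,0,0],"rot":[0,0,0]}
    - {"offset":[0.006,0,0],"rot":[0,0,0]}
    - {"offset":[0,0,0],"rot":[0,0,0]}
    - {"offset":[0,0,0],"rot":[0,0,0]}

```text
clock: 7.67
eef_pos: [658.0, 189.0, 68.4]
eef_rot: [0.483, 0.517, 0.483, -0.517]
ft_force: [0.2, -0.3, -0.8]
finger_gap: 0.586
```

```bash
python3 - <<'E'
from h import *
plan([660.5,187,62],-4.1)
E
```

```text
clk 7.67 tcp [658.  189.   68.4] F [ 0.2 -0.3 -0.8] gap 0.586 ydir deg -3.9 tilt 0.03
rotvec [ 0.0035 -0.0002 -0.0005] rows 0.028493452169308698 q6 1.918
offset mm [6.4 2.6 1.8] rows 0.1709413001154277
```

Request:
step_arm:
  motion:
    - {"offset":[0.008,0,0],"rot":[0,0,0]}
    - {"offset":[0,0,0.001],"rot":[0,0,0]}
    - {"offset":[0,-0.008,0],"rot":[0,0,0]}
    - {"offset":[0,-0.008,0],"rot":[0,0,0]}
    - {"offset":[0,-0.008,0],"rot":[0,0,0]}
    - {"offset":[0,0,0],"rot":[0,0,0]}

```text
clock: 8.17
eef_pos: [638.7, 190.3, 64.8]
eef_rot: [0.485, 0.521, 0.48, -0.513]
ft_force: [0.3, -0.5, 0.1]
finger_gap: 0.581
```

```bash
python3 - <<'E'
from h import *
plan([590,191,62],-4.1)
E
```

```text
clk 8.17 tcp [638.7 190.3  64.8] F [ 0.3 -0.5  0.1] gap 0.581 ydir deg -3.93 tilt 0.81
rotvec [ 0.003  -0.0033 -0.0137] rows 0.11496663408221627 q6 1.93
offset mm [  2.8 -48.6   2.7] rows 1.1690627083095668
```

Request:
step_arm:
  motion:
    - {"offset":[0.004,-0.012,0.001],"rot":[0,-0.003,-0.012]}
    - {"offset":[0.002,-0.012,0.001],"rot":[0,0,-0.003]}
    - {"offset":[0.002,-0.012,0],"rot":[0,0,-0.003]}
    - {"offset":[0.002,-0.012,0],"rot":[0,0,-0.003]}
    - {"offset":[0,0,0],"rot":[0,0,0]}
    - {"offset":[0,0,0],"rot":[0,0,0]}

```text
clock: 8.67
eef_pos: [597.2, 192.1, 60.0]
eef_rot: [0.483, 0.52, 0.481, -0.514]
ft_force: [-0.0, 0.7, 0.5]
finger_gap: 0.59
```

```bash
python3 - <<'E'
from h import *
plan([590,191,62],-4.1)
f=grab_frame('top'); measure(f); save(f,'t4')
f=grab_frame('wrist'); measure(f); save(f,'w4')
E
```

```text
clk 8.67 tcp [597.2 192.1  60. ] F [-0.   0.7  0.5] gap 0.59 ydir deg -4.01 tilt 0.54
rotvec [ 0.0016 -0.0046 -0.0082] rows 0.07602728955332959 q6 1.951
offset mm [-2.  -7.1  1.6] rows 0.18004512492662228
ctrl [620.5  -4. ] [319.5 131. ] 85.74 z 45.4
 hole [614.  -98.1] [49.2 83.5] 88.42
 hole [619.4  -7.4] [48.  87.3] 85.19
 hole [625.9  89.3] [47.  88.2] 82.87
plate [4.549e+02 2.000e-01] [ 54.4 103.1] 89.27 z 34.4
plate [ 436.7 -146.2] [103.7  56.2] 0.79 z 34.3
ball [611.  197.1  83.1] 2713
ball [572.  198.2  81.8] 597
ball [633.  197.9  83.4] 233
```

View pics/w4.png

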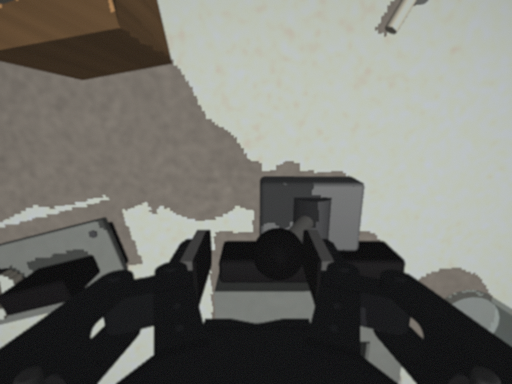

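The ball at (279,253) is following the +x finger. A little further will do it.

Request:
step_arm:
  motion:
    - {"offset":[0,-0.008,0],"rot":[0,0,-0.005]}
    - {"offset":[0,-0.006,0],"rot":[0,0,0]}
    - {"offset":[0,0,0],"rot":[0,0,0]}
    - {"offset":[0,0,0],"rot":[0,0,0]}

```text
clock: 9.1
eef_pos: [595.9, 192.3, 60.9]
eef_rot: [0.486, 0.526, 0.476, -0.511]
ft_force: [0.4, 1.1, -0.2]
finger_gap: 0.581
```

```bash
python3 - <<'E'
from h import *
plan([588,191,62],-4.1)
E
```

```text
clk 9.1 tcp [595.9 192.3  60.9] F [ 0.4  1.1 -0.2] gap 0.581 ydir deg -4.28 tilt 1.52
rotvec [-0.003  -0.0055 -0.026 ] rows 0.2141134145264139 q6 1.96
offset mm [-1.1 -7.8  1.9] rows 0.19354258465383958
```

Request:
step_arm:
  motion:
    - {"offset":[0,-0.006,0],"rot":[0,0,-0.026]}
    - {"offset":[0,-0.008,0],"rot":[0,0,0]}
    - {"offset":[0,-0.01,0],"rot":[0,0,0]}

```text
clock: 9.35
eef_pos: [592.9, 192.9, 63.0]
eef_rot: [0.488, 0.531, 0.47, -0.508]
ft_force: [29.0, -2.2, -18.0]
finger_gap: 0.585
```

```bash
python3 - <<'E'
from h import *
plan([588,191,62],-4.1)
f=grab_frame('wrist'); measure(f); save(f,'w5')
plan([588,191,62],-4.1)
E
```

```text
clk 9.35 tcp [592.9 192.9  63. ] F [ 29.   -2.2 -18. ] gap 0.585 ydir deg -4.62 tilt 2.33
rotvec [-0.009  -0.0062 -0.0401] rows 0.3326126622360941 q6 1.97
offset mm [ 1.  -4.8  2.2] rows 0.12794437822812837
ball [609.3 197.6  83.3] 2661
clk 9.4 tcp [593.  192.9  63.1] F [ 26.9  -1.7 -16.5] gap 0.584 ydir deg -4.62 tilt 2.43
rotvec [-0.009  -0.0062 -0.0419] rows 0.3464167035108865 q6 1.971
offset mm [ 1.1 -4.8  2.2] rows 0.13032625622887303
```

View pics/w5.png

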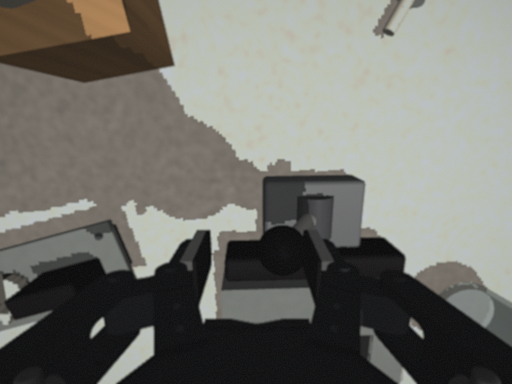

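29 N against the stop, so the switch is off. I'll back off, go up and turn towards the modules.

Request:
step_arm:
  motion:
    - {"offset":[0,0.006,0],"rot":[0,0,0]}
    - {"offset":[0,0.004,0],"rot":[0,0,0]}
    - {"offset":[-0.02,0,0],"rot":[0,0,-0.02]}
    - {"offset":[-0.03,0,0],"rot":[0,0,0]}
    - {"offset":[-0.03,0,0],"rot":[-0.12,0,0]}
    - {"offset":[-0.03,0,0],"rot":[-0.12,0,0]}
    - {"offset":[-0.03,0,0],"rot":[-0.12,0,0]}
    - {"offset":[-0.02,0,0],"rot":[-0.12,0,0]}
    - {"offset":[0,0,0],"rot":[-0.12,0,0]}
    - {"offset":[0,0,0],"rot":[-0.12,0,0]}
    - {"offset":[0,0,0],"rot":[-0.12,0,0]}
    - {"offset":[0,0,0],"rot":[-0.12,0,0]}
    - {"offset":[0,0,0],"rot":[-0.12,0,0]}
    - {"offset":[0,0,0],"rot":[-0.12,0,0]}
    - {"offset":[0,0,0],"rot":[-0.12,0,0]}
    - {"offset":[0,0,0],"rot":[-0.12,0,0]}
    - {"offset":[0,0,0],"rot":[-0.12,0,0]}
  hand: 0.06

```text
clock: 10.82
eef_pos: [585.6, 191.4, 228.6]
eef_rot: [0.701, 0.012, 0.713, -0.009]
ft_force: [-0.8, -0.7, -0.1]
finger_gap: 0.702
```

```bash
python3 - <<'E'
from h import *
plan([520,60,300],90)
f=grab_frame('top'); measure(f); save(f,'t6')
f=grab_frame('wrist'); measure(f); save(f,'w6')
E
```

```text
clk 10.82 tcp [585.6 191.4 228.6] F [-0.8 -0.7 -0.1] gap 0.702 ydir deg 88.29 tilt 0.92
rotvec [-0.0298 -0.0156 -0.0035] rows 0.2706304461665393 q6 0.341
offset mm [ -71.4 -131.4  -65.6] rows 3.9150986878839293
ctrl [620.4  -4.1] [316.3 131. ] 85.65 z 45.5
 hole [ 613.5 -101.1] [46.4 84.5] 85.85
 hole [621.2  -5.2] [43.9 83.5] 88.97
 hole [627.   89.1] [44.2 87. ] 86.0
plate [4.549e+02 2.000e-01] [ 54.4 103.1] 89.27 z 34.5
plate [453.2 165. ] [104.2  51.6] 11.29 z 34.7
plate [ 436.7 -146.2] [103.7  56.2] 0.79 z 34.6
ball [598.8 195.7  83.1] 26
ctrl [621.4   9. ] [281.3 130.6] 85.96 z 44.6
 hole [619.2  -3.8] [41.9 80.2] 84.52
plate [452.7 167.8] [103.8  55.7] 10.41 z 33.7
plate [454.7   2.5] [ 58.7 104.9] 89.91 z 33.9
ball [603.6 194.1  83. ] 402
```

View pics/w6.png

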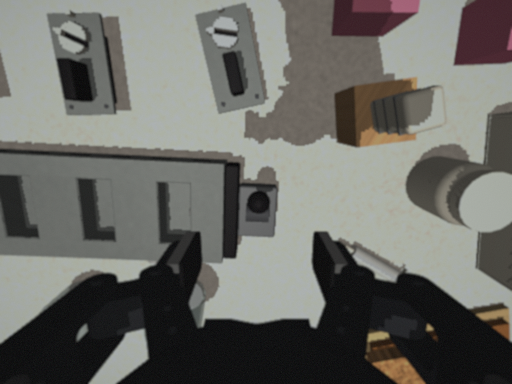

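The ball is at (258,202) and x≈603, so the lever is off. The +y module is at (231,57). Going for that one.

Request:
step_arm:
  motion:
    - {"offset":[0,0,-0.03],"rot":[-0.11,-0.008,-0.002]}
    - {"offset":[0,0,-0.03],"rot":[-0.1,-0.008,-0.002]}
    - {"offset":[0.02,0,-0.02],"rot":[0,0,0]}
    - {"offset":[0.02,0,-0.02],"rot":[0,0,0]}
    - {"offset":[0.02,0,0],"rot":[0,0,0]}
    - {"offset":[0,0,0],"rot":[0,0,0]}
    - {"offset":[0,0,0],"rot":[0,0,0]}
  hand: 0.05

```text
clock: 11.5
eef_pos: [478.3, 183.1, 164.6]
eef_rot: [0.702, -0.057, 0.708, 0.057]
ft_force: [-0.1, 0.6, 1.0]
finger_gap: 0.583
```

```bash
python3 - <<'E'
from h import *
plan([470.5,170,120],100.5)
f=grab_frame('wrist'); measure(f); save(f,'w7')
E
```

```text
clk 11.5 tcp [478.3 183.1 164.6] F [-0.1  0.6  1. ] gap 0.583 ydir deg 99.23 tilt 0.53
rotvec [-0.0221 -0.0091 -0.0014] rows 0.1912398796297302 q6 0.203
offset mm [ 44.6 -11.4 -10.1] rows 1.1301080318166936
ctrl [620.6  16.9] [173.1 132.1] 86.64 z 44.4
plate [454.2   2.8] [103.7  57.8] 0.14 z 33.7
plate [452.1 167.7] [103.3  55.7] 10.73 z 33.6
ball [595.3 193.8  76.8] 234
```

Request:
step_arm:
  motion:
    - {"offset":[0.01,-0.006,-0.005],"rot":[-0.022,-0.009,-0.001]}
    - {"offset":[0.02,-0.006,-0.005],"rot":[0,0,0]}
    - {"offset":[0.015,0,0],"rot":[0,0,0]}
    - {"offset":[0,0,0],"rot":[0,0,0]}
    - {"offset":[0,0,0],"rot":[0,0,0]}

```text
clock: 11.97
eef_pos: [478.0, 171.6, 125.4]
eef_rot: [0.709, -0.061, 0.7, 0.064]
ft_force: [0.7, 0.5, 1.0]
finger_gap: 0.581
```

```bash
python3 - <<'E'
from h import *
plan([470,170.3,42],100.6)
f=grab_frame('wrist'); save(f,'w8')
E
```

```text
clk 11.97 tcp [478.  171.6 125.4] F [0.7 0.5 1. ] gap 0.581 ydir deg 100.2 tilt 0.72
rotvec [-0.0069  0.0123 -0.0029] rows 0.11511515151900387 q6 0.166
offset mm [83.4  0.2 -8.1] rows 2.008668631608479
```

View pics/w8.png

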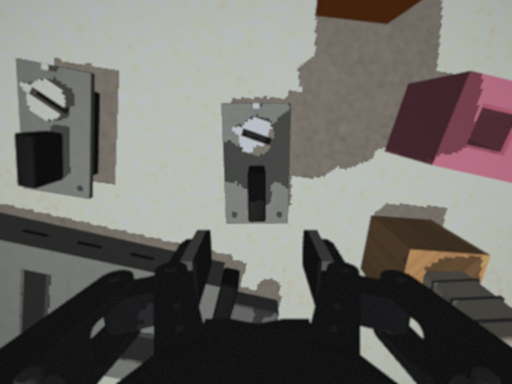

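The fin at (257,193) is centred between the fingers. Descending.

Request:
step_arm:
  motion:
    - {"offset":[0,0,-0.008],"rot":[-0.007,0.012,-0.003]}
    - {"offset":[0.025,0,0],"rot":[0,0,0]}
    - {"offset":[0.025,0,0],"rot":[0,0,0]}
    - {"offset":[0.01,0,0],"rot":[0,0,0]}
    - {"offset":[0,0,0],"rot":[0,0,0]}
    - {"offset":[0,0,0],"rot":[0,0,0]}

```text
clock: 12.52
eef_pos: [476.0, 173.1, 71.9]
eef_rot: [0.708, -0.065, 0.7, 0.067]
ft_force: [-1.0, -0.1, -0.0]
finger_gap: 0.584
```

```bash
python3 - <<'E'
from h import *
plan([470,170.3,42],100.6)
E
```

```text
clk 12.52 tcp [476.  173.1  71.9] F [-1.  -0.1 -0. ] gap 0.584 ydir deg 100.64 tilt 0.69
rotvec [ 0.0008  0.0119 -0.002 ] rows 0.09643619024365252 q6 0.163
offset mm [29.9 -1.6 -6.4] rows 0.7337600380868717
```

Request:
step_arm:
  motion:
    - {"offset":[0,-0.001,-0.006],"rot":[0,0.012,-0.002]}
    - {"offset":[0,0,-0.003],"rot":[0,0,0]}
    - {"offset":[0.015,0,0],"rot":[0,0,0]}
    - {"offset":[0.012,0,0],"rot":[0,0,0]}
    - {"offset":[0.006,0,0],"rot":[0,0,0]}
    - {"offset":[0,0,0],"rot":[0,0,0]}
    - {"offset":[0,0,0],"rot":[0,0,0]}

```text
clock: 13.1
eef_pos: [470.8, 172.1, 45.8]
eef_rot: [0.708, -0.065, 0.701, 0.067]
ft_force: [0.2, 0.1, -0.1]
finger_gap: 0.587
```

```bash
python3 - <<'E'
from h import *
plan([470,170.3,42],100.6)
E
```

```text
clk 13.1 tcp [470.8 172.1  45.8] F [ 0.2  0.1 -0.1] gap 0.587 ydir deg 100.66 tilt 0.58
rotvec [ 0.001   0.01   -0.0018] rows 0.08152405503174819 q6 0.164
offset mm [ 3.8 -1.6 -1.1] rows 0.10224652576206732
```

Request:
step_arm:
  motion:
    - {"offset":[0.003,-0.002,-0.001],"rot":[0,0.012,-0.002]}
    - {"offset":[0,0,0],"rot":[0,0,0]}
    - {"offset":[0,0,0],"rot":[0,0,0]}
    - {"offset":[0,0,0],"rot":[0,0,0]}
    - {"offset":[0,0,0],"rot":[0,0,0]}
    - {"offset":[0,0,0],"rot":[0,0,0]}
  hand: 0.005
  newtons: 50

```text
clock: 13.6
eef_pos: [471.5, 170.1, 44.8]
eef_rot: [0.704, -0.066, 0.704, 0.066]
ft_force: [0.2, 0.9, -2.1]
finger_gap: 0.153
```

```bash
python3 - <<'E'
from h import *
plan(None,100.6)
f=grab_frame('wrist'); save(f,'w9');measure(f)
E
```

```text
clk 13.6 tcp [471.5 170.1  44.8] F [ 0.2  0.9 -2.1] gap 0.153 ydir deg 100.65 tilt 0.01
rotvec [ 0.0008 -0.0001 -0.0001] rows 0.006671319061596445 q6 0.16
```

View pics/w9.png

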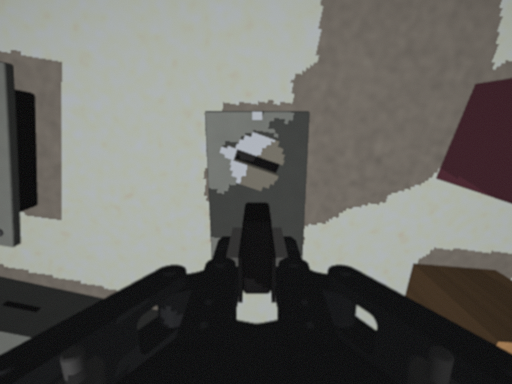

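Gripped at 13 mm. Lift and carry to recess 2 (+y).

Request:
step_arm:
  motion:
    - {"offset":[-0.015,0,0],"rot":[0,0,0]}
    - {"offset":[-0.025,0,0],"rot":[0,0,0]}
    - {"offset":[-0.03,0,0],"rot":[0,0,0]}
    - {"offset":[-0.03,0,0],"rot":[0.09,0,0]}
    - {"offset":[-0.02,-0.01,0.02],"rot":[0.09,0,0]}
    - {"offset":[0,-0.015,0.025],"rot":[0.07,0,0]}
    - {"offset":[0,-0.015,0.025],"rot":[0,0,0]}
    - {"offset":[0,-0.015,0.025],"rot":[0,0,0]}
    - {"offset":[0,-0.01,0.02],"rot":[0,0,0]}
    - {"offset":[0,0,0.01],"rot":[0,0,0]}
    - {"offset":[0,0,0],"rot":[0,0,0]}
    - {"offset":[0,0,0],"rot":[0,0,0]}

```text
clock: 14.65
eef_pos: [594.7, 96.8, 165.7]
eef_rot: [0.703, 0.024, 0.71, -0.028]
ft_force: [0.1, -0.5, -1.6]
finger_gap: 0.151
```

```bash
python3 - <<'E'
from h import *
plan([645.7,87.8,130],85.9)
f=grab_frame('wrist'); save(f,'w10');measure(f)
E
```

```text
clk 14.65 tcp [594.7  96.8 165.7] F [ 0.1 -0.5 -1.6] gap 0.151 ydir deg 85.76 tilt 0.59
rotvec [-0.0025 -0.0091  0.0051] rows 0.08541416981590104 q6 0.237
offset mm [35.7 -5.4 51.5] rows 1.5092341991287272
ball [603.  190.4  82.3] 677
```

View pics/w10.png

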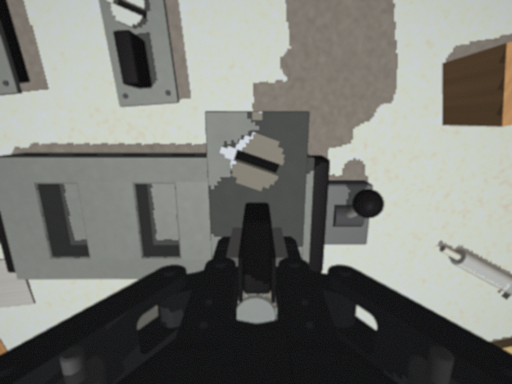

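```bash
cat >> h.py <<'E'
def held(f,dz=10.8):
    p,R,s=pose(); P=cloud(f); q=(P-p)@R   # tool coords
    m=(np.abs(q[...,0]-dz)<6)&(np.abs(q[...,1])<40)&(q[...,2]<-15)&(q[...,2]>-110)
    c=max(comps(m,50),key=lambda m:m.sum())
    uv=np.argwhere(c)[:,::-1]; W=atz(f,uv,p[2]-dz); t=(W-p)@R
    print('held: x med',np.median(q[c][:,0]).round(1),'z edge(min) pctl',np.percentile(t[:,2],[0,0.5,2]).round(1),'y range',np.percentile(t[:,1],[1,99]).round(1))
    # end edge line fit
    e=[]
    for y0 in np.arange(-24,25,2):
        k=np.abs(t[:,1]-y0)<1.2
        if k.sum()>3: e.append([y0,t[k,2].min()])
    e=np.array(e); a=np.polyfit(e[:,0],e[:,1],1); print(' end edge z at y=0:',a[1].round(2),'slope deg',np.degrees(a[0]).round(2),'-> mid tz',(a[1]+52).round(2))
def holes(f,Zt=45):
    P=cloud(f); Z=P[...,2]
    for m in comps((Z>41)&(Z<50),800):
        c=np.nanmean(P[m],0)
        if np.hypot(c[0]-620,c[1]+4)>150: continue
        R=rect_at(P,m); print('ctrl',np.round(R[0],1),np.round(R[1],1),round(R[2],2))
        cs,h=cv2.findContours(m.astype(np.uint8),cv2.RETR_CCOMP,cv2.CHAIN_APPROX_NONE)
        for c,hh in zip(cs,h[0]):
            if hh[3]>=0 and cv2.contourArea(c)>150:
                q=atz(f,c.reshape(-1,2),Zt)[:,:2].astype(np.float32)
                R=cv2.minAreaRect(q); print(' hole',np.round(R[0],1),np.round(R[1],1),round(R[2],2))
E
python3 - <<'E'
from h import *
f=grab_frame('wrist'); held(f); holes(f)
E
```

```text
held: x med 11.3 z edge(min) pctl [-70.5 -70.5 -69.9] y range [-26.7  28. ]
 end edge z at y=0: -70.45 slope deg -0.0 -> mid tz -18.45
ctrl [616.6 -57. ] [209.5 130.3] 86.01
 hole [612.4 -98.2] [41.2 79.2] 86.54
 hole [618.8  -4.3] [40.2 80.3] 85.92
```

Request:
step_arm:
  motion:
    - {"offset":[0,-0.002,0.02],"rot":[0,-0.008,0.005]}
    - {"offset":[0.01,-0.002,0.018],"rot":[0,0,0]}
    - {"offset":[0.015,0,0.012],"rot":[0,0,0]}
    - {"offset":[0.015,0,0.003],"rot":[0,0,0]}
    - {"offset":[0,0,0],"rot":[0,0,0]}
    - {"offset":[0,0,0],"rot":[0,0,0]}

```text
clock: 15.25
eef_pos: [641.9, 93.8, 125.8]
eef_rot: [0.705, 0.023, 0.708, -0.023]
ft_force: [-0.5, 0.8, -0.6]
finger_gap: 0.154
```

```bash
python3 - <<'E'
from h import *
plan([644.5,88.4,97],85.9)
f=grab_frame('wrist'); held(f); holes(f)
E
```

```text
clk 15.25 tcp [641.9  93.8 125.8] F [-0.5  0.8 -0.6] gap 0.154 ydir deg 86.25 tilt 0.28
rotvec [ 0.006  -0.0048 -0.0004] rows 0.06168266423758336 q6 0.21
offset mm [28.8 -5.2  3. ] rows 0.7062425235944367
held: x med 10.9 z edge(min) pctl [-70.4 -70.4 -69.9] y range [-26.4  28.4]
 end edge z at y=0: -70.4 slope deg -0.04 -> mid tz -18.4
ctrl [621.4  10.2] [278.9 131.1] 85.98
 hole [619.6  -4.3] [40.5 79.3] 85.53
```

Request:
step_arm:
  motion:
    - {"offset":[0.004,-0.004,0.002],"rot":[0.006,-0.005,0]}
    - {"offset":[0.008,-0.002,0.001],"rot":[0,0,0]}
    - {"offset":[0.01,0,0],"rot":[0,0,0]}
    - {"offset":[0,0,0],"rot":[0,0,0]}
    - {"offset":[0,0,0],"rot":[0,0,0]}

```text
clock: 15.72
eef_pos: [643.4, 88.3, 105.4]
eef_rot: [0.708, 0.025, 0.705, -0.024]
ft_force: [0.5, -0.9, -2.1]
finger_gap: 0.152
```

```bash
python3 - <<'E'
from h import *
plan([644.6,88.4,95],85.9)
E
```

```text
clk 15.72 tcp [643.4  88.3 105.4] F [ 0.5 -0.9 -2.1] gap 0.152 ydir deg 85.98 tilt 0.2
rotvec [ 0.0013  0.0033 -0.0011] rows 0.030056853428438553 q6 0.206
offset mm [10.4  0.2  1.2] rows 0.250321707737125
```

Request:
step_arm:
  motion:
    - {"offset":[0.004,0,0.001],"rot":[0,0.003,0]}
    - {"offset":[0.006,0,0],"rot":[0,0,0]}
    - {"offset":[0.006,0,0],"rot":[0,0,0]}
    - {"offset":[0.005,0,0],"rot":[0,0,0]}
    - {"offset":[0.005,0,0],"rot":[0,0,0]}

```text
clock: 16.13
eef_pos: [646.2, 87.4, 80.1]
eef_rot: [0.708, 0.025, 0.705, -0.025]
ft_force: [-1.0, -4.4, 6.3]
finger_gap: 0.152
```

```bash
python3 - <<'E'
from h import *
plan([644.6,88.4,61.8],85.9)
f=grab_frame('wrist'); save(f,'w11')
E
```

```text
clk 16.13 tcp [646.2  87.4  80.1] F [-1.  -4.4  6.3] gap 0.152 ydir deg 85.96 tilt 0.29
rotvec [0.001  0.005  0.0001] rows 0.04082833238462351 q6 0.205
offset mm [18.3  0.9 -1.7] rows 0.440548188954602
```

View pics/w11.png

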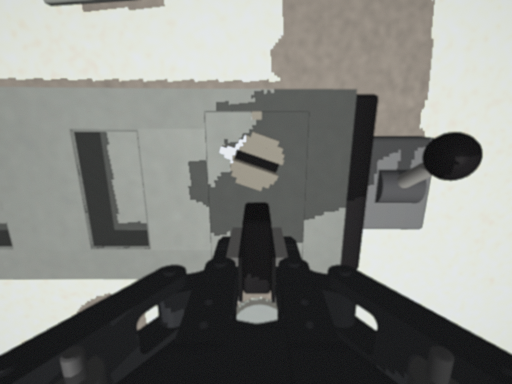

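It's in the mouth and on the spring ball. Pressing home.

Request:
step_arm:
  motion:
    - {"offset":[0.008,0,-0.001],"rot":[0,0.004,0]}
    - {"offset":[0.008,0,-0.001],"rot":[0,0,0]}
    - {"offset":[0.008,0,0],"rot":[0,0,0]}
    - {"offset":[0.008,0,0],"rot":[0,0,0]}
    - {"offset":[0.006,0,0],"rot":[0,0,0]}
  newtons: 80

```text
clock: 16.6
eef_pos: [646.4, 85.6, 61.1]
eef_rot: [0.712, 0.026, 0.702, -0.026]
ft_force: [-8.3, -2.2, 20.1]
finger_gap: 0.14
```

```bash
python3 - <<'E'
from h import *
plan([644.6,88.4,61.8],85.9)
f=grab_frame('wrist'); save(f,'w12')
E
```

```text
clk 16.6 tcp [646.4  85.6  61.1] F [-8.3 -2.2 20.1] gap 0.14 ydir deg 85.82 tilt 0.81
rotvec [-0.0013  0.0142 -0.    ] rows 0.11408268039319816 q6 0.206
offset mm [-0.7  2.7 -2. ] rows 0.08133582378437916
```

View pics/w12.png

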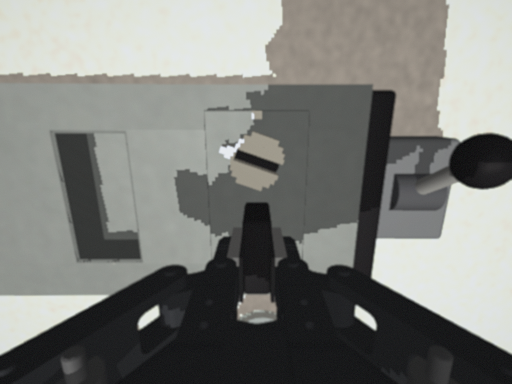

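z 61 and 20 N, so it's home. Release and lift.

Request:
step_arm:
  motion:
    - {"offset":[0,0,0],"rot":[0,0,0]}
    - {"offset":[0,0,0],"rot":[0,0,0]}
    - {"offset":[0,0,0],"rot":[0,0,0]}
    - {"offset":[0,0,0],"rot":[0,0,0]}
    - {"offset":[-0.02,0,0],"rot":[0,0,0]}
    - {"offset":[-0.03,0,0],"rot":[0,0,0]}
    - {"offset":[-0.03,0,0],"rot":[0,0,0]}
    - {"offset":[-0.03,0,-0.03],"rot":[0,0,0]}
    - {"offset":[-0.02,-0.01,-0.03],"rot":[0,0,0]}
    - {"offset":[-0.02,-0.02,-0.03],"rot":[0,0,0]}
    - {"offset":[0,-0.02,-0.025],"rot":[0,0,0]}
    - {"offset":[0,-0.015,-0.02],"rot":[0,0,0]}
    - {"offset":[0,0,0],"rot":[0,0,0]}
    - {"offset":[0,0,0],"rot":[0,0,0]}
  hand: 0.05

```text
clock: 17.82
eef_pos: [497.3, 33.8, 200.9]
eef_rot: [0.705, 0.026, 0.709, -0.021]
ft_force: [0.3, 0.2, -0.3]
finger_gap: 0.583
```

```bash
python3 - <<'E'
from h import *
f=grab_frame('wrist'); save(f,'w13'); measure(f)
f=grab_frame('top'); save(f,'t13'); measure(f)
P=cloud(f)
for m in comps((P[...,2]>49)&(P[...,2]<56),100): print('homeplate?',rect_at(P,m),np.median(P[m][:,2]))
plan([473,0,120],90)
E
```

```text
ctrl [616.4  18.1] [109.5 137.3] 77.29 z 44.4
 hole [618.1  -5.3] [40.2 78.2] 85.76
plate [ 436.2 -145. ] [104.1  58.5] 1.39 z 33.7
plate [454.3   1.3] [ 55.8 103.3] 89.95 z 33.6
ball [596.6 192.9  79.8] 189
plate [ 436.7 -146.3] [103.7  56.1] 0.7 z 34.4
ball [605.1 192.6  83.8] 74
homeplate? ((668.6480102539062, 84.62249755859375), (55.19187927246094, 23.27211570739746), 89.31087493896484) 51.950149541982455
clk 17.92 tcp [498.   34.2 200.6] F [-0.1  0.4  0.2] gap 0.589 ydir deg 86.21 tilt 0.51
rotvec [-0.0661 -0.0067 -0.0059] rows 0.5334759142294536 q6 0.131
offset mm [ 80.6 -34.2 -25. ] rows 2.1842567373285924
```

View pics/w13.png

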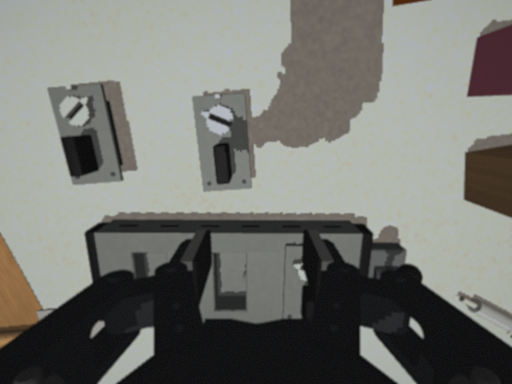

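The first module is seated. Now the middle one, at (223,140).

Request:
step_arm:
  motion:
    - {"offset":[0.01,-0.012,-0.009],"rot":[-0.06,-0.006,-0.006]}
    - {"offset":[0.02,-0.012,-0.009],"rot":[0,0,0]}
    - {"offset":[0.02,-0.01,-0.009],"rot":[0,0,0]}
    - {"offset":[0.02,-0.003,0],"rot":[0,0,0]}
    - {"offset":[0.015,0,0],"rot":[0,0,0]}
    - {"offset":[0.0,0,0],"rot":[0,0,0]}
    - {"offset":[0,0,0],"rot":[0,0,0]}

```text
clock: 18.5
eef_pos: [477.7, 1.0, 108.7]
eef_rot: [0.707, -0.001, 0.707, 0.002]
ft_force: [0.9, 0.1, 0.3]
finger_gap: 0.582
```

```bash
python3 - <<'E'
from h import *
plan([472.5,1,80],89.8)
f=grab_frame('wrist'); save(f,'w14'); measure(f)
E
```

```text
clk 18.5 tcp [477.7   1.  108.7] F [0.9 0.1 0.3] gap 0.582 ydir deg 90.2 tilt 0.13
rotvec [ 0.007   0.0007 -0.0021] rows 0.05910164039431189 q6 -0.003
offset mm [28.7  0.  -5.2] rows 0.6990908877468367
plate [ 436.1 -144.6] [103.4  58.7] 1.0 z 33.7
plate [453.8   1.1] [ 55.6 102.5] 89.95 z 33.6
```

View pics/w14.png

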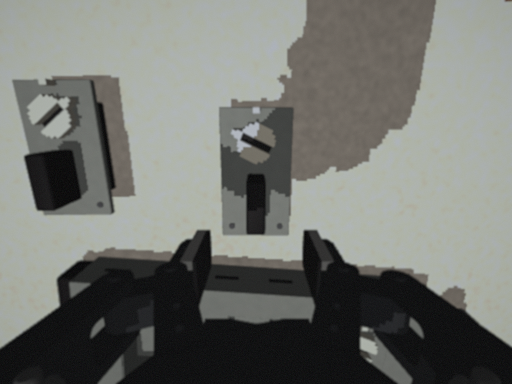

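Request:
step_arm:
  motion:
    - {"offset":[0.005,0,-0.004],"rot":[0.007,0,-0.002]}
    - {"offset":[0.015,0,-0.002],"rot":[0,0,0]}
    - {"offset":[0.015,0,-0.001],"rot":[0,0,0]}
    - {"offset":[0.015,0,0],"rot":[0,0,0]}
    - {"offset":[0.012,0,0],"rot":[0,0,0]}
    - {"offset":[0.006,0,0],"rot":[0,0,0]}
    - {"offset":[0,0,0],"rot":[0,0,0]}
    - {"offset":[0,0,0],"rot":[0,0,0]}

```text
clock: 19.22
eef_pos: [479.2, 3.7, 43.9]
eef_rot: [0.713, 0.001, 0.702, -0.0]
ft_force: [0.7, -0.5, 0.1]
finger_gap: 0.584
```

```bash
python3 - <<'E'
from h import *
plan([472.5,1,44],89.8)
E
```

```text
clk 19.22 tcp [479.2   3.7  43.9] F [ 0.7 -0.5  0.1] gap 0.584 ydir deg 89.92 tilt 0.9
rotvec [ 0.0021  0.0157 -0.0005] rows 0.12689876292471358 q6 0.009
offset mm [-0.1 -2.7 -6.7] rows 0.1724150858430075
```

Request:
step_arm:
  motion:
    - {"offset":[0,-0.003,-0.006],"rot":[0.002,0.015,0]}
    - {"offset":[0,0,-0.003],"rot":[0,0,0]}
    - {"offset":[0,0,0],"rot":[0,0,0]}
    - {"offset":[0,0,0],"rot":[0,0,0]}

```text
clock: 19.55
eef_pos: [471.5, 0.6, 46.6]
eef_rot: [0.709, 0.001, 0.706, -0.001]
ft_force: [0.2, -0.1, 0.1]
finger_gap: 0.587
```

```bash
python3 - <<'E'
from h import *
plan([472.5,1,44],89.8)
E
```

```text
clk 19.55 tcp [471.5   0.6  46.6] F [ 0.2 -0.1  0.1] gap 0.587 ydir deg 89.8 tilt 0.24
rotvec [-0.      0.0041 -0.0004] rows 0.03303300380794637 q6 0.004
offset mm [2.6 0.5 1. ] rows 0.06782884777712579
```

Request:
step_arm:
  motion:
    - {"offset":[0.003,0,0.001],"rot":[0,0.004,0]}
    - {"offset":[0,0,0],"rot":[0,0,0]}
    - {"offset":[0,0,0],"rot":[0,0,0]}
    - {"offset":[0,0,0],"rot":[0,0,0]}
    - {"offset":[0,0,0],"rot":[0,0,0]}
    - {"offset":[0,0,0],"rot":[0,0,0]}
  hand: 0.005
  newtons: 60

```text
clock: 20.05
eef_pos: [473.8, 0.3, 44.7]
eef_rot: [0.708, 0.001, 0.706, -0.001]
ft_force: [-0.3, -0.0, 1.5]
finger_gap: 0.156
```

Request:
step_arm:
  motion:
    - {"offset":[-0.015,0,0],"rot":[0,0,0]}
    - {"offset":[-0.025,0,0],"rot":[0.03,0,0]}
    - {"offset":[-0.03,0,0],"rot":[0.03,0,0]}
    - {"offset":[-0.02,0,0.02],"rot":[0.01,0,0]}
    - {"offset":[-0.01,0,0.025],"rot":[0,0,0]}
    - {"offset":[0,0,0.025],"rot":[0,0,0]}
    - {"offset":[0,0,0.025],"rot":[0,0,0]}
    - {"offset":[0,0,0.025],"rot":[0,0,0]}
    - {"offset":[0,0,0.02],"rot":[0,0,0]}
    - {"offset":[0,0,0.005],"rot":[0,0,0]}
    - {"offset":[0,0,0],"rot":[0,0,0]}
    - {"offset":[0,0,0],"rot":[0,0,0]}

```text
clock: 21.05
eef_pos: [615.6, -10.4, 139.4]
eef_rot: [0.701, 0.027, 0.712, -0.027]
ft_force: [-0.8, 0.6, -2.1]
finger_gap: 0.151
```

```bash
python3 - <<'E'
from h import *
plan([639,-8,105],85.9)
f=grab_frame('wrist'); save(f,'w15'); held(f); holes(f)
E
```

```text
clk 21.05 tcp [615.6 -10.4 139.4] F [-0.8  0.6 -2.1] gap 0.151 ydir deg 85.6 tilt 0.95
rotvec [-0.0052 -0.0165 -0.0001] rows 0.13857435115434208 q6 0.059
offset mm [34.4  4.  23.1] rows 0.9988784247216456
held: x med 10.9 z edge(min) pctl [-70.4 -70.4 -69.9] y range [-26.6  28.3]
 end edge z at y=0: -70.41 slope deg -0.05 -> mid tz -18.41
ctrl [ 612.9 -106.8] [108.4 130.5] 85.83
 hole [612.4 -98.6] [40.  78.8] 85.9
ctrl [627.2  91.6] [117.9 129.3] 85.52
 hole [629.1  89.7] [ 59.5 110.3] 85.83
```

View pics/w15.png

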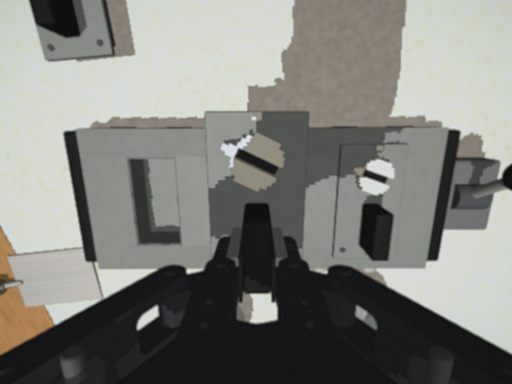

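Grasp offset is unchanged (−18.4). Lowering into recess 1.

Request:
step_arm:
  motion:
    - {"offset":[0,0.003,0.01],"rot":[-0.005,-0.016,0]}
    - {"offset":[0.01,0.001,0.011],"rot":[0,0,0]}
    - {"offset":[0.012,0,0.003],"rot":[0,0,0]}
    - {"offset":[0.008,0,0],"rot":[0,0,0]}
    - {"offset":[0,0,0],"rot":[0,0,0]}
    - {"offset":[0,0,0],"rot":[0,0,0]}

```text
clock: 21.6
eef_pos: [636.0, -6.9, 107.4]
eef_rot: [0.706, 0.025, 0.708, -0.025]
ft_force: [0.1, 0.5, -1.8]
finger_gap: 0.145
```

```bash
python3 - <<'E'
from h import *
plan([639.3,-8.3,95],85.9)
E
```

```text
clk 21.6 tcp [636.   -6.9 107.4] F [ 0.1  0.5 -1.8] gap 0.145 ydir deg 86.0 tilt 0.15
rotvec [ 0.0017 -0.0025 -0.0002] rows 0.024403345138546736 q6 0.059
offset mm [12.4 -1.1  3.4] rows 0.3103623027644683
```

Request:
step_arm:
  motion:
    - {"offset":[0.003,-0.001,0.003],"rot":[0,0,0]}
    - {"offset":[0.006,0,0],"rot":[0,0,0]}
    - {"offset":[0.006,0,0],"rot":[0,0,0]}
    - {"offset":[0.005,0,0],"rot":[0,0,0]}
    - {"offset":[0.005,0,0],"rot":[0,0,0]}

```text
clock: 22.02
eef_pos: [639.2, -8.3, 82.6]
eef_rot: [0.707, 0.025, 0.707, -0.025]
ft_force: [-0.8, -0.9, -2.1]
finger_gap: 0.15
```

```bash
python3 - <<'E'
from h import *
plan([639.3,-8.3,62],85.9)
E
```

```text
clk 22.02 tcp [639.2  -8.3  82.6] F [-0.8 -0.9 -2.1] gap 0.15 ydir deg 86.0 tilt 0.03
rotvec [ 0.0017  0.0004 -0.0004] rows 0.013965860878808361 q6 0.057
offset mm [20.6 -0.   0.1] rows 0.4935151811498491
```

Dropping in freely. Pressing home.

Request:
step_arm:
  motion:
    - {"offset":[0.008,0,0],"rot":[0,0,0]}
    - {"offset":[0.008,0,0],"rot":[0,0.002,0]}
    - {"offset":[0.008,0,0],"rot":[0,0.002,0]}
    - {"offset":[0.008,0,0],"rot":[0,0.002,0]}
    - {"offset":[0.006,0,0],"rot":[0,0.002,0]}
  newtons: 80

```text
clock: 22.43
eef_pos: [640.5, -9.3, 61.1]
eef_rot: [0.708, 0.025, 0.706, -0.025]
ft_force: [-10.3, -1.0, 19.7]
finger_gap: 0.142
```

```bash
python3 - <<'E'
from h import *
plan([639.3,-8.3,62],85.9)
E
```

```text
clk 22.43 tcp [640.5  -9.3  61.1] F [-10.3  -1.   19.7] gap 0.142 ydir deg 85.96 tilt 0.17
rotvec [0.001  0.003  0.0002] rows 0.025034290266026833 q6 0.056
offset mm [-0.9  0.9 -1.3] rows 0.043762192446544994
```

Request:
step_arm:
  motion:
    - {"offset":[0,0,0],"rot":[0,0,0]}
    - {"offset":[0,0,0],"rot":[0,0,0]}
    - {"offset":[0,0,0],"rot":[0,0,0]}
    - {"offset":[0,0,0],"rot":[0,0,0]}
    - {"offset":[-0.02,0,0],"rot":[0,0,0]}
    - {"offset":[-0.03,0,0],"rot":[0,0,0]}
    - {"offset":[-0.03,0,0],"rot":[-0.03,0,0]}
    - {"offset":[-0.03,0,-0.03],"rot":[-0.03,0,0]}
    - {"offset":[-0.02,-0.02,-0.03],"rot":[-0.02,0,0]}
    - {"offset":[-0.01,-0.025,-0.03],"rot":[0,0,0]}
    - {"offset":[0,-0.025,-0.03],"rot":[0,0,0]}
    - {"offset":[0,-0.025,-0.03],"rot":[0,0,0]}
    - {"offset":[0,-0.025,-0.015],"rot":[0,0,0]}
    - {"offset":[0,-0.01,0],"rot":[0,0,0]}
    - {"offset":[0,0,0],"rot":[0,0,0]}
    - {"offset":[0,0,0],"rot":[0,0,0]}
  hand: 0.05

```text
clock: 23.77
eef_pos: [471.0, -140.7, 191.8]
eef_rot: [0.702, -0.005, 0.712, 0.008]
ft_force: [0.6, 0.7, 0.1]
finger_gap: 0.582
```

```bash
python3 - <<'E'
from h import *
plan([455,-146,120],90.8)
f=grab_frame('wrist'); save(f,'w16'); measure(f)
f=grab_frame('top'); save(f,'t16'); measure(f)
E
```

```text
clk 23.77 tcp [ 471.  -140.7  191.8] F [0.6 0.7 0.1] gap 0.582 ydir deg 91.12 tilt 0.82
rotvec [ 0.0055 -0.0137 -0.0041] rows 0.1226220895814643 q6 -0.31
offset mm [ 71.8  -5.1 -16.1] rows 1.7696643307932842
plate [ 436.1 -146.6] [102.7  55.7] 0.9 z 33.6
plate [ 612.9 -419.2] [90.1 56.6] 22.47 z 34.4
ctrl [620.5  -5.7] [316.  131.2] 85.83 z 45.5
 hole [614.  -99.5] [46.4 83.5] 88.42
 hole [623.2  -6. ] [ 63.7 110.7] 85.77
 hole [628.4  88.7] [ 68.  111.2] 83.18
ball [605.1 192.5  83.8] 73
```

View pics/w16.png

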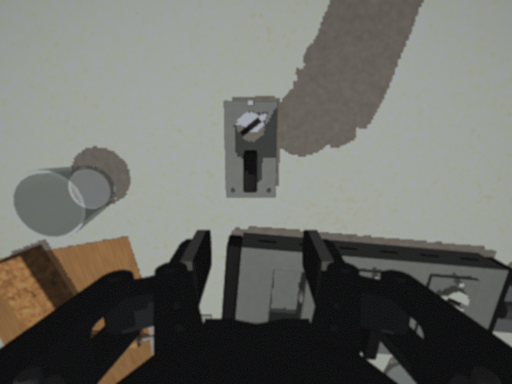

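The third module is at (251,147) and hasn't been moved.

Request:
step_arm:
  motion:
    - {"offset":[0.01,-0.003,-0.008],"rot":[0.005,-0.013,-0.004]}
    - {"offset":[0.02,-0.003,-0.008],"rot":[0,0,0]}
    - {"offset":[0.02,0,-0.006],"rot":[0,0,0]}
    - {"offset":[0.02,0,-0.002],"rot":[0,0,0]}
    - {"offset":[0.02,0,-0.001],"rot":[0,0.003,0]}
    - {"offset":[0.015,0,-0.001],"rot":[0,0.003,0]}
    - {"offset":[0,0,0],"rot":[0,0,0]}
    - {"offset":[0,0,0],"rot":[0,0,0]}

```text
clock: 24.53
eef_pos: [454.1, -137.8, 81.0]
eef_rot: [0.706, -0.011, 0.708, 0.013]
ft_force: [0.3, -0.0, 0.1]
finger_gap: 0.587
```

```bash
python3 - <<'E'
from h import *
plan([454.5,-146.5,44],90.8)
f=grab_frame('wrist'); save(f,'w17')
E
```

```text
clk 24.53 tcp [ 454.1 -137.8   81. ] F [ 0.3 -0.   0.1] gap 0.587 ydir deg 91.94 tilt 0.22
rotvec [ 0.0199 -0.0029 -0.0025] rows 0.16185308666164594 q6 -0.329
offset mm [37.  -8.7  0.3] rows 0.9124454916356535
```

View pics/w17.png

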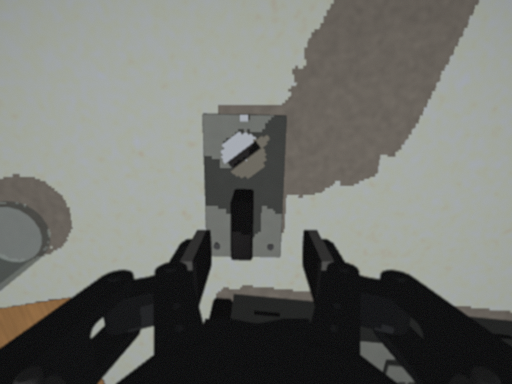

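Request:
step_arm:
  motion:
    - {"offset":[0,-0.007,0],"rot":[0.02,-0.003,-0.002]}
    - {"offset":[0.005,-0.003,0],"rot":[0,0,0]}
    - {"offset":[0.014,0,-0.001],"rot":[0,0,0]}
    - {"offset":[0.014,0,0],"rot":[0,0,0]}
    - {"offset":[0.006,0,0],"rot":[0,0,0]}
    - {"offset":[0,0,0],"rot":[0,0,0]}
    - {"offset":[0,0,0],"rot":[0,0,0]}

```text
clock: 25.17
eef_pos: [461.0, -151.0, 46.5]
eef_rot: [0.712, -0.006, 0.702, 0.003]
ft_force: [0.4, -0.9, -0.4]
finger_gap: 0.584
```

```bash
python3 - <<'E'
from h import *
plan([454.5,-146.5,44],90.8)
E
```

```text
clk 25.17 tcp [ 461.  -151.    46.5] F [ 0.4 -0.9 -0.4] gap 0.584 ydir deg 90.71 tilt 0.86
rotvec [-0.0015  0.0144  0.0045] rows 0.12112147906103479 q6 -0.329
offset mm [ 2.5  4.6 -6.4] rows 0.19842325222010287
```

Request:
step_arm:
  motion:
    - {"offset":[0.001,0.004,-0.006],"rot":[0,0.014,0.004]}
    - {"offset":[0,0.001,-0.002],"rot":[0,0,0]}
    - {"offset":[0,0,0],"rot":[0,0,0]}
    - {"offset":[0,0,0],"rot":[0,0,0]}

```text
clock: 25.5
eef_pos: [453.6, -146.4, 47.6]
eef_rot: [0.708, -0.005, 0.706, 0.004]
ft_force: [0.4, 1.5, 0.5]
finger_gap: 0.585
```

```bash
python3 - <<'E'
from h import *
plan([454.5,-146.5,44],90.8)
E
```

```text
clk 25.5 tcp [ 453.6 -146.4   47.6] F [0.4 1.5 0.5] gap 0.585 ydir deg 90.68 tilt 0.15
rotvec [-0.002   0.0024  0.0012] rows 0.026950915027915634 q6 -0.324
offset mm [ 3.6 -0.2  0.9] rows 0.08807158442908136
```

Request:
step_arm:
  motion:
    - {"offset":[0.003,0,0.001],"rot":[-0.002,0.002,0.001]}
    - {"offset":[0.001,0,0],"rot":[0,0,0]}
    - {"offset":[0,0,0],"rot":[0,0,0]}
    - {"offset":[0,0,0],"rot":[0,0,0]}
    - {"offset":[0,0,0],"rot":[0,0,0]}
    - {"offset":[0,0,0],"rot":[0,0,0]}
  hand: 0.005
  newtons: 60

```text
clock: 26.0
eef_pos: [455.6, -146.5, 44.3]
eef_rot: [0.708, -0.005, 0.706, 0.005]
ft_force: [0.3, 0.3, 1.6]
finger_gap: 0.151
```

Request:
step_arm:
  motion:
    - {"offset":[-0.015,0,0],"rot":[0,0,0]}
    - {"offset":[-0.025,0,0],"rot":[0.03,0,0]}
    - {"offset":[-0.03,0,0],"rot":[0.03,0,0]}
    - {"offset":[-0.02,0.01,0.02],"rot":[0.025,0,0]}
    - {"offset":[-0.01,0.01,0.025],"rot":[0,0,0]}
    - {"offset":[0,0.01,0.025],"rot":[0,0,0]}
    - {"offset":[0,0.01,0.025],"rot":[0,0,0]}
    - {"offset":[0,0.005,0.025],"rot":[0,0,0]}
    - {"offset":[0,0,0.02],"rot":[0,0,0]}
    - {"offset":[0,0,0.005],"rot":[0,0,0]}
    - {"offset":[0,0,0],"rot":[0,0,0]}
    - {"offset":[0,0,0],"rot":[0,0,0]}

```text
clock: 27.0
eef_pos: [601.3, -108.2, 139.1]
eef_rot: [0.701, 0.029, 0.712, -0.026]
ft_force: [-0.0, -0.2, -1.9]
finger_gap: 0.152
```

```bash
python3 - <<'E'
from h import *
plan([632.4,-103.2,105],85.9)
f=grab_frame('wrist'); save(f,'w18'); held(f); holes(f)
E
```

```text
clk 27.0 tcp [ 601.3 -108.2  139.1] F [-0.  -0.2 -1.9] gap 0.152 ydir deg 85.59 tilt 0.94
rotvec [-0.0054 -0.0162 -0.0033] rows 0.13876592282046155 q6 -0.102
offset mm [34.1  7.2 30.7] rows 1.113957021772783
held: x med 10.5 z edge(min) pctl [-70.5 -70.5 -69.9] y range [-26.8  28.3]
 end edge z at y=0: -70.44 slope deg -0.07 -> mid tz -18.44
ctrl [623.3  33.5] [198.9 131.3] 86.03
```

View pics/w18.png

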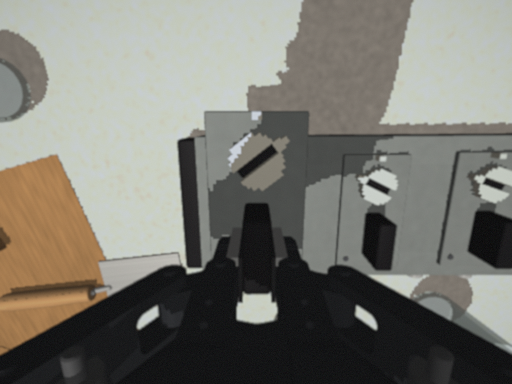

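Request:
step_arm:
  motion:
    - {"offset":[0,0.004,0.012],"rot":[-0.005,-0.016,-0.003]}
    - {"offset":[0.01,0.003,0.014],"rot":[0,0,0]}
    - {"offset":[0.012,0.001,0.006],"rot":[0,0,0]}
    - {"offset":[0.008,0,0.001],"rot":[0,0,0]}
    - {"offset":[0,0,0],"rot":[0,0,0]}
    - {"offset":[0,0,0],"rot":[0,0,0]}

```text
clock: 27.55
eef_pos: [631.6, -102.9, 106.9]
eef_rot: [0.706, 0.026, 0.707, -0.026]
ft_force: [-0.6, -0.2, -3.1]
finger_gap: 0.152
```

```bash
python3 - <<'E'
from h import *
plan([632.5,-103.1,95],85.9)
E
```

```text
clk 27.55 tcp [ 631.6 -102.9  106.9] F [-0.6 -0.2 -3.1] gap 0.152 ydir deg 85.77 tilt 0.13
rotvec [-0.0023 -0.0022 -0.0003] rows 0.025380467730957045 q6 -0.088
offset mm [11.9 -0.1  0.9] rows 0.2866750680182538
```

Request:
step_arm:
  motion:
    - {"offset":[0.004,0,0.001],"rot":[-0.002,-0.002,0]}
    - {"offset":[0.006,0,0],"rot":[0,0,0]}
    - {"offset":[0.006,0,0],"rot":[0,0,0]}
    - {"offset":[0.005,0,0],"rot":[0,0,0]}
    - {"offset":[0.005,0,0],"rot":[0,0,0]}

```text
clock: 27.97
eef_pos: [632.1, -103.6, 80.8]
eef_rot: [0.707, 0.026, 0.706, -0.026]
ft_force: [-0.1, -0.3, -2.1]
finger_gap: 0.151
```

```bash
python3 - <<'E'
from h import *
plan([632.5,-103.1,62],85.9)
E
```

```text
clk 27.97 tcp [ 632.1 -103.6   80.8] F [-0.1 -0.3 -2.1] gap 0.151 ydir deg 85.85 tilt 0.11
rotvec [-0.0009  0.002   0.0001] rows 0.017264145950739183 q6 -0.09
offset mm [18.8  0.5  0.4] rows 0.45033979125582396
```

Request:
step_arm:
  motion:
    - {"offset":[0.008,0,0],"rot":[0,0.002,0]}
    - {"offset":[0.008,0,0],"rot":[0,0.002,0]}
    - {"offset":[0.008,0,0],"rot":[0,0.002,0]}
    - {"offset":[0.008,0,0],"rot":[0,0.002,0]}
    - {"offset":[0.006,0,0],"rot":[0,0.002,0]}
  newtons: 80

```text
clock: 28.38
eef_pos: [633.7, -104.0, 60.7]
eef_rot: [0.708, 0.025, 0.705, -0.026]
ft_force: [-8.8, 1.0, 19.1]
finger_gap: 0.148
```

```bash
python3 - <<'E'
from h import *
plan([632.5,-103.1,62],85.9)
E
```

```text
clk 28.38 tcp [ 633.7 -104.    60.7] F [-8.8  1.  19.1] gap 0.148 ydir deg 85.88 tilt 0.22
rotvec [-0.0003  0.0037  0.0012] rows 0.031074518934632644 q6 -0.09
offset mm [-1.3  0.8 -1.3] rows 0.048716261975845984
```

All three are in. Release, then back off to look.

Request:
step_arm:
  motion:
    - {"offset":[0,0,0],"rot":[0,0,0]}
    - {"offset":[0,0,0],"rot":[0,0,0]}
    - {"offset":[0,0,0],"rot":[0,0,0]}
    - {"offset":[0,0,0],"rot":[0,0,0]}
    - {"offset":[-0.02,0,0],"rot":[0,0,0]}
    - {"offset":[-0.03,0,0],"rot":[0,0,0]}
    - {"offset":[-0.03,0,0],"rot":[0,0,0]}
    - {"offset":[-0.03,0.03,0],"rot":[0,0,0]}
    - {"offset":[-0.02,0.03,0],"rot":[0,0,0]}
    - {"offset":[-0.02,0.03,0],"rot":[0,0,0]}
    - {"offset":[-0.02,0.03,0],"rot":[0,0,0]}
    - {"offset":[-0.02,0.03,0],"rot":[0,0,0]}
    - {"offset":[0,0,0],"rot":[0,0,0]}
    - {"offset":[0,0,0],"rot":[0,0,0]}
  hand: 0.05

```text
clock: 29.55
eef_pos: [644.1, 50.5, 244.4]
eef_rot: [0.702, 0.027, 0.711, -0.027]
ft_force: [-0.8, 0.0, -1.1]
finger_gap: 0.587
```

```bash
python3 - <<'E'
from h import *
plan([660,30,180],-4.1)
f=grab_frame('wrist'); save(f,'w19'); measure(f); P=cloud(f)
for m in comps((P[...,2]>47)&(P[...,2]<55),300): 
    print('plate',np.round(rect_at(P,m)[0],1),np.round(rect_at(P,m)[1],1),np.round(rect_at(P,m)[2],1),'z',np.nanpercentile(P[m][:,2],[10,50,90]))
E
```

```text
clk 29.55 tcp [644.1  50.5 244.4] F [-0.8  0.  -1.1] gap 0.587 ydir deg 85.59 tilt 0.76
rotvec [ 1.5653 -0.0104  0.0104] rows 12.523323996466015 q6 0.154
offset mm [64.4 17.4 19.3] rows 1.6654167203331178
ctrl [620.2  -5.7] [311.  130.3] 85.79 z 44.7
 hole [621.7  -7.9] [ 59.2 106.6] 85.72
 hole [ 614.7 -104.4] [ 60.8 106.6] 86.28
 hole [627.8  87.9] [ 59.4 106.6] 85.88
ball [605.  189.6  82.7] 427
plate [517.6 296.2] [61.5  4.2] 4.7 z [47.9423504  50.88620373 54.17032123]
plate [626.6  88.3] [ 55.3 104.1] 86.0 z [49.70255301 50.67993762 51.74788555]
plate [ 614.  -101.8] [ 57.8 102.7] 85.6 z [49.70083343 50.75660087 51.90624967]
plate [621.1  -7. ] [ 56.  102.8] 85.8 z [49.72460244 50.72680294 51.82549372]
```

View pics/w19.png

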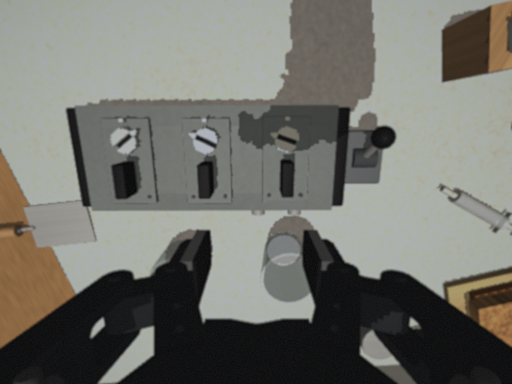

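All the plates are flat at z≈50.7. Now the switch: the ball is at (383,137), about x 603, y 191.

Request:
step_arm:
  motion:
    - {"offset":[0,0.02,-0.01],"rot":[0.12,0,0]}
    - {"offset":[0,0.02,-0.01],"rot":[0.12,0,0]}
    - {"offset":[0,0.02,-0.01],"rot":[0.12,0,0]}
    - {"offset":[0,0.02,0],"rot":[0.12,0,0]}
    - {"offset":[0,0,0],"rot":[0.12,0,0]}
    - {"offset":[0,0,0],"rot":[0.12,0,0]}
    - {"offset":[0,0,0],"rot":[0.12,0,0]}
    - {"offset":[0,0,0],"rot":[0.12,0,0]}
    - {"offset":[0,0,0],"rot":[0.12,0,0]}
    - {"offset":[0,0,0],"rot":[0.12,0,0]}
    - {"offset":[0,0,0],"rot":[0.12,0,0]}
    - {"offset":[0,0,0],"rot":[0.12,0,0]}
    - {"offset":[0,0,0],"rot":[0.12,0,0]}
    - {"offset":[0,0,0],"rot":[0,0,0]}

```text
clock: 30.77
eef_pos: [630.1, 116.9, 216.6]
eef_rot: [-0.454, -0.517, -0.474, 0.549]
ft_force: [-0.2, -0.4, -0.3]
finger_gap: 0.589
```

```bash
python3 - <<'E'
from h import *
plan([604,190.5,110],-4.1)
E
```

```text
clk 30.77 tcp [630.1 116.9 216.6] F [-0.2 -0.4 -0.3] gap 0.589 ydir deg -7.89 tilt 3.06
rotvec [-0.0657  0.0137  0.0515] rows 0.676706577388759 q6 1.891
offset mm [106.6 -31.3 -71.6] rows 3.1692860656480213
```

Request:
step_arm:
  motion:
    - {"offset":[0,-0.006,-0.018],"rot":[-0.065,0.014,0.05]}
    - {"offset":[0.02,-0.008,-0.02],"rot":[0,0,0]}
    - {"offset":[0.02,-0.008,-0.02],"rot":[0,0,0]}
    - {"offset":[0.02,-0.006,-0.012],"rot":[0,0,0]}
    - {"offset":[0.015,0,0],"rot":[0,0,0]}
    - {"offset":[0,0,0],"rot":[0,0,0]}
    - {"offset":[0,0,0],"rot":[0,0,0]}

```text
clock: 31.35
eef_pos: [606.0, 181.9, 129.8]
eef_rot: [-0.483, -0.511, -0.486, 0.518]
ft_force: [-0.4, 0.6, 0.1]
finger_gap: 0.585
```

```bash
python3 - <<'E'
from h import *
plan([604,190.5,62],-4.1)
f=grab_frame('wrist'); save(f,'w20')
E
```

```text
clk 31.35 tcp [606.  181.9 129.8] F [-0.4  0.6  0.1] gap 0.585 ydir deg -3.46 tilt 0.64
rotvec [0.0112 0.0044 0.0102] rows 0.12604820432227093 q6 1.923
offset mm [67.8 -2.6 -8.5] rows 1.6407760442905432
```

View pics/w20.png

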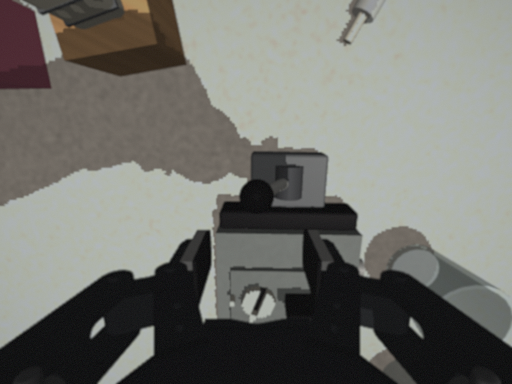

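The ball at (257,195) is centred. Descending.

Request:
step_arm:
  motion:
    - {"offset":[0,-0.002,-0.007],"rot":[0.011,0.004,0.01]}
    - {"offset":[0.015,0,-0.002],"rot":[0,0,0]}
    - {"offset":[0.02,0,0],"rot":[0,0,0]}
    - {"offset":[0.02,0,0],"rot":[0,0,0]}
    - {"offset":[0.01,0,0],"rot":[0,0,0]}
    - {"offset":[0,0,0],"rot":[0,0,0]}
    - {"offset":[0,0,0],"rot":[0,0,0]}

```text
clock: 31.98
eef_pos: [612.1, 190.7, 71.6]
eef_rot: [0.483, 0.525, 0.478, -0.513]
ft_force: [-0.4, -0.3, 0.2]
finger_gap: 0.589
```

```bash
python3 - <<'E'
from h import *
plan([604,190.5,62],-4.1)
E
```

```text
clk 31.98 tcp [612.1 190.7  71.6] F [-0.4 -0.3  0.2] gap 0.589 ydir deg -4.41 tilt 1.04
rotvec [-0.0053 -0.0067 -0.0169] rows 0.15197338774086144 q6 1.95
offset mm [ 9.6 -8.1  0.8] rows 0.3019999896169849
```

Request:
step_arm:
  motion:
    - {"offset":[0.008,0,0],"rot":[-0.005,-0.007,-0.017]}
    - {"offset":[0.002,0.01,0],"rot":[0,0,0]}
    - {"offset":[0.0,0.012,0],"rot":[0,0,0]}
    - {"offset":[0.0,0.012,0],"rot":[0,0,0]}
    - {"offset":[0,0,0],"rot":[0,0,0]}

```text
clock: 32.4
eef_pos: [647.8, 189.5, 66.6]
eef_rot: [0.482, 0.517, 0.483, -0.517]
ft_force: [0.2, -0.1, 0.1]
finger_gap: 0.584
```

```bash
python3 - <<'E'
from h import *
plan([674,185.5,62],-4.1)
E
```

```text
clk 32.4 tcp [647.8 189.5  66.6] F [ 0.2 -0.1  0.1] gap 0.584 ydir deg -4.01 tilt 0.1
rotvec [ 0.0017 -0.0017  0.0007] rows 0.019670580386806837 q6 1.924
offset mm [ 4.6 26.5  2.1] rows 0.6459774409443332
```

Request:
step_arm:
  motion:
    - {"offset":[0.002,0.01,0.001],"rot":[0,0,0]}
    - {"offset":[0.001,0.01,0],"rot":[0,0,0]}
    - {"offset":[0.0,0.008,0],"rot":[0,0,0.003]}
    - {"offset":[0.0,0.008,0],"rot":[0,0,0.003]}

```text
clock: 32.73
eef_pos: [676.5, 187.1, 64.4]
eef_rot: [-0.479, -0.514, -0.486, 0.519]
ft_force: [-28.5, 1.4, 13.9]
finger_gap: 0.584
```

```bash
python3 - <<'E'
from h import *
plan([674,185.5,62],-4.1)
f=grab_frame('wrist'); save(f,'w21')
E
```

```text
clk 32.73 tcp [676.5 187.1  64.4] F [-28.5   1.4  13.9] gap 0.584 ydir deg -3.86 tilt 0.69
rotvec [ 0.0041 -0.0019  0.0118] rows 0.10143002290810732 q6 1.906
offset mm [ 2.4 -2.4  1.8] rows 0.09194406124634062
```

View pics/w21.png

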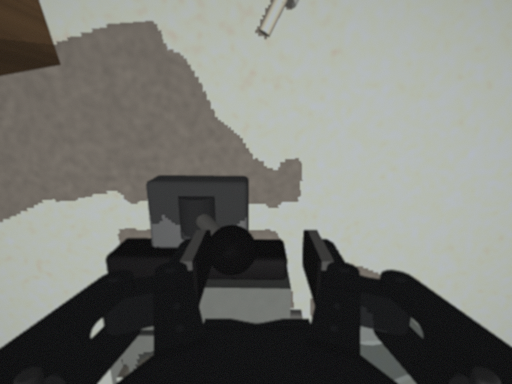

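The lever is against its on stop at 28 N. I'll back off, raise and turn to view the tool.

Request:
step_arm:
  motion:
    - {"offset":[0,-0.006,0],"rot":[0,0,0]}
    - {"offset":[0,-0.006,0],"rot":[0,0,0]}
    - {"offset":[-0.02,0,0],"rot":[0,0,0]}
    - {"offset":[-0.03,0,0],"rot":[0,0,0]}
    - {"offset":[-0.03,0,0],"rot":[0,0,0]}
    - {"offset":[-0.035,0,0],"rot":[0,0,0]}
    - {"offset":[-0.035,-0.03,0],"rot":[0,0,0]}
    - {"offset":[-0.035,-0.03,0],"rot":[0,0,0]}
    - {"offset":[-0.02,-0.03,0],"rot":[0,0,0]}
    - {"offset":[0,-0.02,-0.02],"rot":[0,0,0]}
    - {"offset":[0,0,0],"rot":[0,0,0]}
    - {"offset":[0,0,0],"rot":[0,0,0]}
  hand: 0.06

```text
clock: 33.78
eef_pos: [558.3, 215.9, 277.0]
eef_rot: [-0.48, -0.516, -0.485, 0.517]
ft_force: [1.2, -1.1, -0.1]
finger_gap: 0.705
```

```bash
python3 - <<'E'
from h import *
plan([515,326,200],-4.1)
f=grab_frame('wrist'); save(f,'w22'); measure(f); P=cloud(f);Z=P[...,2]
for n,lo,hi in (('stand',70,80),('tooltop',138,150)):
  for m in comps((Z>lo)&(Z<hi),60): 
    R=rect_at(P,m);print(n,np.round(R[0],1),np.round(R[1],1),np.round(R[2],1),'z',np.nanmedian(Z[m]),m.sum())
f=grab_frame('top'); measure(f);P=cloud(f);Z=P[...,2]
for n,lo,hi in (('stand',70,80),('tooltop',138,150)):
  for m in comps((Z>lo)&(Z<hi),60): 
    R=rect_at(P,m)
    if R[0][1]>280 and R[0][0]>480:print(n,np.round(R[0],1),np.round(R[1],1),np.round(R[2],1),'z',np.nanmedian(Z[m]),m.sum())
E
```

```text
clk 33.78 tcp [558.3 215.9 277. ] F [ 1.2 -1.1 -0.1] gap 0.705 ydir deg -3.88 tilt 0.43
rotvec [ 0.0039 -0.0048  0.0059] rows 0.06821372689620075 q6 2.004
offset mm [  77.   -51.1 -106.7] rows 3.384621025590861
ball [659.9 191.6  82. ] 316
stand [603.6 399.7] [11.3 50.1] 86.5 z 74.43423710730764 333
stand [514.2 327.1] [62.4 62.9] 6.0 z 74.6512892602857 1467
stand [392.3 318.6] [62.9 63.6] 87.9 z 74.70843523435337 2605
stand [289.9 222.6] [65.1 61.7] 4.2 z 74.88474403351091 2102
stand [659.9 193.4] [25.5 15.8] 41.7 z 77.38522822448726 76
stand [753.2  99.6] [66.5 24.7] 41.0 z 74.83498065698444 205
stand [792.6  79.5] [51.7 14.5] 83.0 z 75.15975127014849 212
tooltop [514.6 327. ] [32.1 32.8] 14.4 z 144.3762435922518 1290
ctrl [620.5  -5.4] [314.3 131.3] 85.76 z 45.6
 hole [ 615.9 -101.9] [ 65.7 110.4] 85.08
 hole [623.7  -7.5] [ 62.9 112.2] 84.57
 hole [629.2  88. ] [ 62.5 112. ] 86.28
ball [661.2 188.6  83. ] 75
```

View pics/w22.png

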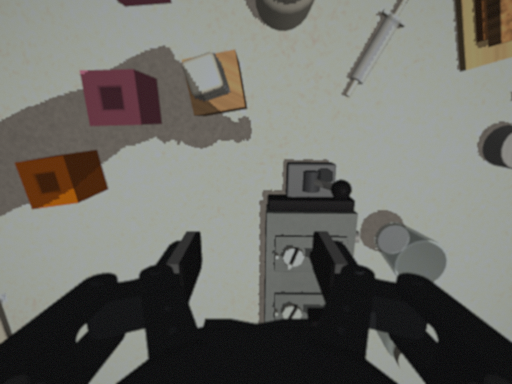

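The lever ball is at x≈660, so it's on. The tool handle is at (207,75), world (514.6, 327), yaw 14.4°.

Request:
step_arm:
  motion:
    - {"offset":[0,-0.005,-0.025],"rot":[-0.1,0,0]}
    - {"offset":[0.01,-0.005,-0.025],"rot":[-0.1,0,0]}
    - {"offset":[0.02,-0.005,-0.025],"rot":[-0.1,0,0]}
    - {"offset":[0.02,-0.003,-0.025],"rot":[0,0,0]}
    - {"offset":[0.02,0,-0.015],"rot":[0,0,0]}
    - {"offset":[0,0,0],"rot":[0,0,0]}
    - {"offset":[0,0,0],"rot":[0,0,0]}

```text
clock: 34.47
eef_pos: [533.1, 327.2, 196.9]
eef_rot: [0.553, 0.435, 0.558, -0.44]
ft_force: [0.1, -0.2, 0.6]
finger_gap: 0.702
```

```bash
python3 - <<'E'
from h import *
plan([514.5,327,170],14.4)
E
```

```text
clk 34.47 tcp [533.1 327.2 196.9] F [ 0.1 -0.2  0.6] gap 0.702 ydir deg 13.55 tilt 0.58
rotvec [-0.0148 -0.0018  0.01  ] rows 0.14333184550470868 q6 1.883
offset mm [ 26.9 -18.   -4.4] rows 0.7837093044724769
```

Request:
step_arm:
  motion:
    - {"offset":[0,-0.01,-0.003],"rot":[-0.014,-0.002,0.01]}
    - {"offset":[0.012,-0.009,-0.002],"rot":[0,0,0]}
    - {"offset":[0.012,0,0],"rot":[0,0,0]}
    - {"offset":[0,0,0],"rot":[0,0,0]}
    - {"offset":[0,0,0],"rot":[0,0,0]}

```text
clock: 34.88
eef_pos: [517.9, 322.2, 173.1]
eef_rot: [0.558, 0.435, 0.556, -0.436]
ft_force: [-0.2, -0.5, -0.3]
finger_gap: 0.702
```

```bash
python3 - <<'E'
from h import *
plan([514.5,327,92],14.4)
f=grab_frame('wrist'); save(f,'w23')
P=cloud(f);Z=P[...,2]
for m in comps((Z>138)&(Z<150),60): 
    R=rect_at(P,m);print(np.round(R[0],1),np.round(R[1],1),np.round(R[2],1),'z',np.nanmedian(Z[m]),m.sum())
E
```

```text
clk 34.88 tcp [517.9 322.2 173.1] F [-0.2 -0.5 -0.3] gap 0.702 ydir deg 13.94 tilt 0.17
rotvec [-0.008   0.0029 -0.0007] rows 0.06880472427610367 q6 1.886
offset mm [81.1 -2.1 -5.5] rows 1.9504394013031041
[514.4 327.7] [32.1 31.4] 14.2 z 144.33754086081265 2170
```

View pics/w23.png

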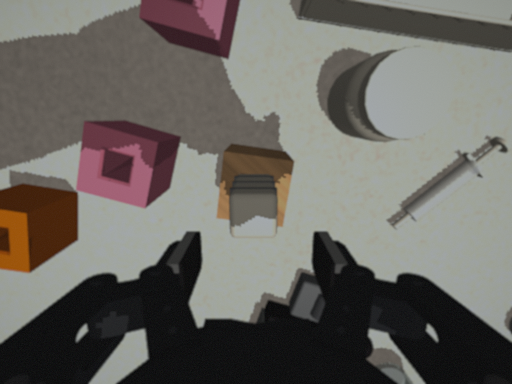

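Request:
step_arm:
  motion:
    - {"offset":[0,-0.002,-0.005],"rot":[-0.008,0.003,0]}
    - {"offset":[0.015,0,-0.001],"rot":[0,0,0]}
    - {"offset":[0.02,0,0],"rot":[0,0,0]}
    - {"offset":[0.02,0,0],"rot":[0,0,0]}
    - {"offset":[0.012,0,0],"rot":[0,0,0]}
    - {"offset":[0,0,0],"rot":[0,0,0]}
    - {"offset":[0,0,0],"rot":[0,0,0]}

```text
clock: 35.52
eef_pos: [522.0, 329.5, 112.8]
eef_rot: [0.56, 0.44, 0.556, -0.429]
ft_force: [-0.1, 0.0, -0.2]
finger_gap: 0.703
```

```bash
python3 - <<'E'
from h import *
plan([514.5,327.3,92],14.4)
E
```

```text
clk 35.52 tcp [522.  329.5 112.8] F [-0.1  0.  -0.2] gap 0.703 ydir deg 14.22 tilt 0.97
rotvec [-0.0031 -0.0058 -0.016 ] rows 0.13814315460950186 q6 1.885
offset mm [20.8 -7.8  0.3] rows 0.5340345824776102
```

Request:
step_arm:
  motion:
    - {"offset":[0,-0.007,0],"rot":[-0.003,-0.006,-0.016]}
    - {"offset":[0.01,-0.002,0],"rot":[0,0,0]}
    - {"offset":[0.01,0,0],"rot":[0,0,0]}
    - {"offset":[0.002,0,0],"rot":[0,0,0]}
    - {"offset":[0,0,0],"rot":[0,0,0]}
    - {"offset":[0,0,0],"rot":[0,0,0]}

```text
clock: 36.02
eef_pos: [514.8, 328.7, 93.3]
eef_rot: [0.559, 0.435, 0.558, -0.431]
ft_force: [-1.0, 0.3, -0.4]
finger_gap: 0.7
```

```bash
python3 - <<'E'
from h import *
plan([514.5,327.3,92],14.4)
E
```

```text
clk 36.02 tcp [514.8 328.7  93.3] F [-1.   0.3 -0.4] gap 0.7 ydir deg 14.42 tilt 0.31
rotvec [ 0.0004 -0.0016 -0.0052] rows 0.0433121006231094 q6 1.887
offset mm [ 1.3 -0.7  1.3] rows 0.046873536395570826
```

Request:
step_arm:
  motion:
    - {"offset":[0.001,-0.001,0.002],"rot":[0,-0.002,-0.005]}
    - {"offset":[0,0,0],"rot":[0,0,0]}
    - {"offset":[0,0,0],"rot":[0,0,0]}
    - {"offset":[0,0,0],"rot":[0,0,0]}
    - {"offset":[0,0,0],"rot":[0,0,0]}
    - {"offset":[0,0,0],"rot":[0,0,0]}
  hand: 0.02
  newtons: 80

```text
clock: 36.52
eef_pos: [515.0, 326.6, 93.3]
eef_rot: [0.559, 0.434, 0.558, -0.433]
ft_force: [-0.1, -0.9, -1.0]
finger_gap: 0.37
```

```bash
python3 - <<'E'
from h import *
plan([514.5,327.3,92],14.4)
f=grab_frame('wrist'); save(f,'w24')
E
```

```text
clk 36.52 tcp [515.  326.6  93.3] F [-0.1 -0.9 -1. ] gap 0.37 ydir deg 14.41 tilt 0.08
rotvec [ 0.0003  0.0001 -0.0014] rows 0.011475728215812999 q6 1.885
offset mm [ 1.3 -0.3 -0.8] rows 0.036804512315605754
```

View pics/w24.png

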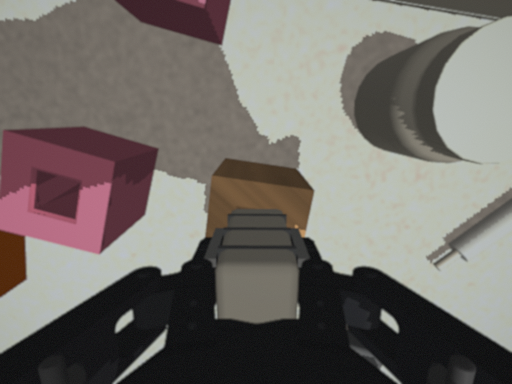

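Request:
step_arm:
  motion:
    - {"offset":[-0.015,0,0],"rot":[0,0,0]}
    - {"offset":[-0.02,0,0],"rot":[0,0,0]}
    - {"offset":[-0.025,0,0],"rot":[0,0,0]}
    - {"offset":[-0.025,0,0],"rot":[0,0,0]}
    - {"offset":[-0.025,0,0],"rot":[0,0,0]}
    - {"offset":[-0.015,0,0],"rot":[0,0,0]}
    - {"offset":[0,0,0],"rot":[0,0,0]}
    - {"offset":[0,0,0],"rot":[0,0,0]}

```text
clock: 37.23
eef_pos: [515.3, 325.6, 220.3]
eef_rot: [0.559, 0.433, 0.558, -0.434]
ft_force: [0.4, -0.1, -0.8]
finger_gap: 0.362
```

```bash
python3 - <<'E'
from h import *
plan([595,95,200],85.9)
f=grab_frame('wrist'); save(f,'w25'); 
p,R,s=pose()
f=grab_frame('side'); 
u=proj(f,p+R@np.array([80,0,0]))[0]; print(u)
u=u.astype(int); a=f['image'][max(0,u[1]-60):u[1]+30,u[0]-45:u[0]+45]
cv2.imwrite('pics/s25.png',cv2.resize(a[...,::-1],None,fx=6,fy=6,interpolation=cv2.INTER_CUBIC))
E
```

```text
clk 37.23 tcp [515.3 325.6 220.3] F [ 0.4 -0.1 -0.8] gap 0.362 ydir deg 14.37 tilt 0.19
rotvec [-1.2484  0.0026  0.0025] rows 9.986853642714413 q6 1.885
offset mm [  20.3 -224.4   96. ] rows 5.872450107417217
[197.72936648 226.44324886]
```

View pics/w25.png

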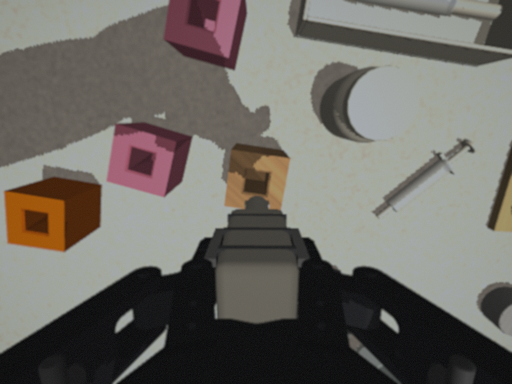

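View pics/s25.png

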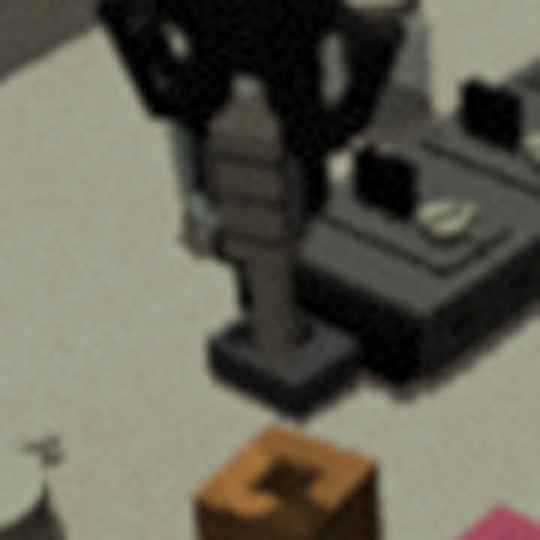

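```bash
python3 - <<'E'
from h import *
f=grab_frame('wrist')
p,R,s=pose()
for d in (0,51,64,66,78,80): print(d,proj(f,p+R@np.array([d+0.,0,0]))[0].round(1))
a=f['image'][170:240,215:300]; cv2.imwrite('pics/w25z.png',cv2.resize(a[...,::-1],None,fx=8,fy=8,interpolation=cv2.INTER_CUBIC))
f=grab_frame('side')
for d in (0,66,82): print('side',d,proj(f,p+R@np.array([d+0.,0,0]))[0].round(1), [proj(f,p+R@np.array([d+0.,y,z]))[0].round(1) for y,z in((10,0),(-10,0),(0,10),(0,-10))])
E
```

```text
0 [255.1 244.1]
51 [255.4 213.8]
64 [255.5 208.3]
66 [255.5 207.5]
78 [255.5 203. ]
80 [255.5 202.3]
side 0 [196.1 202.2] [array([192.7, 201.5]), array([199.6, 202.9]), array([197.8, 200.2]), array([194.4, 204.2])]
side 66 [197.9 222.7] [array([194.5, 222. ]), array([201.3, 223.4]), array([199.5, 220.7]), array([196.2, 224.8])]
side 82 [198.3 227.5] [array([194.9, 226.8]), array([201.6, 228.2]), array([199.9, 225.4]), array([196.7, 229.6])]
```

View pics/w25z.png

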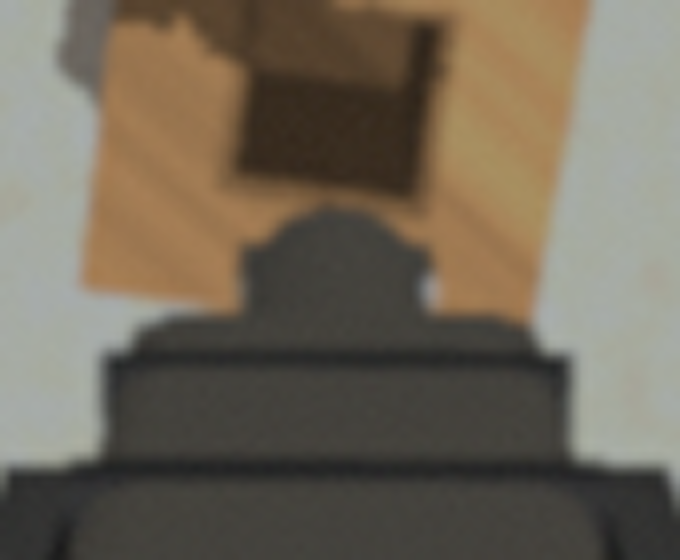

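The blade's shoulders show it lies along the jaw axis. Next I'll carry the tool high over to the controller and measure the trimmers.

Request:
step_arm:
  motion:
    - {"offset":[0,0,0],"rot":[-0.12,0,0]}
    - {"offset":[0,0,0],"rot":[-0.12,0,0]}
    - {"offset":[0,0,0],"rot":[-0.12,0,0]}
    - {"offset":[0,0,0],"rot":[-0.12,0,0]}
    - {"offset":[0,0,0],"rot":[-0.12,0,0]}
    - {"offset":[0,0,0],"rot":[-0.12,0,0]}
    - {"offset":[0,0,0],"rot":[-0.12,0,0]}
    - {"offset":[0,0,0],"rot":[-0.12,0,0]}
    - {"offset":[0,0,0],"rot":[-0.12,0,0]}
    - {"offset":[0,-0.02,0],"rot":[-0.12,0,0]}
    - {"offset":[0,-0.035,0],"rot":[-0.05,0,0]}
    - {"offset":[0,-0.035,0],"rot":[0,0,0]}
    - {"offset":[0,-0.035,0],"rot":[0,0,0]}
    - {"offset":[0,-0.035,0],"rot":[0,0,0]}
    - {"offset":[0,-0.035,0],"rot":[0,0,0]}
    - {"offset":[0,-0.035,0.01],"rot":[0,0,0]}
    - {"offset":[0,-0.035,0.01],"rot":[0,0,0]}
    - {"offset":[0,-0.02,0.01],"rot":[0,0,0]}
    - {"offset":[0,0,0],"rot":[0,0,0]}
    - {"offset":[0,0,0],"rot":[0,0,0]}

```text
clock: 39.1
eef_pos: [519.4, 24.0, 190.0]
eef_rot: [0.687, -0.007, 0.726, -0.013]
ft_force: [-0.8, 0.7, -1.0]
finger_gap: 0.365
```

```bash
python3 - <<'E'
from h import *
plan([560,0,240],85.9)
f=grab_frame('wrist'); save(f,'w26')
for t in ['trim1_head']: print([(np.round(d['xy']).tolist(),round(d['confidence'],2)) for d in spot_in(f,t)])
E
```

```text
clk 39.1 tcp [519.4  24.  190. ] F [-0.8  0.7 -1. ] gap 0.365 ydir deg 89.55 tilt 3.57
rotvec [ 0.0629 -0.0544  0.0303] rows 0.7085205097830786 q6 0.07
offset mm [-50.  -21.   42.2] rows 1.6480336117277448
[([329.0, 258.0], 0.45), ([200.0, 237.0], 0.38)]
```

View pics/w26.png

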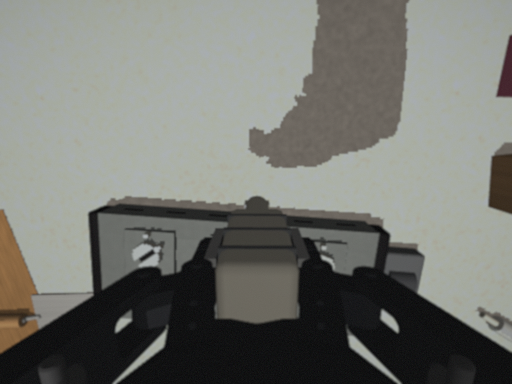

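Request:
step_arm:
  motion:
    - {"offset":[-0.025,-0.005,0.01],"rot":[0.063,-0.054,0.03]}
    - {"offset":[-0.03,-0.005,0.02],"rot":[0,0,0]}
    - {"offset":[-0.02,-0.005,0.025],"rot":[0,0,0]}
    - {"offset":[-0.01,-0.005,0.025],"rot":[0,0,0]}
    - {"offset":[-0.005,0,0.025],"rot":[0,0,0]}
    - {"offset":[-0.005,0,0.015],"rot":[0,0,0]}
    - {"offset":[0,0,0],"rot":[0,0,0]}
    - {"offset":[0,0,0],"rot":[0,0,0]}

```text
clock: 39.87
eef_pos: [635.2, 10.9, 279.5]
eef_rot: [0.701, 0.02, 0.713, -0.018]
ft_force: [-0.8, -0.6, -0.9]
finger_gap: 0.368
```

```bash
python3 - <<'E'
from h import *
plan([640,0,250],85.9)
f=grab_frame('wrist'); save(f,'w27')
a=f['image'][90:240,60:400]; cv2.imwrite('pics/w27z.png',cv2.resize(a[...,::-1],None,fx=2.3,fy=2.3,interpolation=cv2.INTER_CUBIC))
E
```

```text
clk 39.87 tcp [635.2  10.9 279.5] F [-0.8 -0.6 -0.9] gap 0.368 ydir deg 86.93 tilt 1.0
rotvec [ 0.018  -0.0174 -0.002 ] rows 0.2009842913903369 q6 0.069
offset mm [ 29.5 -10.6   5.6] rows 0.7633480272966972
```

View pics/w27.png

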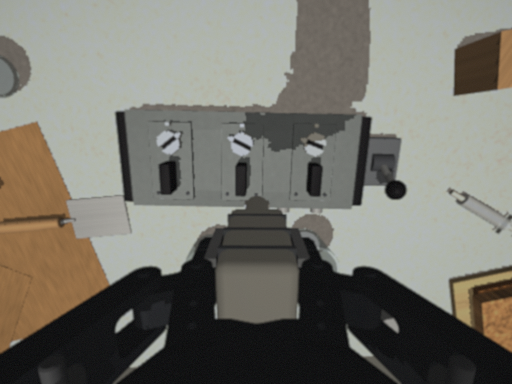

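```bash
cat >> h.py <<'E'
TR={2:(601.0,89.8),1:(595.5,-5.2),0:(588.5,-100.0)}
YC=-4.1
def patch(f,c,half=25,n=300,Z=60,yaw=YC):
    a=np.radians(yaw); ex=np.array([np.cos(a),np.sin(a)]); ey=np.array([-np.sin(a),np.cos(a)])
    g=np.linspace(half,-half,n)
    X,Y=np.meshgrid(g,g,indexing='ij')  # rows: +x up, cols: +y left
    W=np.array(c)+X[...,None]*ex+Y[...,None]*ey
    W=np.dstack([W,np.full(X.shape,Z)])
    uv=proj(f,W.reshape(-1,3)).reshape(n,n,2).astype(np.float32)
    return cv2.remap(f['image'],uv[...,0],uv[...,1],cv2.INTER_CUBIC)
def headcen(f):
    P=cloud(f);Z=P[...,2]; out={}
    for k,c in TR.items():
        m=(np.hypot(P[...,0]-c[0],P[...,1]-c[1])<17)&(Z>57)&(Z<64)
        if m.sum()>30:
            R=cv2.minEnclosingCircle(P[m][:,:2].astype(np.float32)); print(k,'head circ',np.round(R[0],1),round(R[1],1),'mean',np.nanmean(P[m],0).round(1),m.sum())
E
python3 - <<'E'
from h import *
f=grab_frame('wrist'); headcen(f)
im=np.hstack([patch(f,TR[k],half=32,n=260) for k in (2,1,0)])
cv2.imwrite('pics/p27.png',im[...,::-1])
E
```

```text
2 head circ [600.1  88.5] 15.3 mean [600.1  88.6  59.8] 303
1 head circ [594.8  -6.1] 15.6 mean [594.8  -5.9  59.8] 301
0 head circ [587.8 -99.1] 15.5 mean [587.9 -98.8  59.9] 327
```

View pics/p27.png

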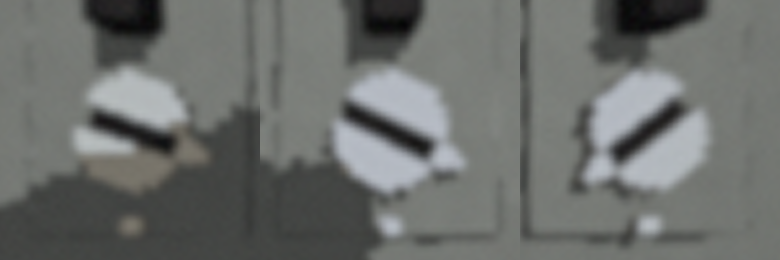

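The trimmers measure recess 2 +1.21 rad, recess 1 +1.06 and recess 0 −0.88. I'll start with recess 1, where the slot direction is about 56.7°.

Request:
step_arm:
  motion:
    - {"offset":[0,-0.004,-0.008],"rot":[0.12,-0.01,-0.001]}
    - {"offset":[0,-0.004,-0.008],"rot":[0.12,-0.008,-0.001]}
    - {"offset":[0.01,0,-0.006],"rot":[0.12,0,0]}
    - {"offset":[0.02,0,-0.005],"rot":[0.12,0,0]}
    - {"offset":[0.02,0,-0.005],"rot":[0.05,0,0]}
    - {"offset":[0.02,0,-0.004],"rot":[0,0,0]}
    - {"offset":[0.01,0,0],"rot":[0,0,0]}
    - {"offset":[0,0,0],"rot":[0,0,0]}
    - {"offset":[0,0,0],"rot":[0,0,0]}

```text
clock: 40.72
eef_pos: [584.9, 18.5, 196.1]
eef_rot: [0.673, 0.208, 0.678, -0.211]
ft_force: [0.1, 0.1, -0.5]
finger_gap: 0.363
```

```bash
python3 - <<'E'
from h import *
plan([595.5,-6.9,170],56.7)
E
```

```text
clk 40.72 tcp [584.9  18.5 196.1] F [ 0.1  0.1 -0.5] gap 0.363 ydir deg 55.48 tilt 0.47
rotvec [-0.0213 -0.0055  0.0061] rows 0.18305800793742918 q6 0.635
offset mm [ 26.1 -15.4  22.8] rows 0.9092365771073015
```

Request:
step_arm:
  motion:
    - {"offset":[0,-0.008,0.01],"rot":[-0.021,-0.005,0.006]}
    - {"offset":[0.006,-0.006,0.01],"rot":[0,0,0]}
    - {"offset":[0.008,-0.002,0.003],"rot":[0,0,0]}
    - {"offset":[0.008,0,0],"rot":[0,0,0]}
    - {"offset":[0,0,0],"rot":[0,0,0]}
    - {"offset":[0,0,0],"rot":[0,0,0]}

```text
clock: 41.22
eef_pos: [595.4, -7.7, 175.3]
eef_rot: [0.678, 0.203, 0.677, -0.202]
ft_force: [-0.1, 0.1, -0.6]
finger_gap: 0.363
```

```bash
python3 - <<'E'
from h import *
plan([595.5,-6.9,150],56.7)
f=grab_frame('wrist'); save(f,'w28'); headcen(f)
E
```

```text
clk 41.22 tcp [595.4  -7.7 175.3] F [-0.1  0.1 -0.6] gap 0.363 ydir deg 56.72 tilt 0.18
rotvec [ 0.0004  0.002  -0.0025] rows 0.026025523773841923 q6 0.567
offset mm [25.3  0.8 -0.4] rows 0.6070319702305234
2 head circ [600.6  88.5] 15.6 mean [600.1  88.6  59.7] 625
1 head circ [595.  -6.] 16.0 mean [592.3  -4.2  59.7] 443
0 head circ [587.8 -99. ] 15.6 mean [587.6 -98.5  59.8] 497
```

View pics/w28.png

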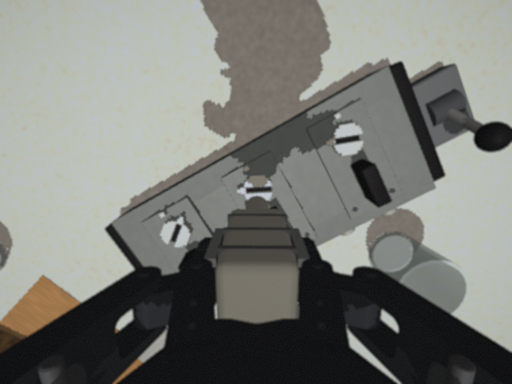

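Request:
step_arm:
  motion:
    - {"offset":[0.006,0,0],"rot":[0,0.002,-0.002]}
    - {"offset":[0.01,0,0],"rot":[0,0,0]}
    - {"offset":[0.008,0,0],"rot":[0,0,0]}
    - {"offset":[0,0,0],"rot":[0,0,0]}
    - {"offset":[0,0,0],"rot":[0,0,0]}

```text
clock: 41.68
eef_pos: [595.2, -6.5, 148.4]
eef_rot: [0.677, 0.202, 0.678, -0.202]
ft_force: [-0.5, -0.2, 0.3]
finger_gap: 0.367
```

```bash
python3 - <<'E'
from h import *
plan([595.5,-6.9,148],56.7)
f=grab_frame('wrist')
a=f['image'][150:240,200:320]; cv2.imwrite('pics/w29z.png',cv2.resize(a[...,::-1],None,fx=6,fy=6,interpolation=cv2.INTER_CUBIC))
p,R,s=pose(); 
for z in (1,): print('tip proj',(proj(f,p+R@np.array([82.3,0.8,-0.8]))[0]-[200,150])*6, 'head cam proj',(proj(f,[595,-6,60])[0]-[200,150])*6)
E
```

```text
clk 41.68 tcp [595.2  -6.5 148.4] F [-0.5 -0.2  0.3] gap 0.367 ydir deg 56.8 tilt 0.07
rotvec [ 0.0018 -0.0012 -0.0001] rows 0.01741958047593032 q6 0.568
offset mm [ 0.4 -0.2  0.5] rows 0.016673014028454756
tip proj [338.26099526 299.48357288] head cam proj [335.94686505 292.65828977]
```

View pics/w29z.png

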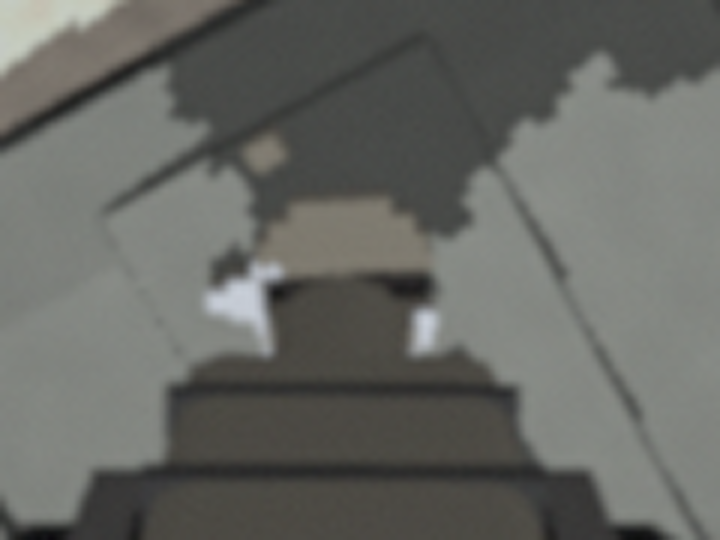

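Blade lined up with the slot. Lowering gently.

Request:
step_arm:
  motion:
    - {"offset":[0.003,0,0],"rot":[0,0,0]}
    - {"offset":[0.004,0,0],"rot":[0,0,0]}
    - {"offset":[0.004,0,0],"rot":[0,0,0]}
    - {"offset":[0,0,0],"rot":[0,0,0]}

```text
clock: 42.07
eef_pos: [595.4, -6.3, 136.9]
eef_rot: [0.678, 0.202, 0.678, -0.202]
ft_force: [0.5, 0.6, 0.1]
finger_gap: 0.365
```

```bash
python3 - <<'E'
from h import *
plan([595.5,-6.9,137],56.7)
E
```

```text
clk 42.07 tcp [595.4  -6.3 136.9] F [0.5 0.6 0.1] gap 0.365 ydir deg 56.82 tilt 0.04
rotvec [ 0.002  -0.0005 -0.0006] rows 0.017376274390016405 q6 0.568
offset mm [-0.1 -0.5  0.4] rows 0.014511936326699953
```

The blade is in the slot (no force, tip ≈ 54.6). Turning in small chunks.

Request:
step_arm:
  motion:
    - {"offset":[0,0,0],"rot":[0.06,0,0]}
    - {"offset":[0,0,0],"rot":[0.06,0,0]}
    - {"offset":[0,0,0],"rot":[0.06,0,0]}
    - {"offset":[0,0,0],"rot":[0,0,0]}

```text
clock: 42.4
eef_pos: [595.2, -6.2, 136.6]
eef_rot: [0.655, 0.265, 0.656, -0.264]
ft_force: [0.1, 0.7, -0.2]
finger_gap: 0.369
```

```bash
python3 - <<'E'
from h import *
plan([595.4,-6.5,137],-4.1)
E
```

```text
clk 42.4 tcp [595.2  -6.2 136.6] F [ 0.1  0.7 -0.2] gap 0.369 ydir deg 46.05 tilt 0.08
rotvec [ 8.753e-01 -1.500e-03  2.000e-04] rows 7.002488866908183 q6 0.756
offset mm [-0.4  0.3  0.3] rows 0.013842662178086867
```

Request:
step_arm:
  motion:
    - {"offset":[0,0,0],"rot":[0.07,0,0]}
    - {"offset":[0,0,0],"rot":[0.07,0,0]}
    - {"offset":[0,0,0],"rot":[0.07,0,0]}
    - {"offset":[0,0,0],"rot":[0.07,0,0]}
    - {"offset":[0,0,0],"rot":[0.07,0,0]}
    - {"offset":[0,0,0],"rot":[0,0,0]}

```text
clock: 42.9
eef_pos: [595.2, -6.1, 136.6]
eef_rot: [0.598, 0.377, 0.599, -0.376]
ft_force: [-0.6, 0.8, -0.7]
finger_gap: 0.364
```

```bash
python3 - <<'E'
from h import *
plan([595.4,-6.5,137],-12)
E
```

```text
clk 42.9 tcp [595.2  -6.1 136.6] F [-0.6  0.8 -0.7] gap 0.364 ydir deg 25.62 tilt 0.1
rotvec [ 6.565e-01 -1.800e-03  3.000e-04] rows 5.252181857029439 q6 1.113
offset mm [-0.4  0.3  0.4] rows 0.015554475905717447
```

Request:
step_arm:
  motion:
    - {"offset":[0,0,0],"rot":[0.07,0,0]}
    - {"offset":[0,0,0],"rot":[0.07,0,0]}
    - {"offset":[0,0,0],"rot":[0.07,0,0]}
    - {"offset":[0,0,0],"rot":[0.07,0,0]}
    - {"offset":[0,0,0],"rot":[0.07,0,0]}
    - {"offset":[0,0,0],"rot":[0.07,0,0]}
    - {"offset":[0,0,0],"rot":[0.07,0,0]}
    - {"offset":[0,0,0],"rot":[0.07,0,0]}
    - {"offset":[0,0,0],"rot":[0.07,0,0]}
    - {"offset":[0,0,0],"rot":[0,0,0]}

```text
clock: 43.73
eef_pos: [595.3, -5.9, 136.6]
eef_rot: [0.452, 0.544, 0.453, -0.543]
ft_force: [-0.2, -0.5, -0.1]
finger_gap: 0.365
```

```bash
python3 - <<'E'
from h import *
plan([595.4,-6.5,137],-12)
f=grab_frame('wrist')
a=f['image'][150:240,200:320]; cv2.imwrite('pics/w30z.png',cv2.resize(a[...,::-1],None,fx=6,fy=6,interpolation=cv2.INTER_CUBIC))
E
```

```text
clk 43.73 tcp [595.3  -5.9 136.6] F [-0.2 -0.5 -0.1] gap 0.365 ydir deg -10.43 tilt 0.13
rotvec [ 0.0275 -0.0022  0.0004] rows 0.2204401419798507 q6 1.742
offset mm [-0.4  0.3  0.5] rows 0.016481967216683022
```

View pics/w30z.png

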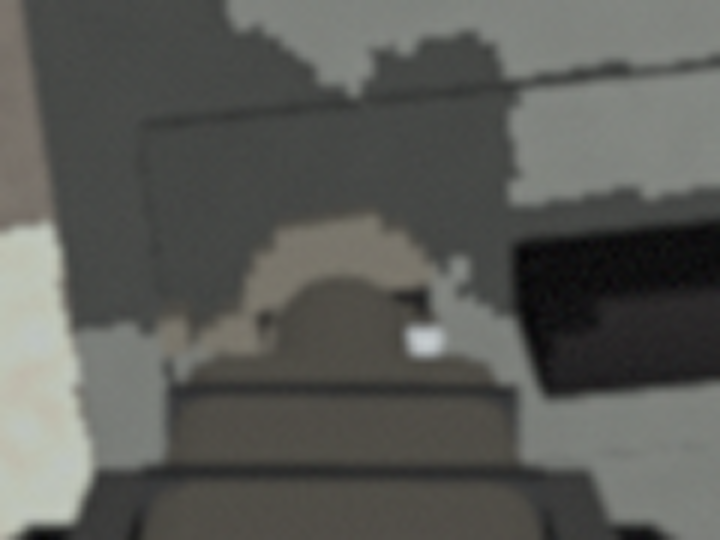

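Request:
step_arm:
  motion:
    - {"offset":[-0.01,0,0],"rot":[0,0,0]}
    - {"offset":[-0.02,0,0],"rot":[0,0,0]}
    - {"offset":[-0.025,0,0],"rot":[0,0,0]}
    - {"offset":[-0.02,0.01,0.01],"rot":[0,0,0]}
    - {"offset":[-0.01,0.02,0.02],"rot":[0,0,0]}
    - {"offset":[0,0.02,0.02],"rot":[0,0,0]}
    - {"offset":[0,0,0],"rot":[0,0,0]}
    - {"offset":[0,0,0],"rot":[0,0,0]}

```text
clock: 44.45
eef_pos: [637.2, -65.0, 231.2]
eef_rot: [0.46, 0.538, 0.459, -0.536]
ft_force: [-0.8, -0.4, -0.5]
finger_gap: 0.363
```

```bash
python3 - <<'E'
from h import *
plan([601,88,180],65)
f=grab_frame('wrist'); headcen(f); save(f,'w31')
im=np.hstack([patch(f,TR[k],half=32,n=260) for k in (2,1,0)])
cv2.imwrite('pics/p31.png',im[...,::-1])
E
```

```text
clk 44.45 tcp [637.2 -65.  231.2] F [-0.8 -0.4 -0.5] gap 0.363 ydir deg -8.91 tilt 0.18
rotvec [-1.2899e+00  7.0000e-04 -3.4000e-03] rows 10.319401276763006 q6 1.624
offset mm [ 51.2 123.4 -97.5] rows 3.9655781937808148
2 head circ [600.7  88.7] 15.7 mean [600.9  88.9  59.7] 580
1 head circ [594.4  -5.2] 15.9 mean [594.5  -5.2  59.9] 428
0 head circ [587.8 -98.9] 15.3 mean [587.1 -98.2  59.8] 324
```

View pics/p31.png

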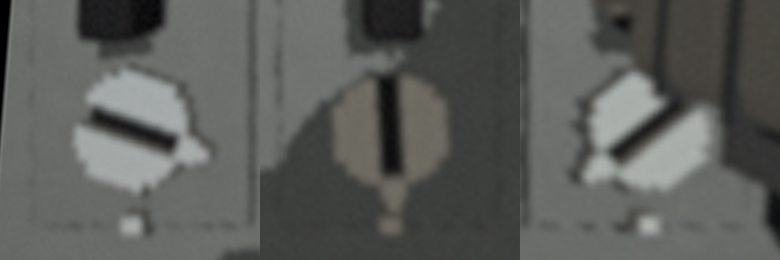

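The recess 1 trimmer is now at about +0.03 rad. Next is recess 0, slot direction about −54.6°.

Request:
step_arm:
  motion:
    - {"offset":[0,0,0],"rot":[0.12,0,0]}
    - {"offset":[0,0,0],"rot":[0.12,0,0]}
    - {"offset":[0,0,0],"rot":[0.12,0,0]}
    - {"offset":[0,0,0],"rot":[0.12,0,0]}
    - {"offset":[0,0,0],"rot":[0.12,0,0]}
    - {"offset":[0,0,0],"rot":[0.12,0,0]}
    - {"offset":[0,0,0],"rot":[0.06,0,0]}
    - {"offset":[0,0,0],"rot":[0,0,0]}

```text
clock: 45.17
eef_pos: [631.0, -58.9, 230.5]
eef_rot: [-0.212, -0.673, -0.214, 0.676]
ft_force: [-0.4, -0.1, -1.3]
finger_gap: 0.367
```

```bash
python3 - <<'E'
from h import *
plan([588.4,-100.3,180],-54.6)
f=grab_frame('wrist'); headcen(f); save(f,'w32')
im=np.hstack([patch(f,TR[k],half=32,n=260) for k in (2,1,0)])
cv2.imwrite('pics/p32.png',im[...,::-1])
E
```

```text
clk 45.17 tcp [631.  -58.9 230.5] F [-0.4 -0.1 -1.3] gap 0.367 ydir deg -54.95 tilt 0.32
rotvec [-0.0062  0.0028  0.0049] rows 0.06675117860043699 q6 2.436
offset mm [50.5  9.1 58.7] rows 1.8697793516759793
2 head circ [600.3  89. ] 15.9 mean [600.7  88.4  59.8] 493
1 head circ [594.4  -5.1] 15.7 mean [594.8  -5.2  59.9] 382
```

View pics/p32.png

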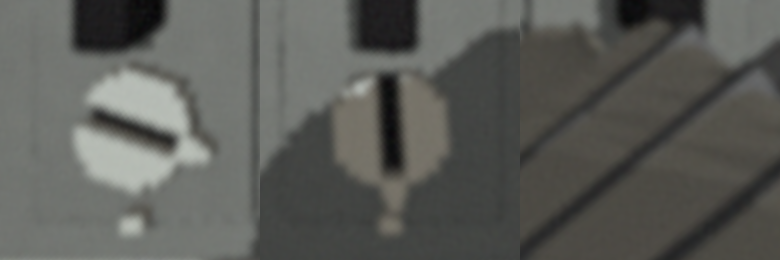

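Request:
step_arm:
  motion:
    - {"offset":[0.01,0.003,0.018],"rot":[-0.006,0.002,0.004]}
    - {"offset":[0.015,0.003,0.02],"rot":[0,0,0]}
    - {"offset":[0.015,0.002,0.018],"rot":[0,0,0]}
    - {"offset":[0.008,0,0.005],"rot":[0,0,0]}
    - {"offset":[0,0,0],"rot":[0,0,0]}
    - {"offset":[0,0,0],"rot":[0,0,0]}

```text
clock: 45.72
eef_pos: [582.8, -98.2, 181.4]
eef_rot: [-0.222, -0.671, -0.223, 0.671]
ft_force: [-0.1, 0.5, -0.3]
finger_gap: 0.366
```

```bash
python3 - <<'E'
from h import *
plan([588.4,-100.3,150],-54.6)
f=grab_frame('wrist'); headcen(f); save(f,'w33')
E
```

```text
clk 45.72 tcp [582.8 -98.2 181.4] F [-0.1  0.5 -0.3] gap 0.366 ydir deg -53.31 tilt 0.07
rotvec [ 0.0225 -0.0001  0.0013] rows 0.18026436128638465 q6 2.334
offset mm [31.4  5.  -3.4] rows 0.7671882685054039
2 head circ [600.7  89. ] 16.1 mean [600.8  88.6  59.7] 865
1 head circ [594.2  -5.5] 15.8 mean [594.7  -5.5  59.8] 647
0 head circ [588.2 -99.3] 15.7 mean [589.3 -98.8  59.8] 499
```

View pics/w33.png

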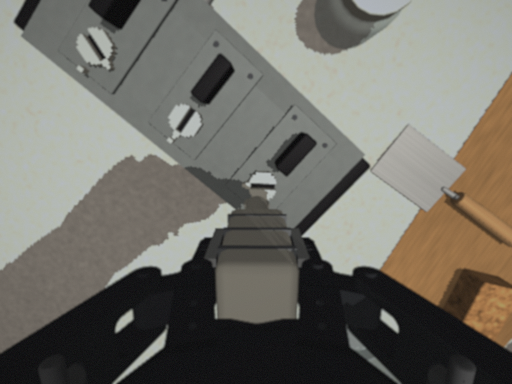

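Request:
step_arm:
  motion:
    - {"offset":[0,0.004,-0.003],"rot":[0.02,0,0.001]}
    - {"offset":[0.008,0.002,-0.001],"rot":[0,0,0]}
    - {"offset":[0.012,0,0],"rot":[0,0,0]}
    - {"offset":[0.01,0,0],"rot":[0,0,0]}
    - {"offset":[0,0,0],"rot":[0,0,0]}
    - {"offset":[0,0,0],"rot":[0,0,0]}

```text
clock: 46.27
eef_pos: [595.9, -98.9, 152.5]
eef_rot: [0.218, 0.676, 0.216, -0.67]
ft_force: [-1.2, -1.2, -0.3]
finger_gap: 0.364
```

```bash
python3 - <<'E'
from h import *
plan([589,-100,148],-54.6)
f=grab_frame('wrist')
a=f['image'][150:240,200:320]; cv2.imwrite('pics/w34z.png',cv2.resize(a[...,::-1],None,fx=6,fy=6,interpolation=cv2.INTER_CUBIC))
E
```

```text
clk 46.27 tcp [595.9 -98.9 152.5] F [-1.2 -1.2 -0.3] gap 0.364 ydir deg -54.25 tilt 0.49
rotvec [ 0.0062 -0.0064 -0.0055] rows 0.08408690170256064 q6 2.353
offset mm [ 4.5 -3.1  6.3] rows 0.19928237753405043
```

View pics/w34z.png

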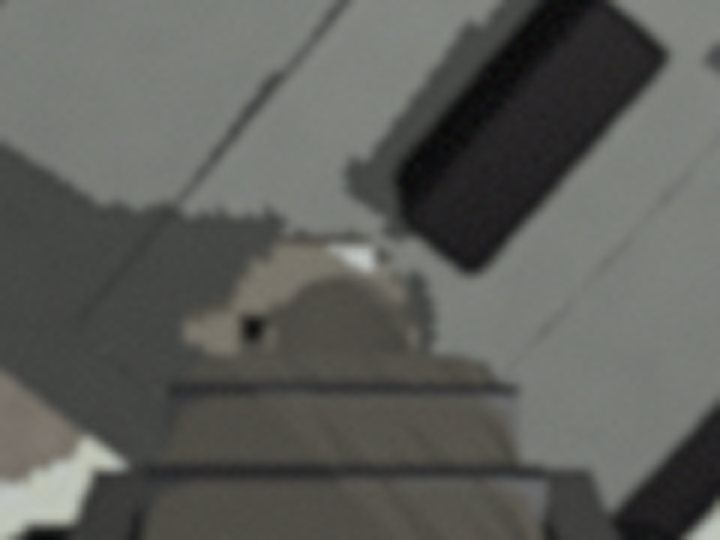

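Off by about 7 mm (drift during the move). Correcting.

Request:
step_arm:
  motion:
    - {"offset":[0,-0.003,0.006],"rot":[0.006,-0.006,-0.005]}
    - {"offset":[0,-0.001,0.002],"rot":[0,0,0]}
    - {"offset":[0,0,0],"rot":[0,0,0]}
    - {"offset":[0,0,0],"rot":[0,0,0]}

```text
clock: 46.65
eef_pos: [586.5, -100.3, 153.3]
eef_rot: [0.215, 0.674, 0.215, -0.673]
ft_force: [-0.0, 0.1, -0.2]
finger_gap: 0.365
```

```bash
python3 - <<'E'
from h import *
plan([589,-100,148],-54.6)
f=grab_frame('wrist')
a=f['image'][150:240,200:320]; cv2.imwrite('pics/w35z.png',cv2.resize(a[...,::-1],None,fx=6,fy=6,interpolation=cv2.INTER_CUBIC))
E
```

```text
clk 46.65 tcp [ 586.5 -100.3  153.3] F [-0.   0.1 -0.2] gap 0.365 ydir deg -54.6 tilt 0.03
rotvec [-0.0001 -0.0003 -0.0005] rows 0.0044572894614169295 q6 2.354
offset mm [ 5.3  1.2 -2.2] rows 0.14136164734420606
```

View pics/w35z.png

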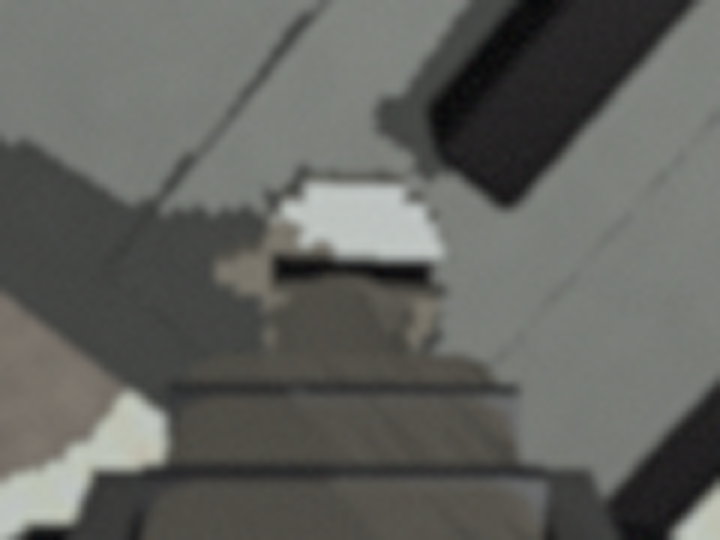

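Request:
step_arm:
  motion:
    - {"offset":[0.002,0.001,-0.002],"rot":[0,0,0]}
    - {"offset":[0.003,0,0],"rot":[0,0,0]}
    - {"offset":[0,0,0],"rot":[0,0,0]}
    - {"offset":[0,0,0],"rot":[0,0,0]}

```text
clock: 47.03
eef_pos: [589.7, -100.2, 148.9]
eef_rot: [0.215, 0.675, 0.214, -0.673]
ft_force: [-0.4, -0.3, 0.2]
finger_gap: 0.366
```

```bash
python3 - <<'E'
from h import *
plan([589,-100,137],-54.6)
f=grab_frame('wrist')
a=f['image'][150:240,200:320]; cv2.imwrite('pics/w36z.png',cv2.resize(a[...,::-1],None,fx=6,fy=6,interpolation=cv2.INTER_CUBIC))
E
```

```text
clk 47.03 tcp [ 589.7 -100.2  148.9] F [-0.4 -0.3  0.2] gap 0.366 ydir deg -54.61 tilt 0.17
rotvec [-0.0003 -0.002  -0.0022] rows 0.02385957353952598 q6 2.356
offset mm [11.9 -0.5  0.4] rows 0.2863759495237414
```

View pics/w36z.png

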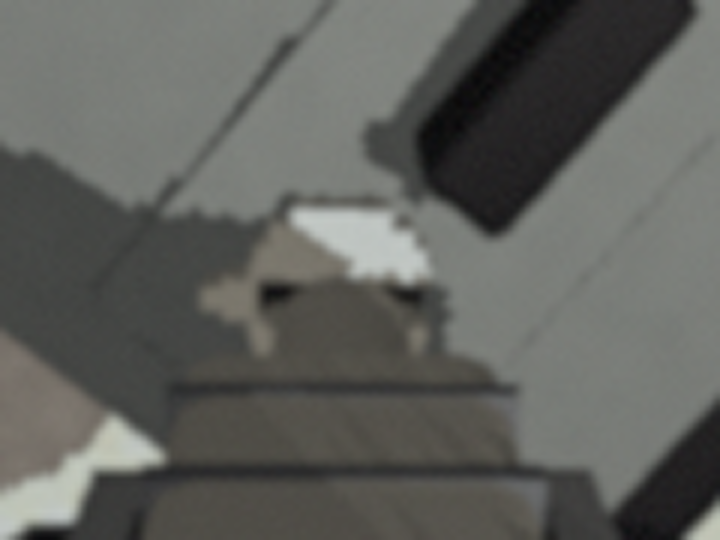

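Request:
step_arm:
  motion:
    - {"offset":[0.001,0,0.001],"rot":[0,-0.002,-0.002]}
    - {"offset":[0.004,0,0],"rot":[0,0,0]}
    - {"offset":[0.004,0,0],"rot":[0,0,0]}
    - {"offset":[0.002,0,0],"rot":[0,0,0]}
    - {"offset":[0,0,0],"rot":[0,0,0]}

```text
clock: 47.5
eef_pos: [588.6, -100.8, 136.4]
eef_rot: [-0.215, -0.673, -0.215, 0.674]
ft_force: [0.2, -0.2, 0.2]
finger_gap: 0.366
```

```bash
python3 - <<'E'
from h import *
plan([589,-100,137],-54.6)
E
```

```text
clk 47.5 tcp [ 588.6 -100.8  136.4] F [ 0.2 -0.2  0.2] gap 0.366 ydir deg -54.61 tilt 0.05
rotvec [-0.0002  0.0007  0.0005] rows 0.007371697572033725 q6 2.354
offset mm [-0.6 -0.4 -0.8] rows 0.0255746539985739
```

Request:
step_arm:
  motion:
    - {"offset":[0,0,0],"rot":[-0.07,0,0]}
    - {"offset":[0,0,0],"rot":[-0.07,0,0]}
    - {"offset":[0,0,0],"rot":[-0.07,0,0]}
    - {"offset":[0,0,0],"rot":[-0.07,0,0]}
    - {"offset":[0,0,0],"rot":[-0.07,0,0]}
    - {"offset":[0,0,0],"rot":[-0.07,0,0]}
    - {"offset":[0,0,0],"rot":[-0.07,0,0]}
    - {"offset":[0,0,0],"rot":[0,0,0]}

```text
clock: 48.17
eef_pos: [588.5, -100.4, 135.8]
eef_rot: [-0.378, -0.597, -0.38, 0.597]
ft_force: [0.5, -0.1, 0.6]
finger_gap: 0.366
```

```bash
python3 - <<'E'
from h import *
plan([589,-100,137],3)
E
```

```text
clk 48.17 tcp [ 588.5 -100.4  135.8] F [ 0.5 -0.1  0.6] gap 0.366 ydir deg -25.18 tilt 0.1
rotvec [-0.4918 -0.0007  0.0016] rows 3.9342792449232085 q6 1.841
offset mm [-1.2  0.6 -0.3] rows 0.0329948901342895
```

Request:
step_arm:
  motion:
    - {"offset":[-0.001,0,0],"rot":[-0.07,0,0]}
    - {"offset":[0,0,0],"rot":[-0.07,0,0]}
    - {"offset":[0,0,0],"rot":[-0.07,0,0]}
    - {"offset":[0,0,0],"rot":[-0.07,0,0]}
    - {"offset":[0,0,0],"rot":[-0.07,0,0]}
    - {"offset":[0,0,0],"rot":[-0.07,0,0]}
    - {"offset":[0,0,0],"rot":[-0.07,0,0]}
    - {"offset":[0,0,0],"rot":[0,0,0]}
    - {"offset":[0,0,0],"rot":[0,0,0]}
    - {"offset":[-0.01,0,0],"rot":[0,0,0]}
    - {"offset":[-0.02,0,0],"rot":[0,0,0]}
    - {"offset":[-0.025,0,0],"rot":[0,0,0]}
    - {"offset":[-0.02,0.01,-0.01],"rot":[0,0,0]}
    - {"offset":[-0.01,0.02,-0.03],"rot":[0,0,0]}
    - {"offset":[0,0.02,-0.03],"rot":[0,0,0]}
    - {"offset":[0,0.01,-0.03],"rot":[0,0,0]}
    - {"offset":[0,0,-0.02],"rot":[0,0,0]}
    - {"offset":[0,0,0],"rot":[0,0,0]}
    - {"offset":[0,0,0],"rot":[0,0,0]}

```text
clock: 49.75
eef_pos: [645.4, 25.8, 231.9]
eef_rot: [0.508, 0.493, 0.508, -0.491]
ft_force: [-0.0, 0.1, -1.0]
finger_gap: 0.366
```

```bash
python3 - <<'E'
from h import *
plan([601,88.5,180],65.3)
f=grab_frame('wrist'); headcen(f); save(f,'w37')
im=np.hstack([patch(f,TR[k],half=32,n=260) for k in (2,1,0)])
cv2.imwrite('pics/p37.png',im[...,::-1])
E
```

```text
clk 49.75 tcp [645.4  25.8 231.9] F [-0.   0.1 -1. ] gap 0.366 ydir deg 1.77 tilt 0.18
rotvec [-1.1087e+00 -7.0000e-04 -3.2000e-03] rows 8.870005458760444 q6 1.579
offset mm [ 51.9  38.4 -66.6] rows 2.2235212029507982
2 head circ [600.4  88.7] 15.6 mean [600.6  88.9  59.9] 438
1 head circ [594.7  -4.9] 15.5 mean [594.7  -4.7  59.9] 367
```

View pics/p37.png

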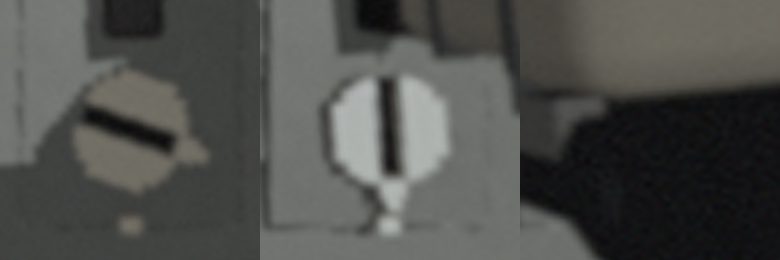

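Request:
step_arm:
  motion:
    - {"offset":[0,0,0],"rot":[-0.12,0,0]}
    - {"offset":[0,0,0],"rot":[-0.12,0,0]}
    - {"offset":[0,0,0],"rot":[-0.12,0,0]}
    - {"offset":[0,0,0],"rot":[-0.12,0,0]}
    - {"offset":[0,0,0],"rot":[-0.12,0,0]}
    - {"offset":[0,0,0],"rot":[-0.12,0,0]}
    - {"offset":[0,0,0],"rot":[-0.12,0,0]}
    - {"offset":[0,0,0],"rot":[-0.12,0,0]}
    - {"offset":[0,0,0],"rot":[-0.12,0,0]}
    - {"offset":[0,0,0],"rot":[-0.03,0,0]}
    - {"offset":[0,0,0],"rot":[0,0,0]}
    - {"offset":[0,0,0],"rot":[0,0,0]}

```text
clock: 50.8
eef_pos: [641.0, 7.0, 234.8]
eef_rot: [0.692, 0.142, 0.693, -0.143]
ft_force: [0.6, 0.4, -1.6]
finger_gap: 0.364
```

```bash
python3 - <<'E'
from h import *
plan([601,88.5,180],65.3)
f=grab_frame('wrist'); headcen(f); save(f,'w38')
im=np.hstack([patch(f,TR[k],half=32,n=260) for k in (2,1,0)])
cv2.imwrite('pics/p38.png',im[...,::-1])
E
```

```text
clk 50.8 tcp [641.    7.  234.8] F [ 0.6  0.4 -1.6] gap 0.364 ydir deg 66.77 tilt 0.14
rotvec [ 0.0257 -0.0005  0.0024] rows 0.20670188709511453 q6 0.417
offset mm [ 54.8  57.3 -70.4] rows 2.5418658998160915
2 head circ [600.5  88.4] 15.4 mean [600.3  88.5  59.8] 421
1 head circ [594.5  -5.1] 15.7 mean [594.3  -5.1  59.9] 401
0 head circ [587.3 -99.3] 15.7 mean [587.4 -99.1  59.8] 410
```

View pics/p38.png

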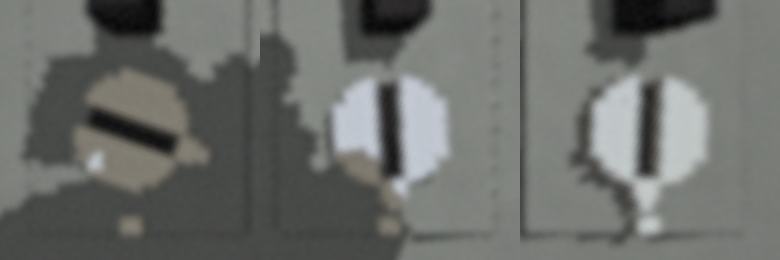

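Recess 0 now at about −0.02 rad. Now recess 2.

Request:
step_arm:
  motion:
    - {"offset":[0.01,0.018,-0.02],"rot":[0.025,0,0.002]}
    - {"offset":[0.012,0.02,-0.022],"rot":[0,0,0]}
    - {"offset":[0.012,0.016,-0.02],"rot":[0,0,0]}
    - {"offset":[0.012,0.003,-0.006],"rot":[0,0,0]}
    - {"offset":[0,0,0],"rot":[0,0,0]}
    - {"offset":[0,0,0],"rot":[0,0,0]}

```text
clock: 51.35
eef_pos: [602.2, 85.1, 188.4]
eef_rot: [0.691, 0.156, 0.689, -0.157]
ft_force: [-0.1, -1.0, -0.0]
finger_gap: 0.366
```

```bash
python3 - <<'E'
from h import *
plan([601.2,87.6,160],64.5)
E
```

```text
clk 51.35 tcp [602.2  85.1 188.4] F [-0.1 -1.  -0. ] gap 0.366 ydir deg 64.45 tilt 0.18
rotvec [-0.0009  0.0031 -0.0002] rows 0.025754403396443384 q6 0.587
offset mm [28.4  1.9 -2. ] rows 0.6844699949441436
```

Request:
step_arm:
  motion:
    - {"offset":[0.006,0.002,-0.002],"rot":[0,0.003,0]}
    - {"offset":[0.01,0,0],"rot":[0,0,0]}
    - {"offset":[0.012,0,0],"rot":[0,0,0]}
    - {"offset":[0.008,0,0],"rot":[0,0,0]}
    - {"offset":[0,0,0],"rot":[0,0,0]}
    - {"offset":[0,0,0],"rot":[0,0,0]}

```text
clock: 51.85
eef_pos: [605.0, 84.1, 152.1]
eef_rot: [0.691, 0.159, 0.687, -0.158]
ft_force: [0.2, -0.8, -0.2]
finger_gap: 0.368
```

```bash
python3 - <<'E'
from h import *
plan([601.2,87.6,148],64.5)
f=grab_frame('wrist')
a=f['image'][150:240,200:320]; cv2.imwrite('pics/w39z.png',cv2.resize(a[...,::-1],None,fx=6,fy=6,interpolation=cv2.INTER_CUBIC))
E
```

```text
clk 51.85 tcp [605.   84.1 152.1] F [ 0.2 -0.8 -0.2] gap 0.368 ydir deg 64.04 tilt 0.32
rotvec [-0.008   0.005  -0.0024] rows 0.07762089540174846 q6 0.592
offset mm [ 4.1  1.5 -4.9] rows 0.15650509359470643
```

View pics/w39z.png

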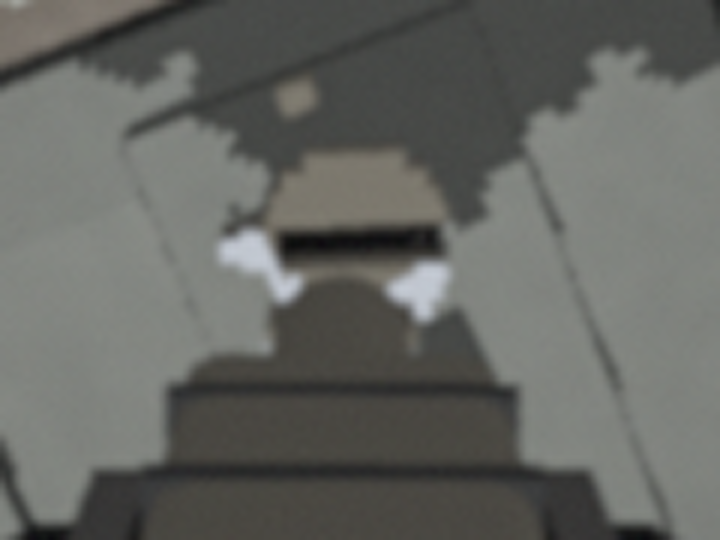

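Request:
step_arm:
  motion:
    - {"offset":[0.001,0.001,-0.004],"rot":[-0.006,0.005,-0.002]}
    - {"offset":[0.001,0.001,-0.002],"rot":[0,0,0]}
    - {"offset":[0,0,0],"rot":[0,0,0]}
    - {"offset":[0,0,0],"rot":[0,0,0]}

```text
clock: 52.23
eef_pos: [601.0, 88.5, 151.3]
eef_rot: [0.69, 0.157, 0.689, -0.156]
ft_force: [0.1, 0.7, -0.8]
finger_gap: 0.366
```

```bash
python3 - <<'E'
from h import *
plan([601.2,87.6,148],64.5)
f=grab_frame('wrist')
a=f['image'][150:240,200:320]; cv2.imwrite('pics/w40z.png',cv2.resize(a[...,::-1],None,fx=6,fy=6,interpolation=cv2.INTER_CUBIC))
E
```

```text
clk 52.23 tcp [601.   88.5 151.3] F [ 0.1  0.7 -0.8] gap 0.366 ydir deg 64.36 tilt 0.11
rotvec [-0.0024  0.0013 -0.0015] rows 0.024960662723673734 q6 0.593
offset mm [ 3.3 -0.8  0.5] rows 0.0819011401623988
```

View pics/w40z.png

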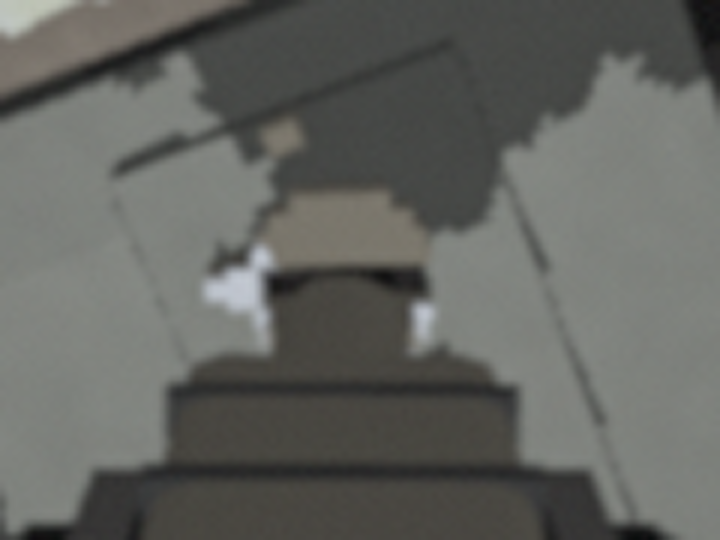

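It matches the earlier good alignment, so lowering in.

Request:
step_arm:
  motion:
    - {"offset":[0.003,0,0],"rot":[0,0.001,-0.001]}
    - {"offset":[0.004,0,0],"rot":[0,0,0]}
    - {"offset":[0.004,0,0],"rot":[0,0,0]}
    - {"offset":[0.003,0,0],"rot":[0,0,0]}
    - {"offset":[0,0,0],"rot":[0,0,0]}

```text
clock: 52.7
eef_pos: [601.4, 89.0, 136.9]
eef_rot: [0.69, 0.157, 0.689, -0.156]
ft_force: [-0.2, -0.4, -0.5]
finger_gap: 0.366
```

```bash
python3 - <<'E'
from h import *
plan([601.2,87.8,137],64.5)
E
```

```text
clk 52.7 tcp [601.4  89.  136.9] F [-0.2 -0.4 -0.5] gap 0.366 ydir deg 64.4 tilt 0.13
rotvec [-0.0018  0.0016 -0.0016] rows 0.022994517170619785 q6 0.594
offset mm [-0.1 -1.2  0.3] rows 0.029301766479775976
```

Request:
step_arm:
  motion:
    - {"offset":[0,-0.001,0],"rot":[0.07,0,0]}
    - {"offset":[0,0,0],"rot":[0.07,0,0]}
    - {"offset":[0,0,0],"rot":[0.07,0,0]}
    - {"offset":[0,0,0],"rot":[0.07,0,0]}
    - {"offset":[0,0,0],"rot":[0.07,0,0]}
    - {"offset":[0,0,0],"rot":[0.07,0,0]}
    - {"offset":[0,0,0],"rot":[0.07,0,0]}
    - {"offset":[0,0,0],"rot":[0.07,0,0]}
    - {"offset":[0,0,0],"rot":[0,0,0]}

```text
clock: 53.45
eef_pos: [600.2, 88.4, 135.8]
eef_rot: [0.614, 0.35, 0.615, -0.349]
ft_force: [0.3, -0.4, -0.9]
finger_gap: 0.368
```

```bash
python3 - <<'E'
from h import *
plan([601.2,87.8,137],-11.5)
E
```

```text
clk 53.45 tcp [600.2  88.4 135.8] F [ 0.3 -0.4 -0.9] gap 0.368 ydir deg 30.76 tilt 0.09
rotvec [ 7.377e-01 -1.600e-03 -1.000e-04] rows 5.9012656883005645 q6 1.179
offset mm [-1.2  1.1  0.4] rows 0.04037611014017336
```

Request:
step_arm:
  motion:
    - {"offset":[-0.001,0.001,0],"rot":[0.07,0,0]}
    - {"offset":[0,0,0],"rot":[0.07,0,0]}
    - {"offset":[0,0,0],"rot":[0.07,0,0]}
    - {"offset":[0,0,0],"rot":[0.07,0,0]}
    - {"offset":[0,0,0],"rot":[0.07,0,0]}
    - {"offset":[0,0,0],"rot":[0.07,0,0]}
    - {"offset":[0,0,0],"rot":[0.07,0,0]}
    - {"offset":[0,0,0],"rot":[0.07,0,0]}
    - {"offset":[0,0,0],"rot":[0.07,0,0]}
    - {"offset":[0,0,0],"rot":[0.07,0,0]}
    - {"offset":[0,0,0],"rot":[0.04,0,0]}
    - {"offset":[0,0,0],"rot":[0,0,0]}
    - {"offset":[0,0,0],"rot":[0,0,0]}

```text
clock: 54.53
eef_pos: [600.6, 89.0, 136.2]
eef_rot: [0.443, 0.551, 0.445, -0.551]
ft_force: [0.0, -0.1, 1.0]
finger_gap: 0.367
```

Request:
step_arm:
  motion:
    - {"offset":[-0.01,0,0],"rot":[0,0,0]}
    - {"offset":[-0.02,0,0],"rot":[0,0,0]}
    - {"offset":[-0.025,0,0],"rot":[0,0,0]}
    - {"offset":[-0.03,0.01,0.01],"rot":[0,0,0]}
    - {"offset":[-0.02,0.02,0.02],"rot":[0,0,0]}
    - {"offset":[0,0.02,0.03],"rot":[0,0,0]}
    - {"offset":[0,0,0.03],"rot":[0,0,0]}
    - {"offset":[0,0,0],"rot":[0,0,0]}
    - {"offset":[0,0,0],"rot":[0,0,0]}

```text
clock: 55.28
eef_pos: [632.1, -12.6, 249.9]
eef_rot: [-0.449, -0.546, -0.449, 0.547]
ft_force: [-0.8, 1.2, -1.3]
finger_gap: 0.368
```

```bash
python3 - <<'E'
from h import *
plan([515,326.6,240],14.4)
f=grab_frame('wrist'); headcen(f); save(f,'w41'); measure(f)
im=np.hstack([patch(f,TR[k],half=32,n=260) for k in (2,1,0)])
cv2.imwrite('pics/p41.png',im[...,::-1])
E
```

```text
clk 55.28 tcp [632.1 -12.6 249.9] F [-0.8  1.2 -1.3] gap 0.368 ydir deg -11.24 tilt 0.07
rotvec [-0.4475  0.001   0.0007] rows 3.5799159987825004 q6 1.747
offset mm [   9.9  -29.  -357.7] rows 8.609205433499197
2 head circ [599.8  89.5] 15.6 mean [600.   89.4  59.9] 431
1 head circ [594.3  -5.4] 15.6 mean [594.7  -5.   59.8] 351
```

View pics/p41.png

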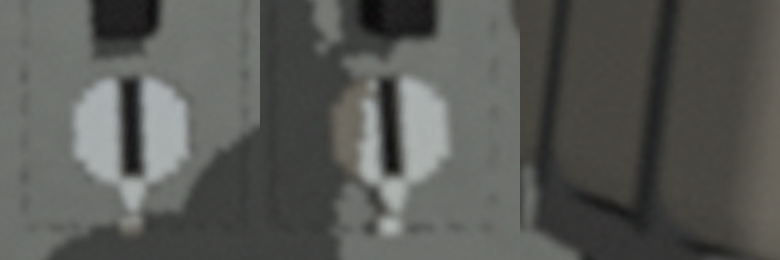

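View pics/w41.png

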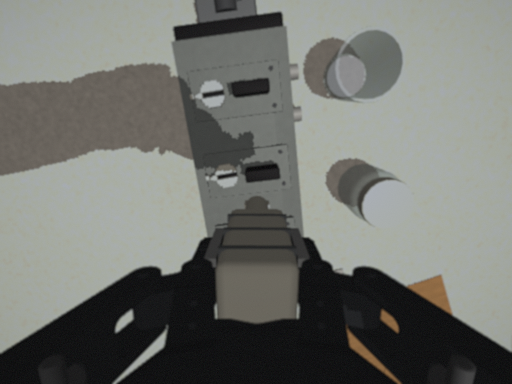

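All the trimmers are near zero (patches: recess 2 ≈0.02, recess 1 ≈0.05). Taking the tool back to its stand.

Request:
step_arm:
  motion:
    - {"offset":[0,0,0],"rot":[-0.12,0,0]}
    - {"offset":[0,0,0],"rot":[-0.12,0,0]}
    - {"offset":[0,0,-0.02],"rot":[-0.12,0,0]}
    - {"offset":[0,-0.002,-0.035],"rot":[-0.08,0,0]}
    - {"offset":[0,-0.003,-0.035],"rot":[0,0,0]}
    - {"offset":[0,-0.003,-0.035],"rot":[0,0,0]}
    - {"offset":[0,-0.003,-0.035],"rot":[0,0,0]}
    - {"offset":[0,-0.003,-0.035],"rot":[0,0,0]}
    - {"offset":[0,-0.003,-0.035],"rot":[0,0,0]}
    - {"offset":[0,-0.003,-0.035],"rot":[0,0,0]}
    - {"offset":[0,-0.003,-0.03],"rot":[0,0,0]}
    - {"offset":[0,0,-0.02],"rot":[0,0,0]}
    - {"offset":[0,0,0],"rot":[0,0,0]}
    - {"offset":[0,0,0],"rot":[0,0,0]}

```text
clock: 56.5
eef_pos: [519.3, 310.4, 248.6]
eef_rot: [0.565, 0.421, 0.568, -0.425]
ft_force: [-0.3, -0.1, -0.7]
finger_gap: 0.367
```

```bash
python3 - <<'E'
from h import *
plan([515,326.6,190],14.4)
f=grab_frame('wrist'); save(f,'w42')
E
```

```text
clk 56.5 tcp [519.3 310.4 248.6] F [-0.3 -0.1 -0.7] gap 0.367 ydir deg 16.48 tilt 0.46
rotvec [0.0363 0.0002 0.0081] rows 0.29749502684484724 q6 1.821
offset mm [ 58.6  -0.2 -16.8] rows 1.4612301202543299
```

Request:
step_arm:
  motion:
    - {"offset":[0,0,-0.01],"rot":[0.034,0,0.008]}
    - {"offset":[0.01,0,-0.008],"rot":[0,0,0]}
    - {"offset":[0.02,0,0],"rot":[0,0,0]}
    - {"offset":[0.015,0,0],"rot":[0,0,0]}
    - {"offset":[0.01,0,0],"rot":[0,0,0]}
    - {"offset":[0,0,0],"rot":[0,0,0]}
    - {"offset":[0,0,0],"rot":[0,0,0]}

```text
clock: 57.13
eef_pos: [515.9, 322.9, 189.4]
eef_rot: [0.559, 0.433, 0.558, -0.435]
ft_force: [0.6, -0.7, -0.1]
finger_gap: 0.366
```

```bash
python3 - <<'E'
from h import *
plan([515,326.6,170],14.4)
f=grab_frame('wrist')
a=f['image'][150:240,200:320]; cv2.imwrite('pics/w43z.png',cv2.resize(a[...,::-1],None,fx=6,fy=6,interpolation=cv2.INTER_CUBIC))
E
```

```text
clk 57.13 tcp [515.9 322.9 189.4] F [ 0.6 -0.7 -0.1] gap 0.366 ydir deg 14.31 tilt 0.14
rotvec [-0.0016  0.0022  0.0009] rows 0.023158069637553198 q6 1.881
offset mm [19.4 -0.  -3.8] rows 0.4750984122585708
```

View pics/w43z.png

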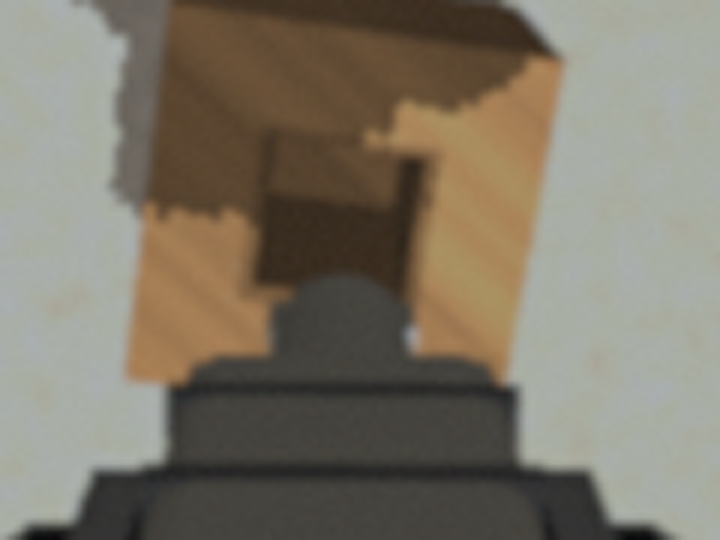

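Request:
step_arm:
  motion:
    - {"offset":[0,0,-0.004],"rot":[0,0.002,0.001]}
    - {"offset":[0.008,0,-0.001],"rot":[0,0,0]}
    - {"offset":[0.012,0,0],"rot":[0,0,0]}
    - {"offset":[0.008,0,0],"rot":[0,0,0]}
    - {"offset":[0,0,0],"rot":[0,0,0]}
    - {"offset":[0,0,0],"rot":[0,0,0]}

```text
clock: 57.68
eef_pos: [517.1, 328.4, 162.8]
eef_rot: [0.559, 0.436, 0.557, -0.432]
ft_force: [0.0, 0.7, -0.6]
finger_gap: 0.363
```

```bash
python3 - <<'E'
from h import *
plan([515,326.6,140],14.4)
f=grab_frame('wrist')
a=f['image'][150:240,200:320]; cv2.imwrite('pics/w44z.png',cv2.resize(a[...,::-1],None,fx=6,fy=6,interpolation=cv2.INTER_CUBIC))
E
```

```text
clk 57.68 tcp [517.1 328.4 162.8] F [ 0.   0.7 -0.6] gap 0.363 ydir deg 14.23 tilt 0.37
rotvec [-0.003  -0.0018 -0.0062] rows 0.057220378209214835 q6 1.888
offset mm [22.8 -2.5  1.2] rows 0.5497910485350099
```

View pics/w44z.png

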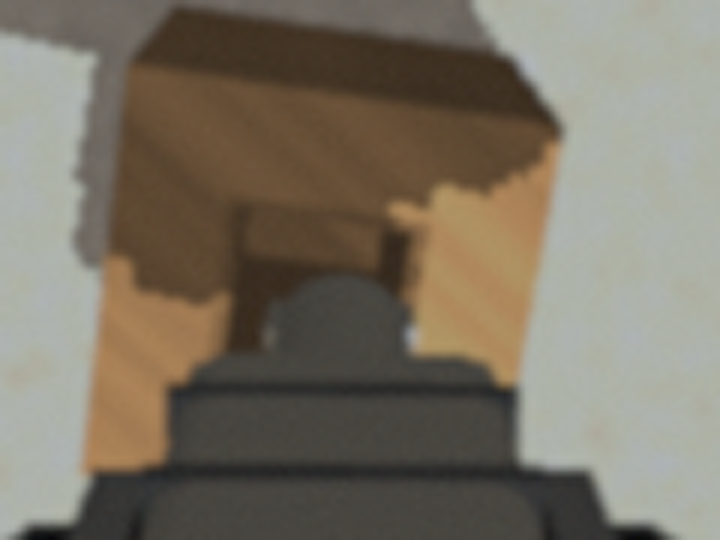

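Request:
step_arm:
  motion:
    - {"offset":[0,-0.002,0.001],"rot":[-0.003,-0.002,-0.006]}
    - {"offset":[0,-0.001,0],"rot":[0,0,0]}
    - {"offset":[0,0,0],"rot":[0,0,0]}
    - {"offset":[0.004,0,0],"rot":[0,0,0]}
    - {"offset":[0.008,0,0],"rot":[0,0,0]}
    - {"offset":[0.008,0,0],"rot":[0,0,0]}
    - {"offset":[0,0,0],"rot":[0,0,0]}
    - {"offset":[0,0,0],"rot":[0,0,0]}

```text
clock: 58.4
eef_pos: [514.9, 327.2, 142.7]
eef_rot: [0.559, 0.434, 0.558, -0.432]
ft_force: [0.2, 0.0, 0.1]
finger_gap: 0.366
```

```bash
python3 - <<'E'
from h import *
plan([515,326.6,110],14.4)
E
```

```text
clk 58.4 tcp [514.9 327.2 142.7] F [0.2 0.  0.1] gap 0.366 ydir deg 14.43 tilt 0.16
rotvec [ 0.0006 -0.0007 -0.0026] rows 0.022399642969620777 q6 1.885
offset mm [32.7 -0.1  0.6] rows 0.7850282270482715
```

The tip is inside the hole (60 mm), no force. Continuing down.

Request:
step_arm:
  motion:
    - {"offset":[0.008,0,0],"rot":[0,-0.001,-0.002]}
    - {"offset":[0.01,0,0],"rot":[0,0,0]}
    - {"offset":[0.01,0,0],"rot":[0,0,0]}
    - {"offset":[0.006,0,0],"rot":[0,0,0]}
    - {"offset":[0,0,0],"rot":[0,0,0]}
    - {"offset":[0,0,0],"rot":[0,0,0]}

```text
clock: 58.9
eef_pos: [514.2, 326.7, 103.3]
eef_rot: [0.559, 0.432, 0.559, -0.434]
ft_force: [-0.8, -1.1, -0.2]
finger_gap: 0.365
```

```bash
python3 - <<'E'
from h import *
plan([515,326.6,93.3],14.4)
E
```

```text
clk 58.9 tcp [514.2 326.7 103.3] F [-0.8 -1.1 -0.2] gap 0.365 ydir deg 14.43 tilt 0.15
rotvec [0.0006 0.0013 0.0022] rows 0.020994078556414813 q6 1.885
offset mm [10.   0.7  0.2] rows 0.24107687436387368
```

Request:
step_arm:
  motion:
    - {"offset":[0.004,0,0],"rot":[0,0.001,0.002]}
    - {"offset":[0.004,0,0],"rot":[0,0,0]}
    - {"offset":[0.003,0,0],"rot":[0,0,0]}
    - {"offset":[0,0,0],"rot":[0,0,0]}
    - {"offset":[0,0,0],"rot":[0,0,0]}

```text
clock: 59.32
eef_pos: [515.2, 327.3, 93.1]
eef_rot: [0.559, 0.434, 0.558, -0.432]
ft_force: [0.1, -0.1, -1.6]
finger_gap: 0.366
```

```bash
python3 - <<'E'
from h import *
plan([515,326.6,93.3],14.4)
E
```

```text
clk 59.32 tcp [515.2 327.3  93.1] F [ 0.1 -0.1 -1.6] gap 0.366 ydir deg 14.43 tilt 0.18
rotvec [ 0.0006 -0.0008 -0.003 ] rows 0.025297731595019805 q6 1.885
offset mm [-0.2 -0.3  0.6] rows 0.017179445172051666
```

Same height as at pickup. Opening, then up.

Request:
step_arm:
  motion:
    - {"offset":[0,0,0],"rot":[0,0,0]}
    - {"offset":[0,0,0],"rot":[0,0,0]}
    - {"offset":[0,0,0],"rot":[0,0,0]}
    - {"offset":[0,0,0],"rot":[0,0,0]}
    - {"offset":[0,0,0],"rot":[0,0,0]}
    - {"offset":[-0.01,0,0],"rot":[0,0,0]}
    - {"offset":[-0.02,0,0],"rot":[0,0,0]}
    - {"offset":[-0.02,0,0],"rot":[0,0,0]}
    - {"offset":[-0.03,0,0],"rot":[0,0,0]}
    - {"offset":[-0.03,0,0],"rot":[0,0,0]}
    - {"offset":[-0.03,0,0],"rot":[0,0,0]}
    - {"offset":[-0.02,0,0],"rot":[0,0,0]}
    - {"offset":[0,-0.01,0.03],"rot":[0,0,0]}
    - {"offset":[0,-0.01,0.035],"rot":[0,0,0]}
    - {"offset":[0,-0.01,0.035],"rot":[0,0,0]}
    - {"offset":[0,-0.01,0.03],"rot":[0,0,0]}
    - {"offset":[0,0,0],"rot":[0,0,0]}
    - {"offset":[0,0,0],"rot":[0,0,0]}
  hand: 0.065

```text
clock: 60.82
eef_pos: [508.8, 188.1, 271.0]
eef_rot: [0.562, 0.436, 0.557, -0.427]
ft_force: [-0.1, 1.2, 0.2]
finger_gap: 0.762
```

```bash
python3 - <<'E'
from h import *
plan(None)
f=grab_frame('wrist'); headcen(f); save(f,'w45'); P=cloud(f);Z=P[...,2]
for n,lo,hi in (('stand',70,80),('tooltop',138,150),('plate',47,55)):
  for m in comps((Z>lo)&(Z<hi),60): 
    R=rect_at(P,m);print(n,np.round(R[0],1),np.round(R[1],1),np.round(R[2],1),'z',np.nanmedian(Z[m]),m.sum())
measure(f)
im=np.hstack([patch(f,TR[k],half=32,n=260) for k in (2,1,0)])
cv2.imwrite('pics/p45.png',im[...,::-1])
f=grab_frame('top'); save(f,'t45'); P=cloud(f);Z=P[...,2];measure(f)
im=np.hstack([patch(f,TR[k],half=32,n=260) for k in (2,1,0)])
cv2.imwrite('pics/p45t.png',im[...,::-1])
for n,lo,hi in (('stand',70,80),('tooltop',138,150),('plate',48,56)):
  for m in comps((Z>lo)&(Z<hi),60): 
    R=rect_at(P,m);print(n,np.round(R[0],1),np.round(R[1],1),np.round(R[2],1),'z',np.nanmedian(Z[m]),m.sum())
E
```

```text
clk 60.82 tcp [508.8 188.1 271. ] F [-0.1  1.2  0.2] gap 0.762 ydir deg 14.69 tilt 0.84
2 head circ [599.8  90.1] 15.7 mean [599.6  90.4  59.6] 265
1 head circ [594.3  -4.7] 15.4 mean [594.   -3.9  59.5] 228
stand [391.9 318.5] [62.8 63.4] 87.5 z 74.5820623758155 3136
stand [611.5 403.2] [57.4 14.5] 13.2 z 74.45261916213155 412
stand [514.2 326.8] [62.1 62.5] 5.8 z 74.61046582148361 1654
stand [289.7 222.5] [63.4 62.5] 4.4 z 74.74347822363814 2825
stand [656.5 192. ] [25. 13.] 70.9 z 77.0798324043227 93
stand [752.2 108. ] [49.8 11.3] 32.9 z 74.93818237428889 149
stand [773.6 -42.2] [38.2  9.4] 2.3 z 76.54207674023749 90
tooltop [515.  327.3] [31.8 32.7] 13.9 z 144.1075394539314 1473
plate [599.9 399.5] [11.4 51. ] 78.2 z 50.853786118282244 149
plate [384.4 325.4] [28.8 13.8] 46.1 z 51.13933659976965 75
plate [320.3 225.3] [ 1.8 61.9] 4.4 z 51.16940588109725 164
plate [277.4 222. ] [ 2.3 24.5] 4.7 z 51.4124031875711 79
plate [608.7  89.6] [57.  68.5] 86.4 z 50.51905982143842 1017
plate [751.  102.7] [52.1 14.1] 41.7 z 51.189792488922535 111
plate [619.3  -6.3] [ 57.  100.9] 85.8 z 50
[... 173 characters left out ...]
5.77
 hole [628.5  88.2] [ 66.2 111.5] 89.09
ball [661.1 188.6  83.1] 75
stand [ 493.4 -626.3] [499.1 157.3] 5.8 z 71.43310828624954 4499
stand [ 488.3 -340.8] [69.8 68.3] 88.7 z 74.38683892019378 148
stand [412.6 491.2] [51.5 24.2] 39.4 z 75.66350745532282 100
stand [364.5 589.1] [114.   33.2] 3.5 z 74.99886803953041 78
stand [152.4 638.5] [67.3 24.4] 27.1 z 75.07117445946801 65
tooltop [368.8 590. ] [127.6  40.3] 8.6 z 143.2764922277447 124
plate [623.9  -7.5] [ 63.7 115.4] 85.9 z 51.43817851837866 595
plate [626.7  86.6] [ 64.7 107.7] 86.0 z 51.68586057984328 580
plate [ 614.2 -100.7] [ 64.1 110.6] 85.6 z 51.396365061027154 587
plate [ 453.6 -554.5] [98.6  3.9] 6.9 z 52.713367684072864 62
```

View pics/w45.png

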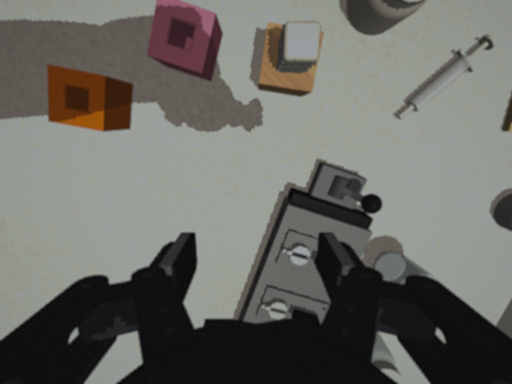

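View pics/p45.png

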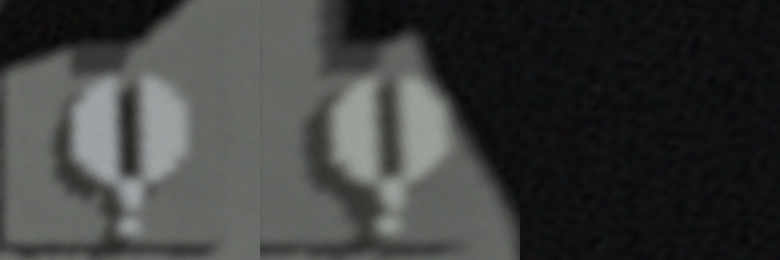

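View pics/t45.png

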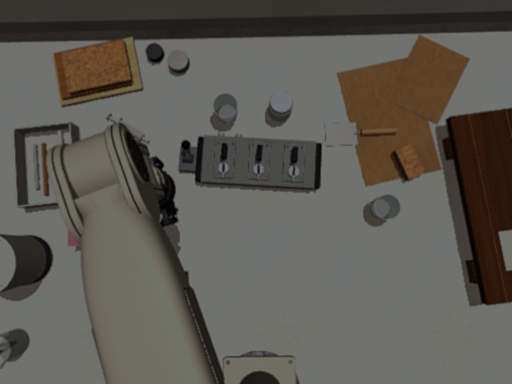

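View pics/p45t.png

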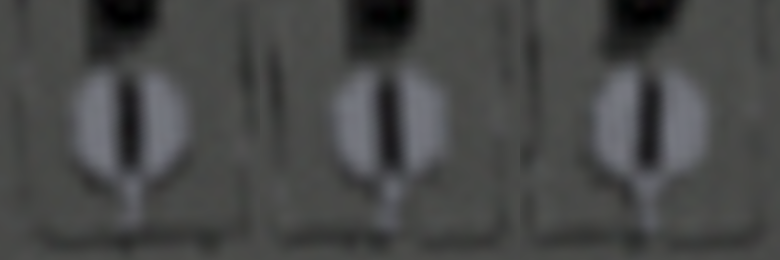

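All three slots and noses point at their marks. The plates are flat, the lever is on, the tool is seated, and nothing is touching the robot, so I'm handing in.

```bash
python3 - <<'E'
from h import *
print(ticket.hand_in())
E
```

```text
the job is handed in; nothing more can be done
None
```

The job is done and handed in at about 61 s of the 210 s allowed; the hand-in gave no verdict.

What I did:
- **Switch off:** I pulled the lever towards the robot to its stop, after a first pull passed over the ball and missed.
- **Modules:** I pressed the three modules home, one per recess, with about 20 N each.
- **Switch on:** I pushed the lever back to its on stop.
- **Trimmers:** I turned each one with the tuning tool only.
- **Tool:** I put it back in the wooden stand and let go.

Last checks before hand-in:
- **Modules:** All three plates are flat at 50.5–51.7 mm (51 mm is ideal), within about 2–3 mm of the recess centres.
- **Lever:** The ball is at x ≈ 658–661 mm, which is on.
- **Trimmers:** By eye from rectified pictures, all three point at their marks: recess 2 about 0.02 rad, recess 1 about 0.05 and recess 0 about −0.02. One oblique view put recess 1 nearer 0.1, still inside the 0.2 limit. In the last wrist picture the gripper hid recess 0, so its final check is the top camera.
- **Tool:** It is upright, about 1 mm from the stand centre, with its top at 144 mm as at the start.
- **Bystanders:** None looked moved in the pictures, but the arm hid some of them (such as the pot) from the top camera at the end, and I did not measure them one by one.

The wrist camera and the arm's own position readings disagreed by about 1–1.5 mm throughout, which stayed within the fits.

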